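# Pack the paint chest

## Robot

A 7-joint arm with a two-finger parallel gripper is mounted at the origin on the work surface. World frame = base frame: x ahead of the robot, y to its left, z up, the work surface at z = 0. Lengths are in m, angles in rad, forces in N, time in s.
With the tool pointing down it reaches from about 0.4 to 0.85 m from the base axis. Payload 10.4 kg.
Tool frame: the origin (TCP) lies on the front face of the gripper's body, between the roots of the fingers; the fingertips stand 73 mm ahead of it and the grasp point (between the pads) lies 54 mm ahead of it; x points along the fingers, y is the direction in which the jaws open and shut, and the axes are right-handed (so a half turn about x gives the same grasp; the last joint's range is limited). The gripper opens to 85 mm and grips with 20 to 120 N. Pads are 22 mm wide; open, the fingers measure 114 mm over their backs; the gripper's body (76 mm by 85 mm) begins 54 mm behind the grasp point. The pads swing forward as they close: fully open they stand 13 mm farther back than shut.
Start: joints at [1.157, 0.332, -0.065, 1.46, 0.022, 1.35, -0.088], TCP at [0.238, -0.578, 0.304] pointing down, gripper open.
Joint ranges: [-2.6, 2.6], [-0.5, 2.12], [-1.47, 1.34], [0.16, 2.42], [-1.27, 4.41], [0.06, 2.06], [-2.6, 2.6]. Speed limits (rad/s): [2.22, 2.22, 2.79, 2.79, 3.14, 3.14, 3.14].

## Interface

Orientations are given as a unit quaternion [x, y, z, w].
In Python, from workcell import manip gives the robot as it stands. The module is installed in compiled form; this text tells all that it offers.
- The arm moves only by the tool arm_command, never from a script. Its argument "moves" is a list that holds one entry, the list of rows, each a list of 5 numbers: the closure, from 0 (fully open) to 1 (shut), then the shift along the tool's x, y, z in units of 25 mm (1.0 is 25 mm), then the turn about the tool's x in degrees. A call has 1 to 12 rows; each row shifts and turns the commanded pose from where the row before left it, along the tool's axes as they then stand; what a row does not reach is not made up. A row lasts 1/12 s, in which the tool goes at most 41.7 mm and 7.16 degrees, less where a joint would pass 70% of its speed; a pose out of reach is approached as far as the arm can. A call is refused whole if a number of a shift passes 1 or a number of a turn 7.16, either way. A call with a gripper value outside its range is refused whole. The fingers move at their own pace and stop on an object; "force" is the grip in N (left out, the last holds). Time passes only in rows, so rows that do not move let the fingers close. It gives the time, the measured TCP pose, the force and the opening at its end, in the units of the state.
- manip.get_obs(): the state, without advancing time (a new reading comes with each control period).
- manip.camera(name): name is "side" or "top" or "wrist"; returns the picture (480x640x3 uint8, red, green, blue); there is no depth.
- manip.camera_info(name): a dict with "vfov" (degrees; the focal length in pixels is half the picture's height over the tangent of half this angle, whatever the lens; pixels are square), "cx", "cy" (the principal point, pixels), "dist_coeffs" ([k1, k2, p1, p2, k3] as OpenCV has them; the pictures are not rectified), "pose" (4x4, takes a point from camera to world coordinates). Camera axes: x right, y down, z forward; pixel columns grow to the right and rows downward; lengths in m; the calibration is good to about 2 mm. A picture is of the moment at which its call begins: read the wrist's pose just before it. camera_info takes no time and is no camera call; for the wrist camera it gives the pose at the moment of the call.
- manip.hand_in(): hands the job in, once; it reports no verdict.
Trained networks look in the newest picture that a camera, given by its name, has taken for a name from the list of things; names that differ only in an ending like _2 or _b are one class to them, and where a whole thing is asked for, a point or a joint stands for the part that bears it (a point fixed in the world has none). Each returns a list of dicts, best first, with "confidence" (0 to 1); they miss things now and then, are a little off and sometimes report something else, mostly with a low value. They report only what shows in the picture. A call takes as long as a camera call. They do not tell look-alikes from the thing itself.
- manip.regions_of(query, camera): "mask" (480x640 bool, what is visible of it) and "rect" ([left, top, right, bottom] in pixels, round what is visible of it).
- manip.pinpoint(query, camera): "pixel" ([row, column] in pixels: a listed point, or the origin of a listed thing).
The state is a dict: "clock": time; "joint_pos": joint angles; "joint_velocities": joint speeds; "tau": joint torques, N m; "position": TCP position; "ee_rot": TCP orientation; "ft_force": force on the tool from outside, world axes, zero at the start; "torque": the same for the moment, N m; "grip_width": opening from 0.0 (shut) to 1.0 (fully open).
Only numpy, scipy, OpenCV 4.12 (cv2) and the standard library are available. Lean on these libraries where they do the work, as an engineer would, in place of code of your own. Each camera call takes 0.05 s, during which the arm holds its last target.

## Task

Pack the paint chest for travel: lift out its tray, stand every pigment box in the bottom, put the tray back level on its ledges above them, lay the mask face up and the palette knife flat in the tray, and shut the chest's lid. No box may travel with a loose lid: one that comes up when you tug its knob is only resting on its catch, so press it down until it snaps. Leave the jars, sanding block and bottle where they are.

Things in the scene. Friction and masses are not known exactly. Their poses are not given: they have to be found in the camera images.
- chest: dark wooden paint chest with worn turquoise paint, fixed, open on top: outer 220 (x) x 260 (y) x 126 mm high, walls 10, floor 12 thick. Origin: centre of its underside; x points from the front (robot side) to the hinge side. Ledges 14 mm wide along the two inner side walls (+y, -y) carry the tray; their tops are 86 mm above the bench, 212 mm apart in y
- chest_lid (a joint): hinge of the chest's lid, rad: 0 shut flat, 1.57 upright, limit 1.8. The lid is a 220 x 260 x 14 mm panel, 0.4 kg, hinged along the top of the chest's +x wall; the stiff hinge holds it at any angle it is left at; 1 to 6 N at its free edge moves it
- lid_edge (a point): middle of the free edge of the chest's lid, at half its thickness, 220 mm from the hinge line. Its z axis is the normal of the lid's outer face, its x axis points to the hinge
- lid_hinge (a point): middle of the hinge line of the chest's lid, 110 mm behind the chest's origin in x and 127 mm up; it turns with the lid. Shut, the lid's upper face lies 15 mm above this line
- tray: lift-out tray of pale wood, in the chest at the start: 190 (x) x 230 (y) mm, floor 5, walls 5 thick and 24 high, 0.28 kg. Divider 12 mm thick along its y in the middle, top 38 mm above the underside, is the grip. 5 mm to spare each side in the chest, either way round; seated 86 mm above the bench. Origin: centre of underside. Halves 84 x 220 mm. Bench around (0.60, -0.335) is clear to set it on
- palette_knife: painter's palette knife lying flat along its x: wooden handle 100 mm long, 20 wide (y), 18 high, from x -95 to +5 mm; thin steel blade 24 mm wide out to x +95 mm; 0.06 kg. Grip it across the handle, about 35 mm behind the origin. Origin: mid-length, on its underside. It fits either half of the tray lengthways, along the tray's y, either way round
- mask: painted half-mask (gold rim, cream, turquoise, rust) lying face up: 150 mm along y, 72 along x, 0.09 kg. A crest along x down its middle, 20 mm wide in y, x from -30 to +22 mm, top 34 mm above the underside, is the grip; beside it the face is at most 14 mm high. Fits either half of the tray with its y along the tray's y. Origin: centre of its underside
- box1: pigment box, orange-brown lid (may be absent): 72 (x) x 60 (y) x 38 mm high, 0.135 kg, carried by the knob. Origin: centre of its underside. Lid hinged at +x along y, spring ball catch at -x. Snapped, it needs about 6 N on the knob to open; only resting on the catch, its front is 7 mm too high (gap hidden by a skirt) and it lifts at a light tug. About 7 N down on the knob snaps it
- box1_knob (a point): centre of the brass ball knob (21 mm across) in the middle of the lid of box1: 55 mm above the box's underside with the lid snapped shut, about 59 mm with the lid only resting on its catch. The ball's centre is 17 mm above the lid's top; its top is 66 mm above the box's underside
- box2: pigment box, turquoise lid (may be absent): 72 (x) x 60 (y) x 38 mm high, 0.135 kg, carried by the knob. Origin: centre of its underside. Lid hinged at +x along y, spring ball catch at -x. Snapped, it needs about 6 N on the knob to open; only resting on the catch, its front is 7 mm too high (gap hidden by a skirt) and it lifts at a light tug. About 7 N down on the knob snaps it
- box2_knob (a point): centre of the brass ball knob (21 mm across) in the middle of the lid of box2: 55 mm above the box's underside with the lid snapped shut, about 59 mm with the lid only resting on its catch. The ball's centre is 17 mm above the lid's top; its top is 66 mm above the box's underside
- box3: pigment box, gold lid (may be absent): 72 (x) x 60 (y) x 38 mm high, 0.135 kg, carried by the knob. Origin: centre of its underside. Lid hinged at +x along y, spring ball catch at -x. Snapped, it needs about 6 N on the knob to open; only resting on the catch, its front is 7 mm too high (gap hidden by a skirt) and it lifts at a light tug. About 7 N down on the knob snaps it
- box3_knob (a point): centre of the brass ball knob (21 mm across) in the middle of the lid of box3: 55 mm above the box's underside with the lid snapped shut, about 59 mm with the lid only resting on its catch. The ball's centre is 17 mm above the lid's top; its top is 66 mm above the box's underside
- box4: pigment box, dark blue lid (may be absent): 72 (x) x 60 (y) x 38 mm high, 0.135 kg, carried by the knob. Origin: centre of its underside. Lid hinged at +x along y, spring ball catch at -x. Snapped, it needs about 6 N on the knob to open; only resting on the catch, its front is 7 mm too high (gap hidden by a skirt) and it lifts at a light tug. About 7 N down on the knob snaps it
- box4_knob (a point): centre of the brass ball knob (21 mm across) in the middle of the lid of box4: 55 mm above the box's underside with the lid snapped shut, about 59 mm with the lid only resting on its catch. The ball's centre is 17 mm above the lid's top; its top is 66 mm above the box's underside
- jar1: paint jar with black cap, blue, 54 mm across, 62 mm high; not part of the job. Origin: centre of its underside
- jar2: paint jar with black cap, copper, 54 mm across, 62 mm high; not part of the job. Origin: centre of its underside
- jar3: paint jar with black cap, white, 54 mm across, 62 mm high; not part of the job. Origin: centre of its underside
- jar4: paint jar with black cap, green, 54 mm across, 62 mm high; not part of the job. Origin: centre of its underside
- sanding_block: cork sanding block, 62 by 95 by 32 mm; not part of the job. Origin: centre of its underside
- glue_bottle: white glue bottle with orange cap, 56 mm across, 150 mm high; not part of the job. Origin: centre of its underside
There are look-alikes about, which are no part of the job. What is shaped like the box4 but pink or red is not meant.

How it is judged:
By the outcome, as a careful person would: the job done as asked, in the order asked, and still so for the second after the job is handed in, with the robot touching nothing.
Of box1, box2, box3, box4 only 2 to 4 are there at a start; the rules pass over those that are not, and their reading is None.
At some moment in a run one of box1, box2, box3, box4, mask, palette_knife may be knocked a few centimetres aside while the robot is not near it.
It also fails if it takes over 210 s, if anything falls off the work surface, if the arm or the gripper's body presses on something with over 40 N, if the wrist force passes 120 N, or if a joint passes its speed limit or range.

## Working session

There is one attempt and no reset: what is moved stays moved. The work goes in short steps, Python scripts to look and compute and a tool call to move; the robot and the scene stay as the last step left them, time stands still between calls to the robot, and variables do not carry over. Pictures are saved under pics/ and viewed, and the job is handed in when it is done.

Besides the shell and the picture viewer there is one more tool, called by a JSON object that holds its "op" and its "data", one argument or row to a line. arm_command: Moves the arm, as the interface text tells. Its arguments: {"type":"object","properties":{"moves":{"type":"array","items":{"type":"array","items":{"type":"array","items":{"type":"number"}}}},"force":{"type":"number"}},"required":["moves"]}

```bash
mkdir -p pics; python3 - <<'E'
from workcell import manip
import cv2,numpy as np
o=manip.get_obs()
for k in o: print(k,np.round(o[k],3))
for n in ["side","top","wrist"]:
    im=manip.camera(n); cv2.imwrite(f"pics/{n}0.png",im[:,:,::-1])
    i=manip.camera_info(n); print(n,i)
E
```

```text
clock 0.0
joint_pos [ 1.157  0.333 -0.065  1.461  0.022  1.35  -0.088]
joint_velocities [ 0.     0.    -0.001 -0.    -0.    -0.     0.003]
tau [-0.0000e+00 -6.2545e+01  4.9000e-02 -3.9160e+01  1.6000e-02  1.0000e-02
  0.0000e+00]
position [ 0.238 -0.578  0.303]
ee_rot [-0.694 -0.138  0.694 -0.137]
ft_force [ 0.128  0.993 -0.093]
torque [0.022 0.014 0.046]
grip_width 0.996
side {'vfov': 51.62585743614445, 'cx': 313.5507052814136, 'cy': 241.27786533942628, 'dist_coeffs': array([-0.01029014,  0.        ,  0.        ,  0.        ,  0.        ]), 'pose': array([[-0.99719405, -0.04132173,  0.06242227,  0.46594115],
       [-0.07470133,  0.60353958, -0.79382598,  1.03211271],
       [-0.00487205, -0.79626157, -0.60493287,  0.84864593],
       [ 0.        ,  0.        ,  0.        ,  1.        ]])}
top {'vfov': 53.728348691400626, 'cx': 318.7992485292624, 'cy': 232.25167708788734, 'dist_coeffs': array([-0.03017719,  0.        ,  0.        ,  0.        ,  0.        ]), 'pose': array([[-5.39435477e-02, -9.74246063e-01,  2.18939950e-01,
         3.02202950e-01],
       [-9.98543660e-01,  5.24534178e-02, -1.26173943e-02,
         9.62511570e-02],
       [ 8.08298051e-04, -2.19301726e-01, -9.75656753e-01,
         1.05391701e+00],
       [ 0.00000000e+00,  0.00000000e+00,  0.00000000e+00,
         1.00000000e+00]])}
wrist {'vfov': 62.75210973403229, 'cx': 320.1506419294108, 'cy': 239.53641744623977, 'dist_coeffs': array([0.01135786, 0.        , 0.        , 0.        , 0.        ]), 'pose': array([[ 0.38138371, -0.88000389, -0.28308943,  0.31102129],
       [-0.92441411, -0.363801  , -0.11448745, -0.54870559],
       [-0.00223882,  0.30535551, -0.95223579,  0.37318045],
       [ 0.        ,  0.        ,  0.        ,  1.        ]])}
```

View pics/top0.png

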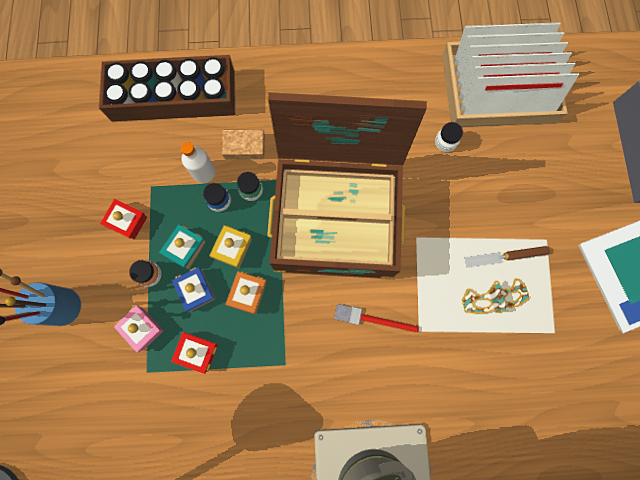

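View pics/side0.png

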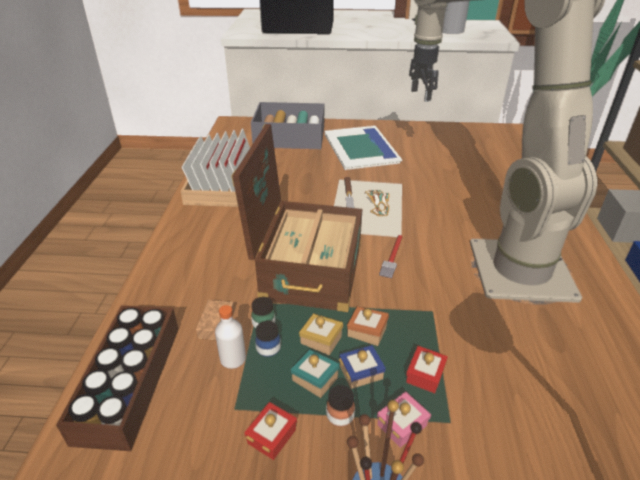

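View pics/wrist0.png

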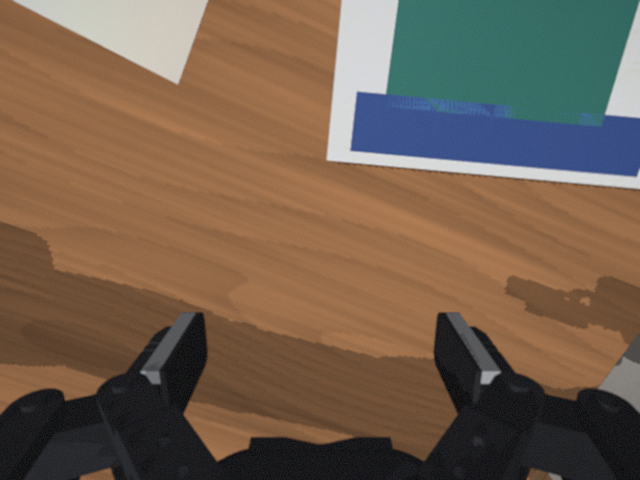

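```bash
cat > h.py <<'E'
from workcell import manip
import cv2,numpy as np
from scipy.spatial.transform import Rotation as R
np.set_printoptions(suppress=True,precision=4)
def K(i):
    f=240/np.tan(np.radians(i['vfov']/2)); return np.array([[f,0,i['cx']],[0,f,i['cy']],[0,0,1]])
def ray(cam,rc,i=None):
    i=i or manip.camera_info(cam)
    u=cv2.undistortPoints(np.array([[[rc[1],rc[0]]]],float),K(i),np.array(i['dist_coeffs']))[0,0]
    P=np.array(i['pose']); return P[:3,3],P[:3,:3]@np.array([u[0],u[1],1])
def atz(cam,rc,z,i=None):
    o,d=ray(cam,rc,i); return o+d*(z-o[2])/d[2]
def tri(obs):  # list of (cam,rc)
    A=np.zeros((3,3));b=np.zeros(3)
    for c,rc in obs:
        o,d=ray(c,rc); d=d/np.linalg.norm(d); M=np.eye(3)-np.outer(d,d); A+=M;b+=M@o
    x=np.linalg.solve(A,b); return x
def proj(cam,p,i=None):
    i=i or manip.camera_info(cam); T=np.linalg.inv(np.array(i['pose']))
    q,_=cv2.projectPoints(np.atleast_2d(p).astype(float),cv2.Rodrigues(T[:3,:3])[0],T[:3,3],K(i),np.array(i['dist_coeffs']))
    return q[:,0]
def tool():
    o=manip.get_obs(); return np.array(o['position']),R.from_quat(o['ee_rot']).as_matrix(),o
def st():
    p,M,o=tool()
    print('t%.2f'%o['clock'],'p',np.round(p,4),'yaw(y axis)%.1f'%np.degrees(np.arctan2(M[1,1],M[0,1])),'tilt%.1f'%np.degrees(np.arccos(-M[2,0])),'F',np.round(o['ft_force'],1),'w%.3f'%o['grip_width'],'j',np.round(o['joint_pos'],2))
def go(x,y,z,yaw=None):
    """units (25mm) along tool axes needed & turn"""
    p,M,o=tool(); 
    d=M.T@(np.array([x,y,z])-p)/0.025
    print('delta units tool xyz',np.round(d,2),'world mm',np.round((np.array([x,y,z])-p)*1000,1))
    if yaw is not None:
        c=np.degrees(np.arctan2(M[1,1],M[0,1])); t=(c-yaw+90)%180-90 # pointing down: +turn about tool x lowers yaw
        print('turn deg',round(t,1),'(or %.1f)'%(t-180*np.sign(t)))
def save(cam,name,crop=None,s=1):
    im=manip.camera(cam)
    if crop: im=im[crop[1]:crop[3],crop[0]:crop[2]]
    im=cv2.resize(im,None,fx=s,fy=s,interpolation=cv2.INTER_CUBIC)
    cv2.imwrite(f'pics/{name}.png',im[:,:,::-1])
E
python3 - <<'E'
from h import *
st(); p,M,o=tool(); print(M)
i=manip.camera_info('wrist'); print('cam in tool',M.T@(i['pose'][:3,3]-p))
for c in ['top','side']: manip.camera(c)
zz={'chest':0,'lid_hinge':.127,'lid_edge':None,'tray':.086,'palette_knife':0,'mask':0,'glue_bottle':0,'sanding_block':0}
for k in range(1,5):
    zz[f'box{k}_knob']=.056; zz[f'jar{k}']=0; zz[f'box{k}']=0
for n,z in zz.items():
    r={c:[x for x in manip.pinpoint(n,c) if x['confidence']>.2] for c in ['top','side']}
    print(n)
    for c in r:
        for x in r[c]: print('   ',c,np.round(x['pixel'],1),round(x['confidence'],2), atz(c,x['pixel'],z) if z is not None else '')
    if r['top'] and r['side']: print('   tri',tri([(c,r[c][0]['pixel']) for c in r]))
E
```

```text
t0.15 p [ 0.238  -0.5777  0.3033] yaw(y axis)-67.6 tilt0.1 F [0.9 0.  0. ] w1.003 j [ 1.16  0.33 -0.06  1.46  0.02  1.35 -0.09]
[[-0.0005  0.381  -0.9246]
 [ 0.001  -0.9246 -0.381 ]
 [-1.     -0.0011  0.0001]]
cam in tool [-0.0699  0.0009 -0.0785]
chest
    top [274.6 150.4] 0.4 [0.4618 0.4651 0.    ]
    side [266.9 311.9] 0.67 [0.5495 0.0306 0.    ]
   tri [0.4711 0.3686 0.2779]
lid_hinge
    top [162.6 339.7] 0.8 [0.6558 0.033  0.127 ]
    side [227.5 270.7] 0.88 [0.6514 0.0357 0.127 ]
   tri [0.6539 0.0331 0.126 ]
lid_edge
    top [ 99.  347.1] 0.67 
    side [146.3 251.4] 0.69 
   tri [0.6833 0.0285 0.3446]
tray
    top [219.3 336.6] 0.61 [0.5453 0.0448 0.086 ]
    side [245.  308.9] 0.74 [0.5552 0.0476 0.086 ]
   tri [0.5511 0.044  0.0817]
palette_knife
    top [257.4 507.9] 0.87 [ 0.4574 -0.3419  0.    ]
    side [194.  348.6] 0.55 [ 0.4594 -0.3411  0.    ]
   tri [ 0.4585 -0.3426 -0.0012]
mask
    top [298.7 494.7] 0.78 [ 0.3666 -0.2994  0.    ]
    side [203.9 373.2] 0.93 [ 0.3814 -0.2875  0.    ]
   tri [ 0.3738 -0.3053 -0.0127]
glue_bottle
    top [170.3 203.4] 0.63 [0.702
[... 4968 characters left out ...]
 0.    ]
    top [251.5 230.6] 0.93 [0.5049 0.2842 0.    ]
    top [352.7 196.3] 0.92 [0.2861 0.3618 0.    ]
    top [290.2 251. ] 0.79 [0.4151 0.2401 0.    ]
    top [214.6 334.7] 0.73 [0.5783 0.0439 0.    ]
    top [249.6 185.3] 0.69 [0.5147 0.3869 0.    ]
    top [216.1 128.3] 0.6 [0.6005 0.5196 0.    ]
    side [332.3 368.5] 0.91 [0.4031 0.2515 0.    ]
    side [375.8 425.4] 0.67 [0.2865 0.3645 0.    ]
    side [425.9 398.5] 0.65 [0.3493 0.4852 0.    ]
    side [379.8 312.1] 0.64 [0.5211 0.3911 0.    ]
    side [432.8 271.5] 0.63 [0.5879 0.5167 0.    ]
    side [340.9 319.2] 0.61 [ 0.5134  0.285  -0.    ]
    side [373.  359.6] 0.61 [ 0.4232  0.3669 -0.    ]
   tri [0.4097 0.3412 0.0973]
```

```bash
python3 - <<'E'
import cv2
im=cv2.imread('pics/top0.png')
cv2.imwrite('pics/z1.png',cv2.resize(im[80:290,255:445],None,fx=4,fy=2.85,interpolation=cv2.INTER_CUBIC) if 0 else cv2.resize(im[145:285,260:415],None,fx=4.2,fy=4.2,interpolation=cv2.INTER_CUBIC))
E
```

```text
(no output)
```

View pics/z1.png

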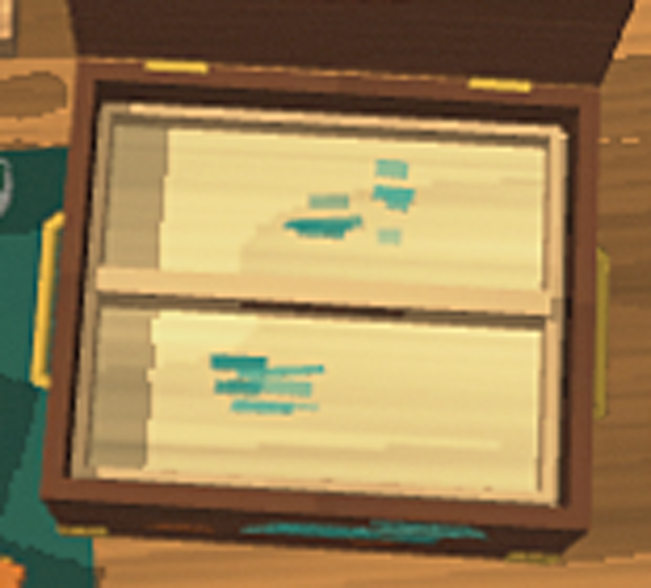

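```bash
python3 - <<'E'
from h import *
f=lambda u,v:[145+v/4.2,260+u/4.2]
for n,u,v,z in [('FL',42,497,.126),('FR',588,528,.126),('BL',80,65,.126),('BR',600,88,.126),('dl1',100,268,.124),('dl2',98,291,.124),('dr1',551,290,.124),('dr2',549,314,.124),
 ('trayFL',75,475,.11),('trayFR',555,503,.11),('trayBL',105,103,.11),('trayBR',565,130,.11)]:
    print(n,atz('top',f(u,v),z)[:2])
E
```

```text
FL [0.4527 0.1841]
FR [ 0.4241 -0.0716]
BL [0.6677 0.1586]
BR [ 0.6419 -0.0976]
dl1 [0.5635 0.1527]
dl2 [0.5521 0.1541]
dr1 [ 0.5408 -0.0646]
dr2 [ 0.5289 -0.0626]
trayFL [0.4651 0.1694]
trayFR [ 0.4391 -0.0598]
trayBL [0.653  0.1478]
trayBR [ 0.6265 -0.0814]
```

{"op": "arm_command", "data": {
  "moves": [
    [[0,0,0,0,-7],[0,0,0,0,-7],[0,0,0,0,-7],[0,0,0,0,-7],[0,0,0,0,-7],[0,0,0,0,-7],[0,0,0,0,-7],[0,0,0,0,-7],[0,0,0,0,-5]]
  ],
  "force": 60
}}

```text
clock: 3.0
position: [0.238, -0.5779, 0.304]
ee_rot: [-0.526, -0.472, 0.526, -0.472]
ft_force: [0.3, 0.9, 0.6]
grip_width: 0.996
```

```bash
python3 -c "
from h import *
st();go(.54,.044,.30,-6.5)"
```

```text
t3.00 p [ 0.238  -0.5779  0.304 ] yaw(y axis)-6.2 tilt0.0 F [0.3 0.9 0.6] w0.996 j [ 1.27  0.34 -0.21  1.45  0.07  1.35  0.95]
delta units tool xyz [  0.16   9.3  -26.04] world mm [302.  621.9  -4. ]
turn deg 0.3 (or -179.7)
```

{"op": "arm_command", "data": {
  "moves": [
    [[0,0,0.36,-1,0],[0,0,0.36,-1,0],[0,0,0.36,-1,0],[0,0,0.36,-1,0],[0,0,0.36,-1,0],[0,0,0.36,-1,0],[0,0,0.36,-1,0],[0,0,0.36,-1,0],[0,0,0.36,-1,0],[0,0,0.36,-1,0],[0,0,0.36,-1,0],[0,0,0.36,-1,0]]
  ]
}}

```text
clock: 4.0
position: [0.3803, -0.2911, 0.3041]
ee_rot: [-0.528, -0.47, 0.528, -0.471]
ft_force: [0.9, 0.2, 0.5]
grip_width: 0.997
```

{"op": "arm_command", "data": {
  "moves": [
    [[0,0,0.36,-1,0],[0,0,0.36,-1,0],[0,0,0.36,-1,0],[0,0,0.36,-1,0],[0,0,0.36,-1,0],[0,0,0.36,-1,0],[0,0,0.36,-1,0],[0,0,0.36,-1,0],[0,0,0.36,-1,0],[0,0,0.36,-1,0],[0,0,0.36,-1,0],[0,0,0.36,-1,0]]
  ]
}}

```text
clock: 5.0
position: [0.5222, -0.0056, 0.3041]
ee_rot: [0.528, 0.47, -0.528, 0.47]
ft_force: [-0.2, -0.3, -0.9]
grip_width: 0.996
```

```bash
python3 -c "
from h import *
st();go(.546,.044,.22,-6.5); save('wrist','w1')"
```

```text
t5.00 p [ 0.5222 -0.0056  0.3041] yaw(y axis)-6.6 tilt0.0 F [-0.2 -0.3 -0.9] w0.996 j [ 0.6   0.17 -0.74  1.7   0.12  1.32 -0.28]
delta units tool xyz [ 3.36  0.72 -2.08] world mm [ 23.8  49.6 -84.1]
turn deg -0.1 (or 179.9)
```

View pics/w1.png

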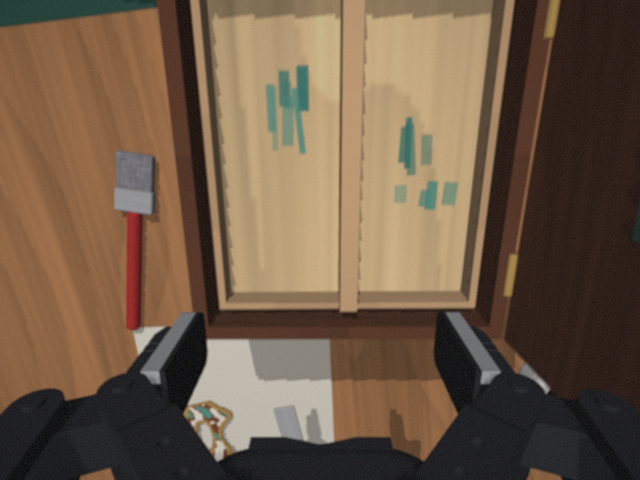

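```bash
python3 -c "
from h import *
a=(atz('wrist',[5,341],.124)+atz('wrist',[5,365],.124))/2;b=(atz('wrist',[305,340],.124)+atz('wrist',[305,357],.124))/2
print(a,b,np.degrees(np.arctan2(-(a-b)[0],(a-b)[1])))
for rc in [[307,220],[306,475],[312,348]]: print(atz('wrist',rc,.11))
for rc in [[335,208],[336,508]]: print(atz('wrist',rc,.126))
"
```

```text
[0.5574 0.1325 0.124 ] [ 0.5386 -0.0525  0.124 ] -5.807991080296806
[ 0.4437 -0.0508  0.11  ]
[ 0.6323 -0.0708  0.11  ]
[ 0.538  -0.0655  0.11  ]
[ 0.4365 -0.064   0.126 ]
[ 0.6498 -0.0884  0.126 ]
```

{"op": "arm_command", "data": {
  "moves": [
    [[0,0.7,0.15,-0.4,0],[0,0.7,0.15,-0.4,0],[0,0.7,0.15,-0.4,0],[0,0.7,0.15,-0.4,0],[0,0.7,0.15,-0.5,0],[0,0.7,0,0,0],[0,0.6,0,0,0],[0,0.3,0,0,0],[0,0,0,0,0]]
  ]
}}

```text
clock: 5.8
position: [0.5456, 0.043, 0.1749]
ee_rot: [-0.527, -0.471, 0.529, -0.47]
ft_force: [0.7, -0.8, -0.3]
grip_width: 1.001
```

```bash
python3 -c "
from h import *
st();go(.547,.046,.168,-6.3); save('wrist','w2');save('side','s2')"
```

```text
t5.80 p [0.5456 0.043  0.1749] yaw(y axis)-6.6 tilt0.1 F [ 0.7 -0.8 -0.3] w1.001 j [ 0.46  0.37 -0.73  1.79  0.27  1.09 -0.48]
delta units tool xyz [ 0.28  0.04 -0.13] world mm [ 1.4  3.  -6.9]
turn deg -0.3 (or 179.7)
```

View pics/s2.png

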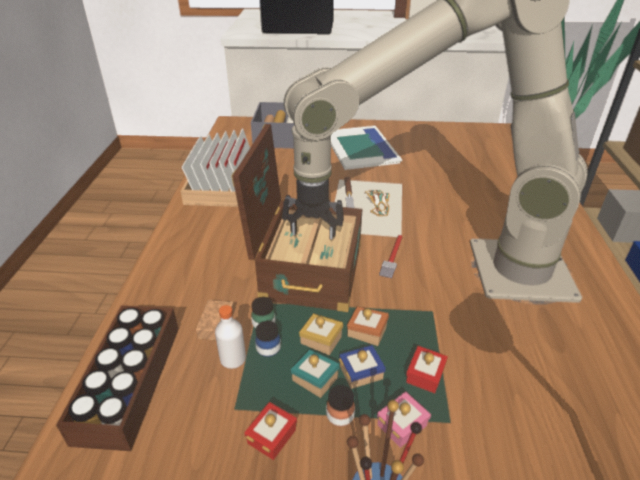

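{"op": "arm_command", "data": {
  "moves": [
    [[0,0.3,0,-0.1,0],[1,0,0,0,0],[1,0,0,0,0],[1,0,0,0,0],[1,0,0,0,0],[1,0,0,0,0],[1,0,0,0,0],[1,0,0,0,0]]
  ],
  "force": 60
}}

```text
clock: 6.57
position: [0.5468, 0.0457, 0.1692]
ee_rot: [0.528, 0.47, -0.528, 0.47]
ft_force: [-1.4, -0.4, 2.6]
grip_width: 0.13
```

```bash
python3 -c "
from h import *
st(); save('wrist','w3')"
```

```text
t6.57 p [0.5468 0.0457 0.1692] yaw(y axis)-6.6 tilt0.0 F [-1.4 -0.4  2.6] w0.130 j [ 0.45  0.38 -0.73  1.79  0.28  1.08 -0.49]
```

View pics/w3.png

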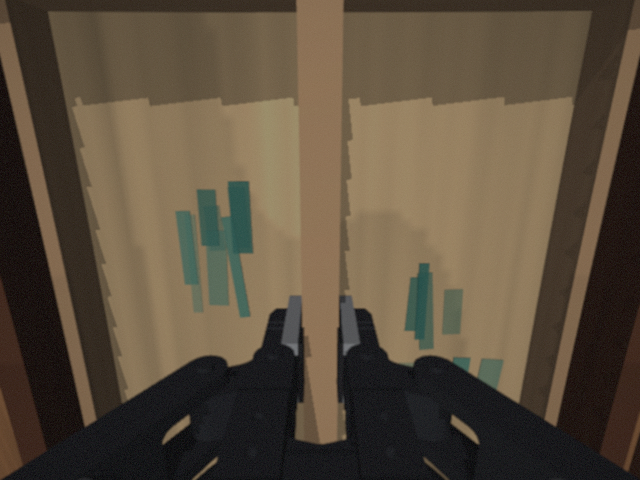

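{"op": "arm_command", "data": {
  "moves": [
    [[1,-0.2,0,0,0],[1,-0.4,0,0,0],[1,-0.6,0,0,0],[1,-0.6,0,0,0],[1,-0.6,0,0,0],[1,-0.6,0,0,0],[1,0,0,0,0]]
  ]
}}

```text
clock: 7.2
position: [0.5477, 0.0462, 0.2473]
ee_rot: [0.529, 0.469, -0.527, 0.471]
ft_force: [0.5, 1.3, -2.8]
grip_width: 0.131
```

```bash
python3 -c "
from h import *
st(); save('side','s4');go(.54,-.22,.24,0);go(.6,-.335,.24,0)"
```

```text
t7.20 p [0.5477 0.0462 0.2473] yaw(y axis)-6.6 tilt0.3 F [ 0.5  1.3 -2.8] w0.131 j [ 0.48  0.29 -0.76  1.71  0.21  1.22 -0.44]
delta units tool xyz [ 0.22  0.93 10.6 ] world mm [  -7.3 -265.9   -5.5]
turn deg -6.6 (or 173.4)
delta units tool xyz [ 0.23  3.85 14.89] world mm [  52.7 -380.9   -5.5]
turn deg -6.6 (or 173.4)
```

View pics/s4.png

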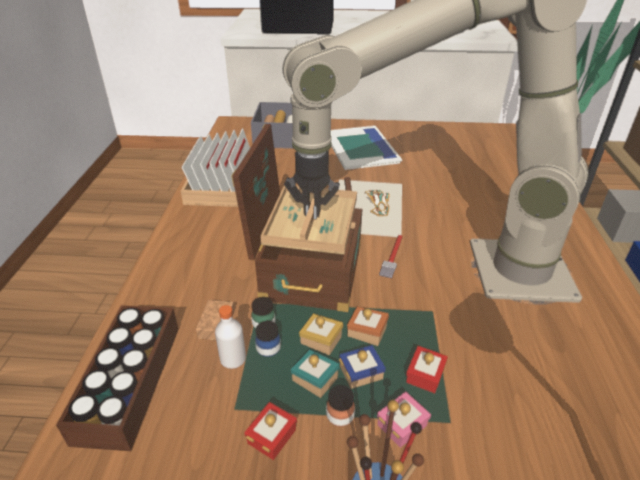

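{"op": "arm_command", "data": {
  "moves": [
    [[1,0,0,0.5,0],[1,0,0,0.9,0],[1,0,0,0.9,0],[1,0,0,0.9,0],[1,0,0,0.9,0],[1,0,0,0.9,0],[1,0,0,0.9,0],[1,0,0,0.9,0],[1,0,0,0.9,0],[1,0,0,0.9,0],[1,0,0.3,0.9,0],[1,0,0.5,0.9,0]]
  ]
}}

```text
clock: 8.25
position: [0.5355, -0.2161, 0.2429]
ee_rot: [-0.528, -0.471, 0.529, -0.47]
ft_force: [1.7, -1.2, -2.5]
grip_width: 0.128
```

{"op": "arm_command", "data": {
  "moves": [
    [[1,0,0.6,0.7,-1],[1,0,0.6,0.7,-1],[1,0,0.6,0.7,-1],[1,0,0.6,0.7,-1],[1,0,0.6,0.7,-1],[1,0,0.4,0.5,-1],[1,0,0,0,0]]
  ]
}}

```text
clock: 8.83
position: [0.6141, -0.3238, 0.2415]
ee_rot: [-0.503, -0.497, 0.504, -0.496]
ft_force: [-0.7, -0.9, -2.9]
grip_width: 0.131
```

```bash
python3 -c "
from h import *
st(); save('side','s5');save('top','t5');go(.6,-.335,.083,0)"
```

```text
t8.83 p [ 0.6141 -0.3238  0.2415] yaw(y axis)-0.7 tilt0.1 F [-0.7 -0.9 -2.9] w0.131 j [ 0.79  0.58 -0.55  1.31  0.3   1.34  0.23]
delta units tool xyz [ 6.37 -0.53  0.59] world mm [ -13.7  -14.3 -159.2]
turn deg -0.6 (or 179.4)
```

View pics/t5.png

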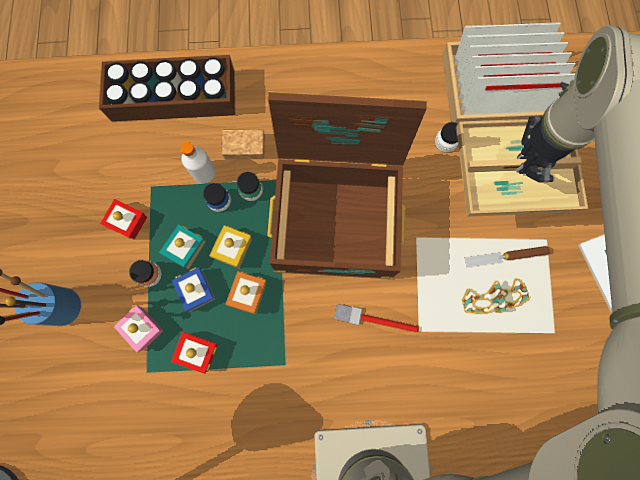

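{"op": "arm_command", "data": {
  "moves": [
    [[1,0.6,-0.18,0.2,-0.6],[1,0.8,-0.18,0.2,0],[1,0.8,-0.17,0.2,0],[1,0.8,0,0,0],[1,0.8,0,0,0],[1,0.8,0,0,0],[1,0.7,0,0,0],[1,0.5,0,0,0],[1,0.3,0,0,0],[1,0.1,0,0,0],[1,0,0,0,0]]
  ]
}}

```text
clock: 9.85
position: [0.6006, -0.3355, 0.0889]
ee_rot: [0.5, 0.5, -0.5, 0.5]
ft_force: [-0.2, -0.2, -2.3]
grip_width: 0.128
```

```bash
python3 -c "
from h import *
st(); go(.6,-.335,.083,0)"
```

```text
t9.85 p [ 0.6006 -0.3355  0.0889] yaw(y axis)0.0 tilt0.0 F [-0.2 -0.2 -2.3] w0.128 j [ 0.8   0.71 -0.51  1.46  0.37  1.08  0.21]
delta units tool xyz [ 0.23 -0.02 -0.02] world mm [-0.6  0.5 -5.9]
turn deg 0.0 (or -180.0)
```

{"op": "arm_command", "data": {
  "moves": [
    [[1,0.15,0,0,0],[1,0.1,0,0,0],[1,0,0,0,0],[0.3,0,0,0,0],[0,0,0,0,0],[0,0,0,0,0],[0,-0.2,0,0,0],[0,-0.8,0,0,0],[0,-1,0,0,0],[0,-1,0,0,0],[0,-1,0,0,0],[0,-1,0,0,0]]
  ]
}}

```text
clock: 10.85
position: [0.6007, -0.3357, 0.2096]
ee_rot: [0.5, 0.5, -0.5, 0.5]
ft_force: [-0.1, -0.0, -0.2]
grip_width: 0.998
```

```bash
python3 -c "
from h import *
st(); save('side','s6',(150,250,480,480),2.3);go(.42,.25,.28,90);
im=manip.camera('top'); cv2.imwrite('pics/t6.png',cv2.resize(im[180:380,90:300],None,fx=3.6,fy=3,interpolation=2)[:,:,::-1]);cv2.imwrite('pics/t6f.png',im[:,:,::-1])
"
```

```text
t10.85 p [ 0.6007 -0.3357  0.2096] yaw(y axis)0.0 tilt0.0 F [-0.1 -0.  -0.2] w0.998 j [ 0.82  0.59 -0.55  1.36  0.31  1.27  0.25]
delta units tool xyz [ -2.71  -7.29 -23.44] world mm [-182.4  586.3   64.5]
turn deg 90.0 (or -90.0)
```

View pics/t6.png

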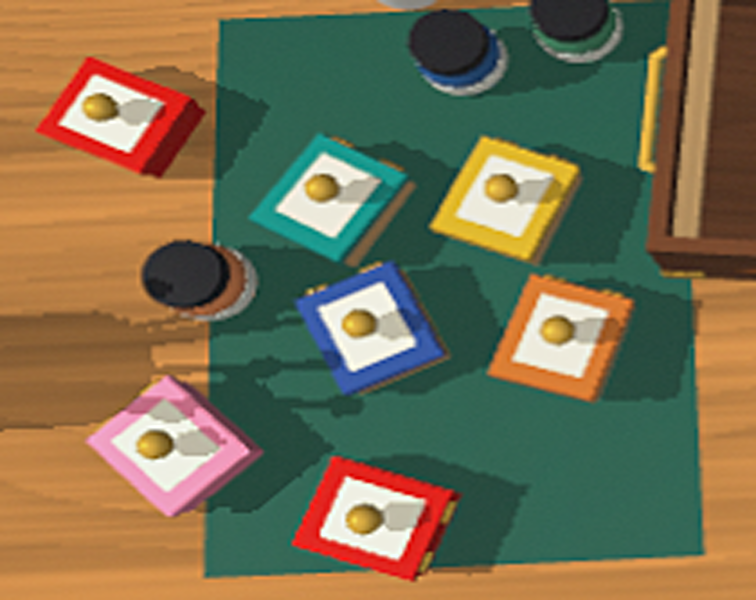

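View pics/s6.png

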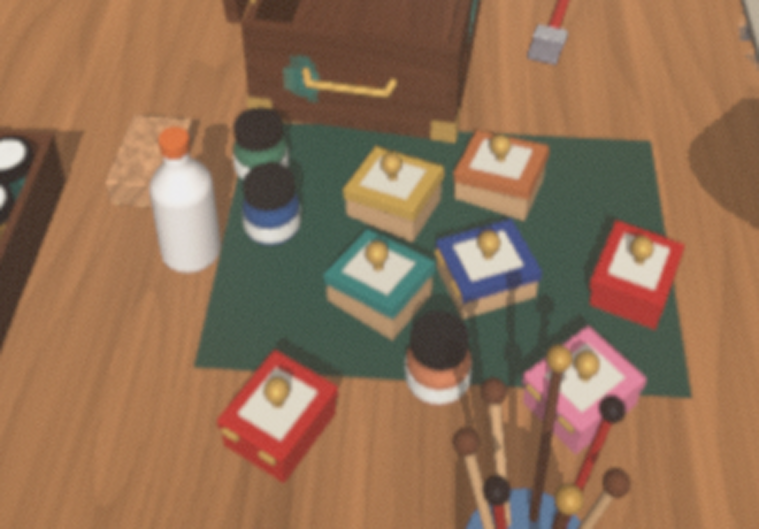

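View pics/t6f.png

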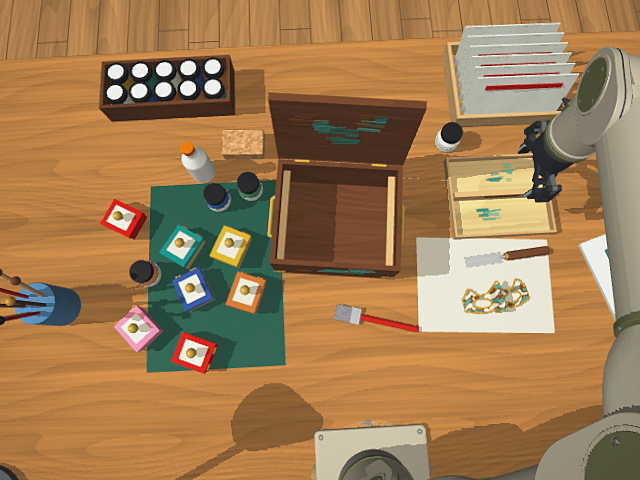

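```bash
python3 - <<'E'
from h import *
C={'turq':[(320,135),(415,180),(345,262),(250,215)],'gold':[(484,137),(580,167),(535,262),(430,228)],'blue':[(390,262),(448,352),(352,394),(297,300)],'orange':[(537,275),(633,297),(598,402),(488,375)]}
for n,c in C.items():
    w=np.array([atz('top',[180+v/3,90+u/3.6],.038)[:2] for u,v in c])
    e=[w[1]-w[0],w[2]-w[1],w[3]-w[2],w[0]-w[3]]
    print(n,'c',w.mean(0),'len',[round(np.linalg.norm(x)*1000) for x in e],'ang',[round(np.degrees(np.arctan2(x[1],x[0]))%180) for x in e])
# knob: top t6 px and side px (s6: off 150,250 scale 2.3)
Kb={'turq':((321,187),(376,252)),'gold':((500,187),(392,163)),'blue':((359,324),(488,242)),'orange':((558,330),(500,145))}
for n,(a,b) in Kb.items():
    print(n,tri([('top',[180+a[1]/3,90+a[0]/3.6]),('side',[250+b[1]/2.3,150+b[0]/2.3])]),atz('top',[180+a[1]/3,90+a[0]/3.6],.056)[:2],atz('side',[250+b[1]/2.3,150+b[0]/2.3],.056)[:2])
E
```

```text
turq c [0.5157 0.3829] len [69, 72, 69, 71] ang [58, 144, 57, 144]
gold c [0.5097 0.2766] len [64, 74, 69, 74] ang [66, 157, 66, 153]
blue c [0.4203 0.3588] len [75, 63, 76, 61] ang [27, 115, 26, 114]
orange c [0.407  0.2443] len [60, 77, 68, 76] ang [72, 163, 71, 157]
turq [0.5192 0.3846 0.0569] [0.5201 0.3848] [0.5185 0.3841]
gold [0.5127 0.2776 0.057 ] [0.5143 0.2776] [0.5113 0.277 ]
blue [0.4208 0.3627 0.052 ] [0.4205 0.3616] [0.4208 0.3661]
orange [0.4096 0.2453 0.0553] [0.4102 0.2451] [0.409  0.2461]
```

{"op": "arm_command", "data": {
  "moves": [
    [[0,-0.3,0,0,-7],[0,-0.3,0,0,-7],[0,-0.3,0,0,-7],[0,-0.3,0,0,-7],[0,-0.3,0,0,-7],[0,-0.3,0,0,-7],[0,-0.3,0,0,-7],[0,0,0,0,-7],[0,0,0,0,-7],[0,0,0,0,-7]]
  ]
}}

```text
clock: 11.78
position: [0.6006, -0.3358, 0.2604]
ee_rot: [0.121, 0.697, -0.121, 0.697]
ft_force: [-0.4, 0.3, 0.2]
grip_width: 0.997
```

```bash
python3 -c "
from h import *
st(); go(.4095,.2455,.26,70)"
```

```text
t11.78 p [ 0.6006 -0.3358  0.2604] yaw(y axis)70.3 tilt0.0 F [-0.4  0.3  0.2] w0.997 j [ 0.95  0.61 -0.78  1.3   0.42  1.4   1.42]
delta units tool xyz [  0.01  19.32 -15.02] world mm [-191.1  581.3   -0.4]
turn deg 0.3 (or -179.7)
```

{"op": "arm_command", "data": {
  "moves": [
    [[0,0,0.97,-0.75,0],[0,0,0.97,-0.75,0],[0,0,0.97,-0.75,0],[0,0,0.97,-0.75,0],[0,0,0.97,-0.75,0],[0,0,0.97,-0.75,0],[0,0,0.97,-0.75,0],[0,0,0.97,-0.75,0],[0,0,0.97,-0.75,0],[0,0,0.97,-0.75,0],[0,0,0.97,-0.75,0],[0,0,0.97,-0.75,0]]
  ]
}}

```text
clock: 12.78
position: [0.488, 0.016, 0.2602]
ee_rot: [0.123, 0.696, -0.123, 0.696]
ft_force: [1.3, -0.1, 0.5]
grip_width: 1.002
```

{"op": "arm_command", "data": {
  "moves": [
    [[0,0,0.97,-0.75,0],[0,0,0.97,-0.75,0],[0,0,0.97,-0.75,0],[0,0,0.97,-0.75,0],[0,0,0.97,-0.75,0],[0,0,0.97,-0.75,0],[0,0,0.97,-0.75,0],[0,0,0.5,-0.4,0],[0,0,0,0,0]]
  ]
}}

```text
clock: 13.53
position: [0.4165, 0.238, 0.2605]
ee_rot: [0.121, 0.697, -0.12, 0.697]
ft_force: [-0.5, 0.7, 0.2]
grip_width: 1.003
```

```bash
python3 -c "
from h import *
st(); go(.4095,.2455,.16,70); save('wrist','w7')
for c in ['wrist','side']:
  if c!='wrist': manip.camera(c)
  for k in [1,2,3,4]:
    for x in manip.pinpoint('box%d_knob'%k,c):
        if x['confidence']>.4: print(c,k,x['pixel'],x['confidence'],atz(c,x['pixel'],.056))
"
```

```text
t13.53 p [0.4165 0.238  0.2605] yaw(y axis)70.3 tilt0.1 F [-0.5  0.7  0.2] w1.003 j [ 0.49  0.19 -1.19  1.85  0.19  1.23  0.48]
delta units tool xyz [ 4.02  0.18 -0.36] world mm [  -7.     7.5 -100.5]
turn deg 0.3 (or -179.7)
wrist 1 [215.8, 327.1] 0.94 [0.4128 0.2414 0.056 ]
wrist 2 [287.0, 551.1] 0.93 [0.5236 0.3812 0.056 ]
wrist 3 [391.8, 182.0] 0.74 [0.514  0.0758 0.056 ]
wrist 3 [323.7, 409.6] 0.66 [0.5177 0.2714 0.056 ]
wrist 4 [170.9, 486.0] 0.74 [0.4213 0.3538 0.056 ]
side 1 [316.5, 368.7] 0.97 [0.4062 0.2565 0.056 ]
side 2 [358.7, 312.9] 0.86 [0.5198 0.382  0.056 ]
side 3 [322.4, 321.1] 0.93 [0.5096 0.2815 0.056 ]
side 4 [354.3, 361.6] 0.98 [0.422  0.3638 0.056 ]
side 4 [408.4, 408.2] 0.92 [0.3372 0.4842 0.056 ]
side 4 [356.6, 434.0] 0.67 [0.2761 0.3595 0.056 ]
```

View pics/w7.png

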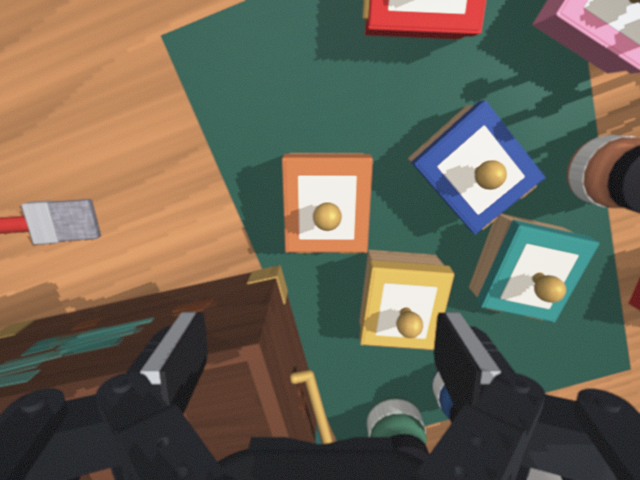

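{"op": "arm_command", "data": {
  "moves": [
    [[0,0.6,0.07,-0.1,0],[0,0.7,0.07,-0.1,0],[0,0.8,0,-0.05,0],[0,0.8,0,0,0],[0,0.8,0,0,0],[0,0.8,0,0,0],[0,0.6,0,0,0],[0,0.4,0,0,0],[0,0.2,0,0,0],[0,0,0,0,0]]
  ]
}}

```text
clock: 14.87
position: [0.4136, 0.2395, 0.1171]
ee_rot: [0.123, 0.697, -0.123, 0.696]
ft_force: [0.2, 0.3, -0.6]
grip_width: 0.997
```

```bash
python3 -c "
from h import *
st(); go(.411,.2435,.114,70); save('wrist','w8')"
```

```text
t14.87 p [0.4136 0.2395 0.1171] yaw(y axis)70.0 tilt0.1 F [ 0.2  0.3 -0.6] w0.997 j [ 0.31  0.41 -1.05  1.99  0.43  0.98  0.27]
delta units tool xyz [ 0.12  0.12 -0.15] world mm [-2.6  4.  -3.1]
turn deg -0.0 (or 180.0)
```

View pics/w8.png

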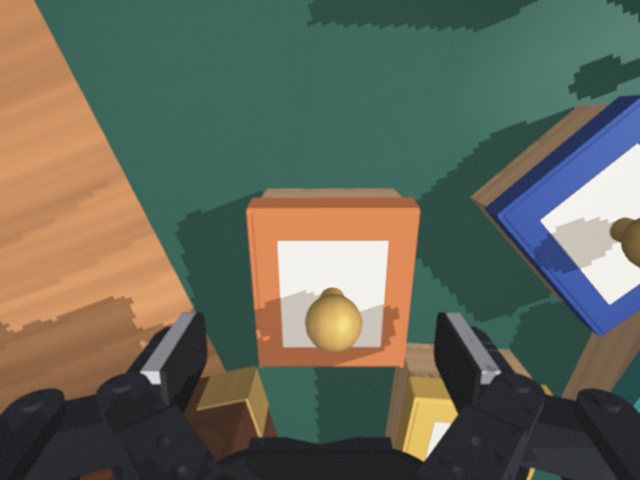

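```bash
python3 -c "
from h import *
for z in (.055,.059): print(atz('wrist',[322,334],z))"
```

```text
[0.4136 0.2451 0.055 ]
[0.4114 0.2457 0.059 ]
```

{"op": "arm_command", "data": {
  "moves": [
    [[0,0.12,0.18,-0.12,0],[0,0,0,0,0],[1,0,0,0,0],[1,0,0,0,0],[1,0,0,0,0],[1,0,0,0,0],[1,0,0,0,0],[1,0,0,0,0],[1,0,0,0,0]]
  ],
  "force": 50
}}

```text
clock: 15.67
position: [0.4125, 0.2449, 0.1147]
ee_rot: [0.123, 0.696, -0.123, 0.696]
ft_force: [-1.2, 0.6, 1.9]
grip_width: 0.211
```

```bash
python3 -c "
from h import *
st(); save('wrist','w9')"
```

```text
t15.67 p [0.4125 0.2449 0.1147] yaw(y axis)70.0 tilt0.0 F [-1.2  0.6  1.9] w0.211 j [ 0.29  0.42 -1.05  1.99  0.44  0.98  0.25]
```

View pics/w9.png

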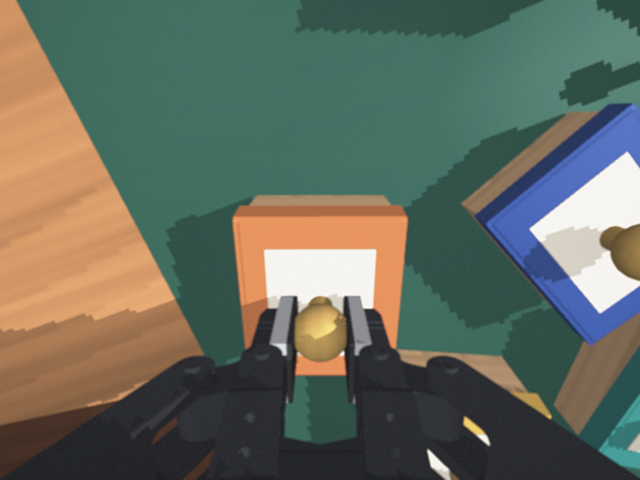

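{"op": "arm_command", "data": {
  "moves": [
    [[0.5,0,0,0,0],[0.5,0,0,0,0],[0.5,0.14,0,0,0],[0.5,0,0,0,0],[1,0,0,0,0],[1,0,0,0,0],[1,0,0,0,0],[1,0,0,0,0],[1,0,0,0,0]]
  ],
  "force": 50
}}

```text
clock: 16.47
position: [0.4125, 0.245, 0.1112]
ee_rot: [0.123, 0.696, -0.123, 0.696]
ft_force: [-1.3, 0.2, 1.7]
grip_width: 0.214
```

```bash
python3 -c "
from h import *
st()"
```

```text
t16.47 p [0.4125 0.245  0.1112] yaw(y axis)70.0 tilt0.0 F [-1.3  0.2  1.7] w0.214 j [ 0.29  0.42 -1.04  1.99  0.45  0.97  0.25]
```

{"op": "arm_command", "data": {
  "moves": [
    [[1,0.08,0,0,0],[1,0.08,0,0,0],[1,0,0,0,0]]
  ]
}}

```text
clock: 16.72
position: [0.4125, 0.2457, 0.1099]
ee_rot: [0.122, 0.696, -0.124, 0.697]
ft_force: [-17.1, -12.4, 53.5]
grip_width: 0.213
```

```bash
python3 -c "
from h import *
st()"
```

```text
t16.72 p [0.4125 0.2457 0.1099] yaw(y axis)70.0 tilt0.2 F [-17.1 -12.4  53.5] w0.213 j [ 0.28  0.43 -1.04  1.99  0.45  0.97  0.24]
```

{"op": "arm_command", "data": {
  "moves": [
    [[1,-0.16,0,0,0],[1,0,0,0,0]]
  ]
}}

```text
clock: 16.88
position: [0.4129, 0.2451, 0.1119]
ee_rot: [0.123, 0.696, -0.123, 0.697]
ft_force: [1.7, -0.6, -0.7]
grip_width: 0.212
```

{"op": "arm_command", "data": {
  "moves": [
    [[1,-0.1,0,0,0],[1,-0.2,0,0,0],[1,-0.3,0,0,0],[1,-0.4,0,0,0],[1,0,0,0,0],[1,0,0,0,0]]
  ]
}}

```text
clock: 17.38
position: [0.4129, 0.245, 0.1368]
ee_rot: [0.123, 0.696, -0.123, 0.697]
ft_force: [0.1, -0.7, -1.9]
grip_width: 0.21
```

```bash
python3 -c "
from h import *
st(); save('wrist','w10'); save('side','s10',(200,200,480,420),2.6)"
```

```text
t17.38 p [0.4129 0.245  0.1368] yaw(y axis)70.0 tilt0.1 F [ 0.1 -0.7 -1.9] w0.210 j [ 0.32  0.38 -1.08  1.98  0.4   1.01  0.28]
```

View pics/w10.png

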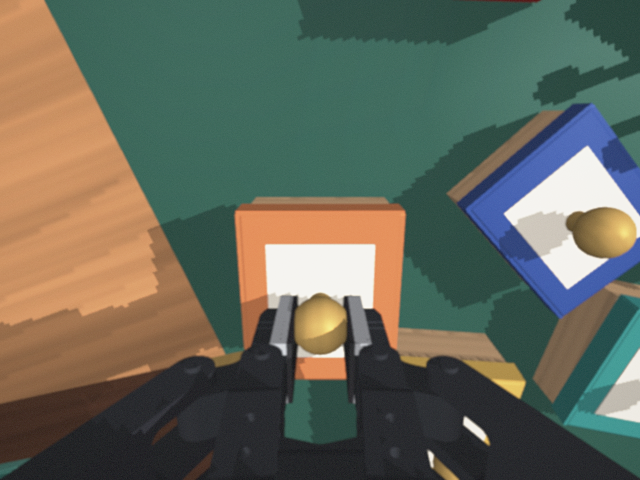

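View pics/s10.png

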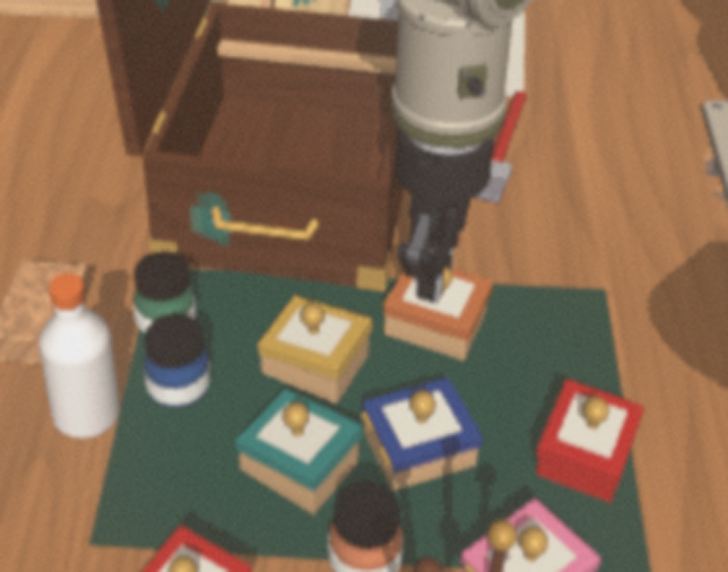

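{"op": "arm_command", "data": {
  "moves": [
    [[1,-0.6,0,0,-3.5],[1,-0.9,0,0,-3.5],[1,-0.9,0,0,-3.5],[1,-0.9,0,0,-3],[1,-0.9,0,0,0],[1,-0.7,0,0,0],[1,-0.2,0,0,0]]
  ]
}}

```text
clock: 18.07
position: [0.4131, 0.2455, 0.2657]
ee_rot: [0.04, 0.705, -0.04, 0.707]
ft_force: [0.4, 0.3, -1.8]
grip_width: 0.207
```

```bash
python3 -c "
from h import *
st(); go(.5837,-.0141,.26,83.5)"
```

```text
t18.07 p [0.4131 0.2455 0.2657] yaw(y axis)83.5 tilt0.2 F [ 0.4  0.3 -1.8] w0.207 j [ 0.54  0.21 -1.26  1.84  0.21  1.24  0.67]
delta units tool xyz [ 0.24 -9.54  7.96] world mm [ 170.6 -259.6   -5.7]
turn deg -0.0 (or 180.0)
```

{"op": "arm_command", "data": {
  "moves": [
    [[1,0,-0.5,0.4,0],[1,0,-0.9,0.75,0],[1,0,-0.9,0.75,0],[1,0,-0.9,0.75,0],[1,0,-0.9,0.75,0],[1,0,-0.9,0.75,0],[1,0,-0.9,0.75,0],[1,0,-0.9,0.75,0],[1,0,-0.9,0.75,0],[1,0,-0.9,0.75,0],[1,0,-0.9,0.75,0],[1,0,0,0,0]]
  ]
}}

```text
clock: 19.07
position: [0.5837, -0.0201, 0.2613]
ee_rot: [0.042, 0.706, -0.043, 0.705]
ft_force: [-0.2, -0.6, -2.5]
grip_width: 0.211
```

```bash
python3 -c "
from h import *
st(); go(.5837,-.0141,.124,83.5);save('wrist','w11')"
```

```text
t19.07 p [ 0.5837 -0.0201  0.2613] yaw(y axis)83.0 tilt0.1 F [-0.2 -0.6 -2.5] w0.211 j [ 0.76  0.46 -1.04  1.59  0.41  1.33  1.12]
delta units tool xyz [ 5.49  0.25 -0.02] world mm [  -0.     6.  -137.3]
turn deg -0.5 (or 179.5)
```

View pics/w11.png

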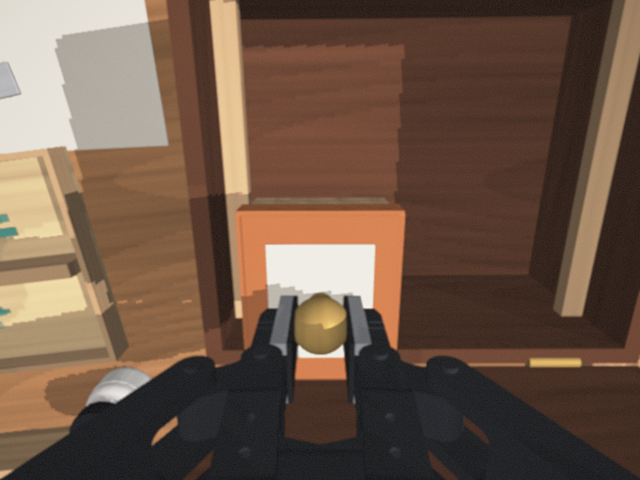

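{"op": "arm_command", "data": {
  "moves": [
    [[1,0.4,0.15,0,-0.5],[1,0.7,0.1,0,0],[1,0.7,0,0,0],[1,0.7,0,0,0],[1,0.7,0,0,0],[1,0.7,0,0,0],[1,0.7,0,0,0],[1,0.4,0,0,0],[1,0.25,0,0,0],[1,0.1,0,0,0],[1,0,0,0,0],[1,0,0,0,0]]
  ]
}}

```text
clock: 20.12
position: [0.5828, -0.0069, 0.1306]
ee_rot: [0.037, 0.706, -0.037, 0.706]
ft_force: [0.1, 0.5, -1.0]
grip_width: 0.208
```

```bash
python3 -c "
from h import *
st(); go(.5837,-.0141,.124,83.5);save('side','s12',(200,150,440,330),3)"
```

```text
t20.12 p [ 0.5828 -0.0069  0.1306] yaw(y axis)84.0 tilt0.1 F [ 0.1  0.5 -1. ] w0.208 j [ 0.68  0.6  -0.96  1.72  0.54  1.11  1.02]
delta units tool xyz [ 0.26 -0.28  0.07] world mm [ 0.9 -7.2 -6.6]
turn deg 0.5 (or -179.5)
```

View pics/s12.png

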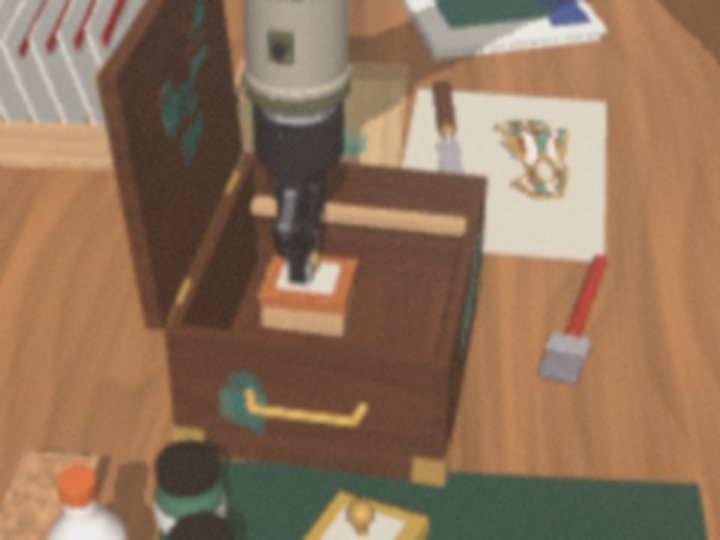

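{"op": "arm_command", "data": {
  "moves": [
    [[1,0.1,-0.25,0,0],[1,0.08,0,0,0],[1,0,0,0,0],[1,0,0,0,0]]
  ]
}}

```text
clock: 20.5
position: [0.5818, -0.0137, 0.1254]
ee_rot: [0.037, 0.706, -0.037, 0.706]
ft_force: [-0.7, 0.2, -1.2]
grip_width: 0.211
```

```bash
python3 -c "
from h import *
st(); go(.5837,-.0141,.123,83.5)"
```

```text
t20.50 p [ 0.5818 -0.0137  0.1254] yaw(y axis)84.0 tilt0.0 F [-0.7  0.2 -1.2] w0.211 j [ 0.69  0.6  -0.95  1.73  0.54  1.1   1.03]
delta units tool xyz [ 0.09 -0.01  0.08] world mm [ 1.9 -0.4 -2.4]
turn deg 0.5 (or -179.5)
```

{"op": "arm_command", "data": {
  "moves": [
    [[1,0.06,0,0,0],[1,0.02,0,0,0],[0.55,0,0,0,0],[0.55,0,0,0,0],[0.55,0,0,0,0],[0.55,-0.3,0,0,0],[0.55,-0.8,0,0,0],[0.55,-1,0,0,0],[0.55,-1,0,0,0],[0.55,-1,0,0,0],[0.55,-1,0,0,0],[0,0,0,0,0]]
  ]
}}

```text
clock: 21.5
position: [0.5835, -0.0126, 0.2565]
ee_rot: [0.037, 0.704, -0.037, 0.709]
ft_force: [0.6, 0.7, 0.4]
grip_width: 0.575
```

```bash
python3 -c "
from h import *
st(); save('wrist','w13'); go(.5135,.277,.26,65)
for k in [2,3,4]:
    for x in manip.pinpoint('box%d_knob'%k,'wrist'):
        if x['confidence']>.4: print(k,x['pixel'],x['confidence'],atz('wrist',x['pixel'],.056))
"
```

```text
t21.50 p [ 0.5835 -0.0126  0.2565] yaw(y axis)84.0 tilt0.4 F [0.6 0.7 0.4] w0.575 j [ 0.76  0.46 -1.05  1.6   0.41  1.31  1.12]
delta units tool xyz [-0.26 11.25 -3.97] world mm [-69.4 290.    6. ]
turn deg 19.0 (or -161.0)
```

View pics/w13.png

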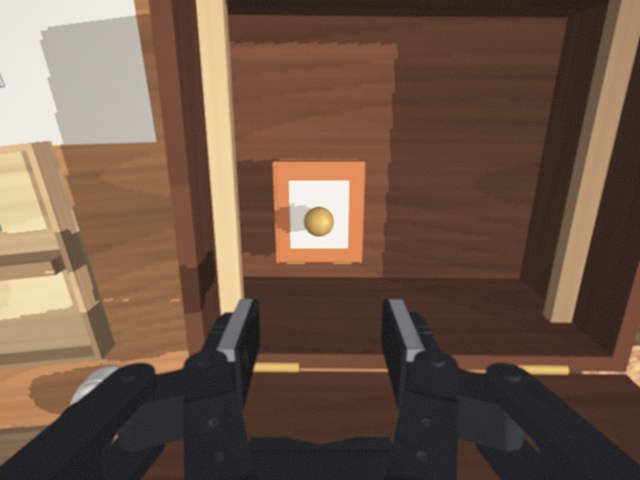

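{"op": "arm_command", "data": {
  "moves": [
    [[0,0,0.9,-0.32,0],[0,0,0.9,-0.32,0],[0,0,0.9,-0.32,0],[0,0,0.9,-0.32,0],[0,0,0.9,-0.32,0],[0,0,0.9,-0.32,0],[0,0,0.9,-0.32,0],[0,0,0.9,-0.32,0],[0,0,0.9,-0.32,0],[0,0,0.9,-0.32,0],[0,0,0.9,-0.32,0],[0,0,0.9,-0.32,0]]
  ]
}}

```text
clock: 22.7
position: [0.5139, 0.2659, 0.2498]
ee_rot: [0.037, 0.707, -0.037, 0.706]
ft_force: [0.3, 0.1, 0.7]
grip_width: 0.997
```

{"op": "arm_command", "data": {
  "moves": [
    [[0,0,0.4,-0.15,5],[0,0,0,0,5],[0,0,0,0,5],[0,0,0,0,4],[0,0,0,0,0],[0,0,0,0,0]]
  ]
}}

```text
clock: 23.2
position: [0.5117, 0.2753, 0.2501]
ee_rot: [0.152, 0.691, -0.153, 0.69]
ft_force: [0.4, 0.6, -0.4]
grip_width: 0.999
```

```bash
python3 -c "
from h import *
st(); save('wrist','w14'); go(.5135,.277,.16,65)
for k in [2,3,4]:
    for x in manip.pinpoint('box%d_knob'%k,'wrist'):
        if x['confidence']>.4: print(k,x['pixel'],x['confidence'],atz('wrist',x['pixel'],.055))
"
```

```text
t23.20 p [0.5117 0.2753 0.2501] yaw(y axis)65.1 tilt0.1 F [ 0.4  0.6 -0.4] w0.999 j [ 0.23  0.46 -1.02  1.61  0.4   1.3   0.28]
delta units tool xyz [3.61 0.1  0.04] world mm [  1.8   1.7 -90.3]
turn deg 0.1 (or -179.9)
2 [177.3, 478.1] 0.8 [0.5232 0.3868 0.055 ]
3 [309.2, 407.2] 0.74 [0.5958 0.3081 0.055 ]
3 [233.4, 326.2] 0.69 [0.5162 0.2777 0.055 ]
4 [41.3, 387.4] 0.78 [0.421  0.3624 0.055 ]
```

View pics/w14.png

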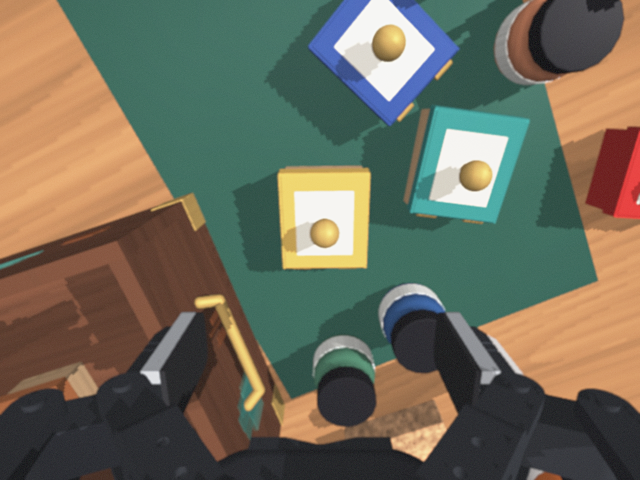

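{"op": "arm_command", "data": {
  "moves": [
    [[0,0.6,0.14,0.1,0],[0,0.8,0,0,0],[0,0.8,0,0,0],[0,0.8,0,0,0],[0,0.8,0,0,0],[0,0.8,0,0,0],[0,0.4,0,0,0],[0,0.15,0,0,0],[0,0,0,0,0],[0,0,0,0,0]]
  ]
}}

```text
clock: 24.23
position: [0.516, 0.2779, 0.1228]
ee_rot: [0.153, 0.69, -0.153, 0.691]
ft_force: [-0.2, 0.6, 0.7]
grip_width: 0.999
```

```bash
python3 -c "
from h import *
st(); save('wrist','w15'); go(.5155,.2775,.1115,65)
for k in [3]:
    for x in manip.pinpoint('box%d_knob'%k,'wrist'):
        if x['confidence']>.3: print(k,x['pixel'],x['confidence'],atz('wrist',x['pixel'],.055))
"
```

```text
t24.23 p [0.516  0.2779 0.1228] yaw(y axis)65.0 tilt0.0 F [-0.2  0.6  0.7] w0.999 j [ 0.15  0.6  -0.93  1.72  0.53  1.1   0.19]
delta units tool xyz [ 0.47 -0.03 -0.02] world mm [ -0.6  -0.5 -11.6]
turn deg -0.0 (or 180.0)
3 [321.4, 313.8] 0.69 [0.5158 0.2752 0.055 ]
```

View pics/w15.png

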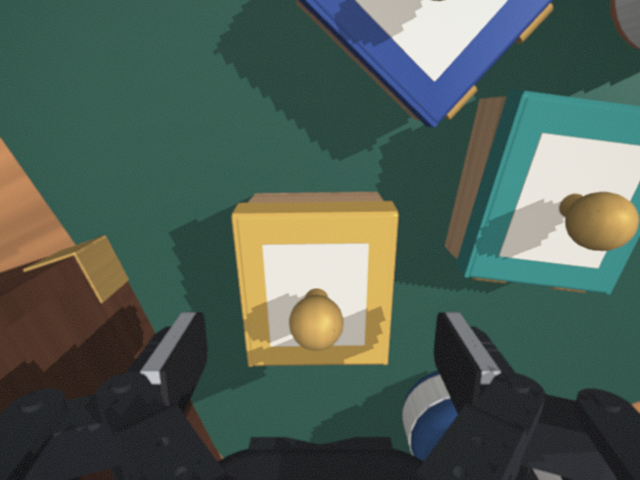

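{"op": "arm_command", "data": {
  "moves": [
    [[0,0.37,-0.06,0,0],[0,0,0,0,0],[1,0,0,0,0],[1,0,0,0,0],[1,0,0,0,0],[1,0,0,0,0],[1,0,0,0,0],[1,0,0,0,0],[1,0,0,0,0]]
  ]
}}

```text
clock: 25.08
position: [0.5153, 0.2766, 0.1135]
ee_rot: [0.153, 0.69, -0.153, 0.691]
ft_force: [-0.5, 0.2, 5.1]
grip_width: 0.21
```

{"op": "arm_command", "data": {
  "moves": [
    [[1,0.03,0,0,0],[1,0,0,0,0]]
  ]
}}

```text
clock: 25.25
position: [0.515, 0.2765, 0.1122]
ee_rot: [0.153, 0.69, -0.153, 0.69]
ft_force: [0.4, 1.4, 1.7]
grip_width: 0.211
```

```bash
python3 -c "
from h import *
st()"
```

```text
t25.25 p [0.515  0.2765 0.1122] yaw(y axis)65.0 tilt0.0 F [0.4 1.4 1.7] w0.211 j [ 0.15  0.61 -0.92  1.73  0.55  1.08  0.18]
```

{"op": "arm_command", "data": {
  "moves": [
    [[1,0.03,0,0,0],[1,0,0,0,0]]
  ]
}}

```text
clock: 25.42
position: [0.5147, 0.2768, 0.1116]
ee_rot: [0.153, 0.691, -0.153, 0.69]
ft_force: [-3.0, 1.4, 5.9]
grip_width: 0.211
```

{"op": "arm_command", "data": {
  "moves": [
    [[1,0.03,0,0,0],[1,0,0,0,0]]
  ]
}}

```text
clock: 25.58
position: [0.5143, 0.2771, 0.1112]
ee_rot: [0.153, 0.691, -0.153, 0.69]
ft_force: [-6.1, -0.0, 9.9]
grip_width: 0.214
```

{"op": "arm_command", "data": {
  "moves": [
    [[1,0.03,0,0,0],[1,0,0,0,0]]
  ]
}}

```text
clock: 25.75
position: [0.5138, 0.2774, 0.1107]
ee_rot: [0.153, 0.691, -0.153, 0.69]
ft_force: [-8.8, 0.4, 15.1]
grip_width: 0.213
```

{"op": "arm_command", "data": {
  "moves": [
    [[1,0.03,0,0,0],[1,0,0,0,0]]
  ]
}}

```text
clock: 25.92
position: [0.5137, 0.2775, 0.1105]
ee_rot: [0.152, 0.691, -0.153, 0.69]
ft_force: [-11.9, -2.7, 19.9]
grip_width: 0.215
```

{"op": "arm_command", "data": {
  "moves": [
    [[1,-0.1,0,0,0],[1,-0.2,0,0,0],[1,-0.3,0,0,0],[1,-0.4,0,0,0],[1,0,0,0,0],[1,0,0,0,0]]
  ]
}}

```text
clock: 26.42
position: [0.5155, 0.2763, 0.1348]
ee_rot: [0.153, 0.69, -0.153, 0.691]
ft_force: [0.1, -0.3, -1.8]
grip_width: 0.208
```

```bash
python3 -c "
from h import *
st(); save('wrist','w16'); save('side','s16',(200,200,480,420),2.6)"
```

```text
t26.42 p [0.5155 0.2763 0.1348] yaw(y axis)65.0 tilt0.1 F [ 0.1 -0.3 -1.8] w0.208 j [ 0.16  0.58 -0.94  1.71  0.52  1.11  0.2 ]
```

View pics/w16.png

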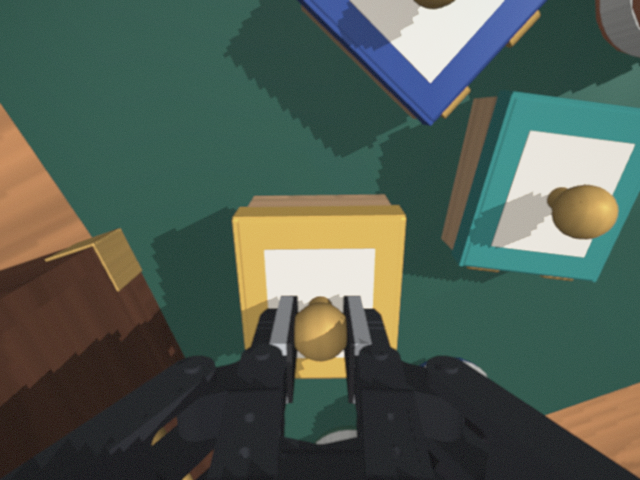

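View pics/s16.png

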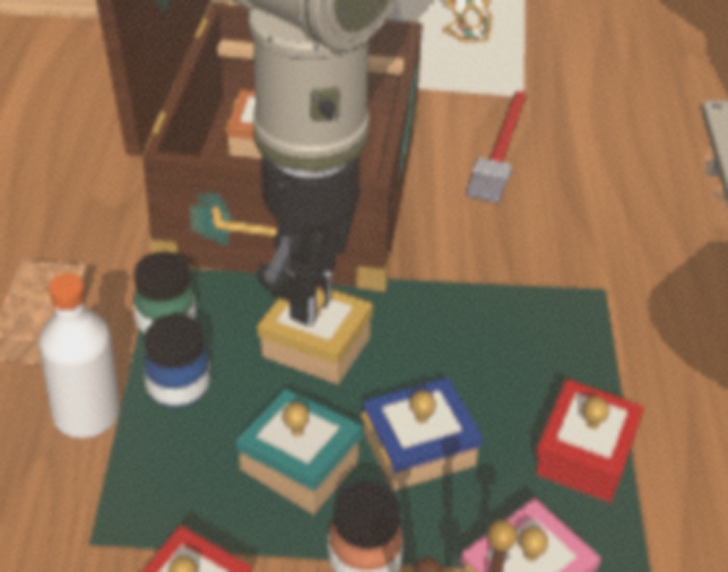

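{"op": "arm_command", "data": {
  "moves": [
    [[1,-0.6,0,0,-4.5],[1,-0.9,0,0,-4.5],[1,-0.9,0,0,-4.5],[1,-0.9,0,0,-5],[1,-0.9,0,0,0],[1,-0.8,0,0,0],[1,-0.2,0,0,0],[1,0,0,0,0]]
  ]
}}

```text
clock: 27.18
position: [0.5154, 0.2765, 0.265]
ee_rot: [0.04, 0.705, -0.04, 0.707]
ft_force: [-0.2, -0.3, -1.6]
grip_width: 0.208
```

```bash
python3 -c "
from h import *
st(); go(.5957,.0912,.26,83.5)"
```

```text
t27.18 p [0.5154 0.2765 0.265 ] yaw(y axis)83.5 tilt0.1 F [-0.2 -0.3 -1.6] w0.208 j [ 0.27  0.48 -1.09  1.58  0.44  1.34  0.58]
delta units tool xyz [ 0.2  -7.    4.03] world mm [  80.3 -185.3   -5. ]
turn deg -0.0 (or 180.0)
```

{"op": "arm_command", "data": {
  "moves": [
    [[1,0,-0.7,0.4,0],[1,0,-0.7,0.4,0],[1,0,-0.7,0.4,0],[1,0,-0.7,0.4,0],[1,0,-0.7,0.4,0],[1,0,-0.7,0.4,0],[1,0,-0.7,0.4,0],[1,0,-0.7,0.4,0],[1,0,-0.7,0.4,0],[1,0,-0.7,0.4,0],[1,0,0,0,0],[1,0,0,0,0]]
  ]
}}

```text
clock: 28.18
position: [0.5945, 0.0894, 0.2621]
ee_rot: [0.041, 0.707, -0.041, 0.705]
ft_force: [-0.1, 0.8, -1.9]
grip_width: 0.207
```

```bash
python3 -c "
from h import *
st(); go(.5957,.0912,.1235,83.5)
save('wrist','w17')"
```

```text
t28.18 p [0.5945 0.0894 0.2621] yaw(y axis)83.3 tilt0.1 F [-0.1  0.8 -1.9] w0.207 j [ 0.56  0.51 -1.05  1.54  0.45  1.35  0.92]
delta units tool xyz [5.54 0.08 0.05] world mm [   1.2    1.8 -138.6]
turn deg -0.2 (or 179.8)
```

View pics/w17.png

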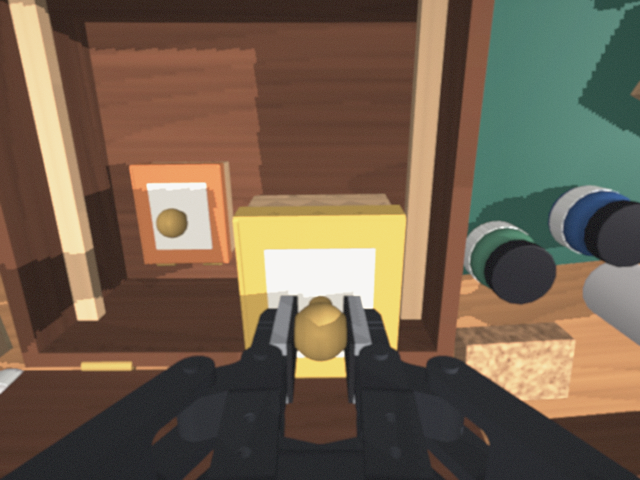

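{"op": "arm_command", "data": {
  "moves": [
    [[1,0.5,0,0,0],[1,0.8,0,0,0],[1,0.8,0,0,0],[1,0.8,0,0,0],[1,0.8,0,0,0],[1,0.7,0,0,0],[1,0.5,0,0,0],[1,0.3,0,0,0],[1,0.1,0,0,0],[1,0,0,0,0],[1,0,0,0,0]]
  ]
}}

```text
clock: 29.15
position: [0.5949, 0.0913, 0.1324]
ee_rot: [0.04, 0.706, -0.04, 0.706]
ft_force: [1.8, 0.3, -0.4]
grip_width: 0.209
```

```bash
python3 -c "
from h import *
st(); go(.5957,.0912,.1235,83.5)"
```

```text
t29.15 p [0.5949 0.0913 0.1324] yaw(y axis)83.5 tilt0.1 F [ 1.8  0.3 -0.4] w0.209 j [ 0.5   0.64 -0.96  1.67  0.57  1.14  0.84]
delta units tool xyz [ 0.35 -0.    0.03] world mm [ 0.8 -0.1 -8.9]
turn deg 0.0 (or -180.0)
```

{"op": "arm_command", "data": {
  "moves": [
    [[1,0.2,0,0,0],[1,0.06,0,0,0],[1,0,0,0,0]]
  ]
}}

```text
clock: 29.4
position: [0.5946, 0.091, 0.1252]
ee_rot: [0.04, 0.706, -0.04, 0.706]
ft_force: [-0.8, 0.2, -1.3]
grip_width: 0.211
```

{"op": "arm_command", "data": {
  "moves": [
    [[1,0.07,0,0,0],[1,0,0,0,0],[0.55,0,0,0,0],[0.55,0,0,0,0],[0.55,0,0,0,0],[0.55,-0.3,0,0,0],[0.55,-0.8,0,0,0],[0.55,-1,0,0,0],[0.55,-1,0,0,0],[0.55,-1,0,0,0],[0.55,-1,0,0,0],[0,0,0,0,0]]
  ]
}}

```text
clock: 30.4
position: [0.5961, 0.0921, 0.2565]
ee_rot: [0.041, 0.704, -0.04, 0.708]
ft_force: [-0.7, 0.1, 0.4]
grip_width: 0.575
```

```bash
python3 -c "
from h import *
st(); go(.522,.385,.26,54); save('wrist','w18')"
```

```text
t30.40 p [0.5961 0.0921 0.2565] yaw(y axis)83.5 tilt0.4 F [-0.7  0.1  0.4] w0.575 j [ 0.55  0.51 -1.05  1.55  0.46  1.33  0.92]
delta units tool xyz [-0.15 11.31 -4.27] world mm [-74.1 292.9   3.5]
turn deg 29.5 (or -150.5)
```

View pics/w18.png

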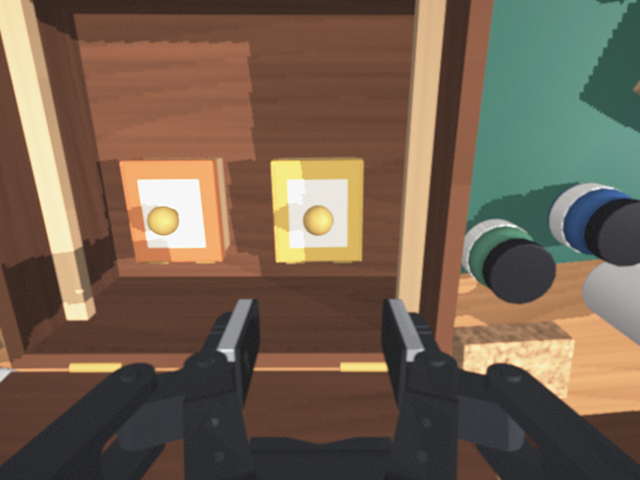

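Two boxes are in. Next the turquoise one.

{"op": "arm_command", "data": {
  "moves": [
    [[0,0,0.94,-0.36,0],[0,0,0.94,-0.36,0],[0,0,0.94,-0.36,0],[0,0,0.94,-0.36,0],[0,0,0.94,-0.36,0],[0,0,0.94,-0.36,0],[0,0,0.94,-0.36,0],[0,0,0.94,-0.36,0],[0,0,0.94,-0.36,0],[0,0,0.94,-0.36,0],[0,0,0.94,-0.36,0],[0,0,0.94,-0.36,0]]
  ]
}}

```text
clock: 31.45
position: [0.5187, 0.3843, 0.2501]
ee_rot: [0.04, 0.706, -0.04, 0.706]
ft_force: [1.1, 0.5, 0.1]
grip_width: 0.999
```

{"op": "arm_command", "data": {
  "moves": [
    [[0,0,0,0,6],[0,0,0,0,6],[0,0,0,0,6],[0,0,0,0,6],[0,0,0,0,5.5],[0,0,0,0,0],[0,0,0,0,0]]
  ]
}}

```text
clock: 32.03
position: [0.5191, 0.3833, 0.2504]
ee_rot: [0.217, 0.673, -0.218, 0.673]
ft_force: [-0.7, 0.3, 0.3]
grip_width: 0.997
```

```bash
python3 -c "
from h import *
st(); save('wrist','w19'); go(.522,.385,.16,54)
for k in [2,4]:
    for x in manip.pinpoint('box%d_knob'%k,'wrist'):
        if x['confidence']>.4: print(k,x['pixel'],x['confidence'],atz('wrist',x['pixel'],.055))
"
```

```text
t32.03 p [0.5191 0.3833 0.2504] yaw(y axis)54.2 tilt0.1 F [-0.7  0.3  0.3] w0.997 j [-0.06  0.58 -0.93  1.44  0.46  1.36 -0.06]
delta units tool xyz [3.62 0.12 0.05] world mm [  2.9   1.7 -90.5]
turn deg 0.2 (or -179.8)
2 [232.0, 322.2] 0.63 [0.5216 0.3832 0.055 ]
4 [194.7, 545.9] 0.59 [0.5893 0.5222 0.055 ]
```

View pics/w19.png

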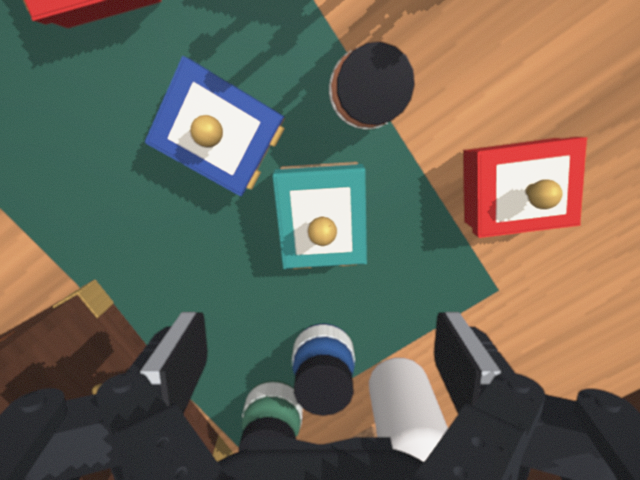

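{"op": "arm_command", "data": {
  "moves": [
    [[0,0.6,0.07,0.07,0],[0,0.8,0,0,0],[0,0.8,0,0,0],[0,0.8,0,0,0],[0,0.8,0,0,0],[0,0.8,0,0,0],[0,0.4,0,0,0],[0,0.15,0,0,0],[0,0,0,0,0],[0,0,0,0,0]]
  ]
}}

```text
clock: 33.02
position: [0.5219, 0.3842, 0.1229]
ee_rot: [0.219, 0.672, -0.218, 0.673]
ft_force: [-0.3, 0.6, 0.3]
grip_width: 1.001
```

```bash
python3 -c "
from h import *
st(); save('wrist','w20'); 
for k in [2]:
    for x in manip.pinpoint('box%d_knob'%k,'wrist'):
        if x['confidence']>.3: print(k,x['pixel'],x['confidence'],atz('wrist',x['pixel'],.055)); go(*atz('wrist',x['pixel'],.055)[:2],.1135,54)
"
```

```text
t33.02 p [0.5219 0.3842 0.1229] yaw(y axis)54.0 tilt0.1 F [-0.3  0.6  0.3] w1.001 j [-0.09  0.7  -0.86  1.55  0.56  1.16 -0.12]
2 [320.5, 319.7] 0.82 [0.5224 0.3839 0.055 ]
delta units tool xyz [ 0.39 -0.01  0.02] world mm [ 0.3 -0.4 -9.9]
turn deg -0.0 (or 180.0)
```

View pics/w20.png

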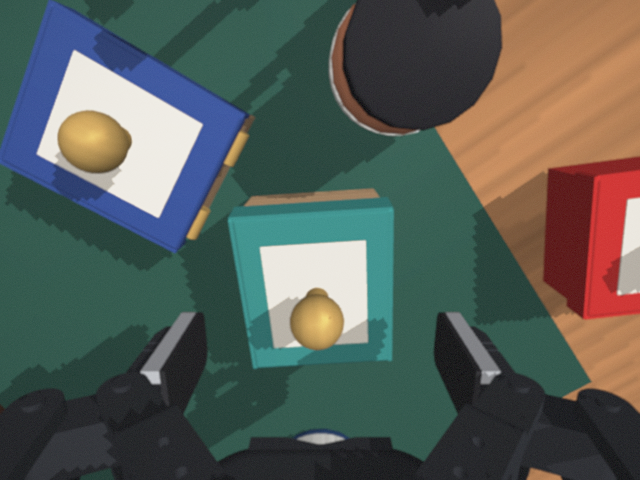

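{"op": "arm_command", "data": {
  "moves": [
    [[0,0.37,0,0,0],[0,0,0,0,0],[1,0,0,0,0],[1,0,0,0,0],[1,0,0,0,0],[1,0,0,0,0],[1,0,0,0,0],[1,0,0,0,0],[1,0,0,0,0]]
  ]
}}

```text
clock: 33.87
position: [0.5217, 0.3839, 0.1131]
ee_rot: [0.219, 0.672, -0.219, 0.673]
ft_force: [-1.0, -0.4, 2.6]
grip_width: 0.214
```

{"op": "arm_command", "data": {
  "moves": [
    [[1,0.03,0,0,0],[1,0.03,0,0,0],[1,0,0,0,0]]
  ]
}}

```text
clock: 34.12
position: [0.5213, 0.3844, 0.1115]
ee_rot: [0.219, 0.673, -0.218, 0.672]
ft_force: [-2.7, 0.1, 4.3]
grip_width: 0.209
```

{"op": "arm_command", "data": {
  "moves": [
    [[1,0.03,0,0,0],[1,0,0,0,0]]
  ]
}}

```text
clock: 34.28
position: [0.5209, 0.3847, 0.1111]
ee_rot: [0.218, 0.673, -0.218, 0.672]
ft_force: [-5.7, -1.0, 7.7]
grip_width: 0.211
```

{"op": "arm_command", "data": {
  "moves": [
    [[1,0.03,0,0,0],[1,0,0,0,0]]
  ]
}}

```text
clock: 34.45
position: [0.5206, 0.385, 0.1108]
ee_rot: [0.218, 0.673, -0.218, 0.672]
ft_force: [-7.6, -0.6, 11.5]
grip_width: 0.211
```

{"op": "arm_command", "data": {
  "moves": [
    [[1,0.03,0,0,0],[1,0.02,0,0,0],[1,0,0,0,0]]
  ]
}}

```text
clock: 34.7
position: [0.5205, 0.3851, 0.1105]
ee_rot: [0.218, 0.673, -0.218, 0.672]
ft_force: [-10.3, -4.2, 21.5]
grip_width: 0.215
```

{"op": "arm_command", "data": {
  "moves": [
    [[1,-0.14,0,0,0],[1,-0.2,0,0,0],[1,-0.3,0,0,0],[1,-0.4,0,0,0],[1,0,0,0,0],[1,0,0,0,0]]
  ]
}}

```text
clock: 35.2
position: [0.5221, 0.3839, 0.1354]
ee_rot: [0.219, 0.672, -0.218, 0.673]
ft_force: [-0.8, 0.2, -1.7]
grip_width: 0.211
```

```bash
python3 -c "
from h import *
st(); save('wrist','w21'); save('side','s21',(200,200,480,420),2.6)"
```

```text
t35.20 p [0.5221 0.3839 0.1354] yaw(y axis)54.0 tilt0.1 F [-0.8  0.2 -1.7] w0.211 j [-0.09  0.69 -0.87  1.54  0.55  1.18 -0.12]
```

View pics/w21.png

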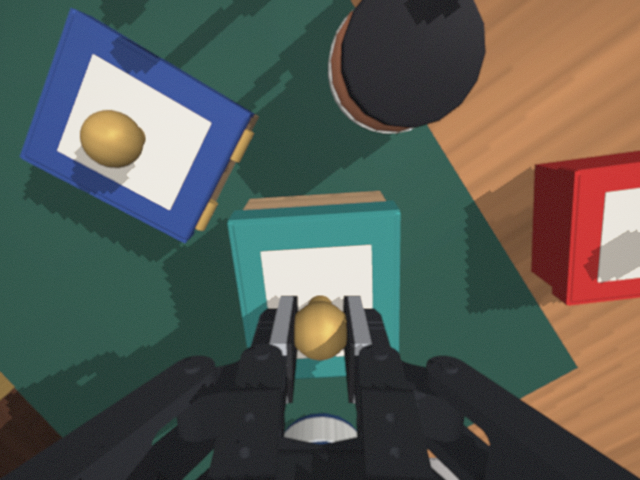

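View pics/s21.png

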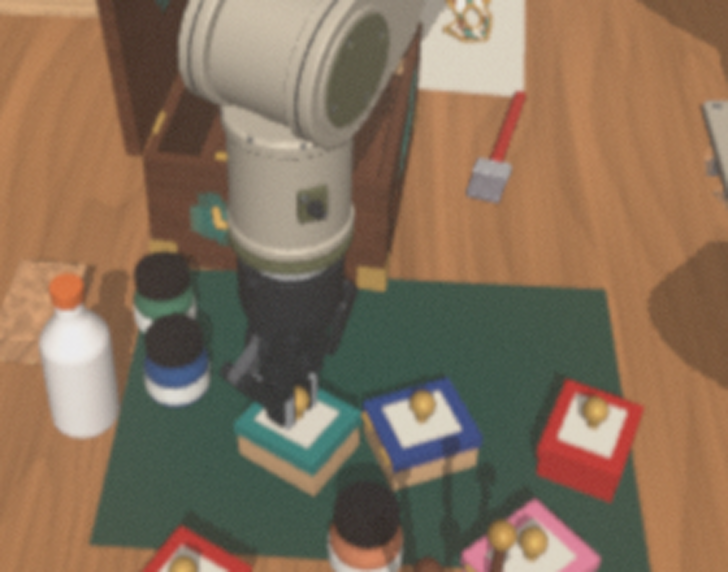

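{"op": "arm_command", "data": {
  "moves": [
    [[1,-0.6,0,0,-6],[1,-0.9,0,0,-6],[1,-0.9,0,0,-6],[1,-0.9,0,0,-6],[1,-0.9,0,0,-5.5],[1,-0.8,0,0,0],[1,-0.2,0,0,0],[1,0,0,0,0]]
  ]
}}

```text
clock: 35.97
position: [0.5219, 0.3842, 0.2655]
ee_rot: [0.041, 0.705, -0.04, 0.706]
ft_force: [0.1, 0.1, -1.5]
grip_width: 0.211
```

```bash
python3 -c "
from h import *
st(); go(.5023,.1018,.26,83.5)"
```

```text
t35.97 p [0.5219 0.3842 0.2655] yaw(y axis)83.4 tilt0.1 F [ 0.1  0.1 -1.5] w0.211 j [-0.    0.61 -1.03  1.41  0.53  1.41  0.42]
delta units tool xyz [  0.21 -11.31   0.51] world mm [ -19.6 -282.4   -5.5]
turn deg -0.1 (or 179.9)
```

{"op": "arm_command", "data": {
  "moves": [
    [[1,0,-0.6,0.05,0],[1,0,-1,0.05,0],[1,0,-1,0.05,0],[1,0,-1,0.05,0],[1,0,-1,0.05,0],[1,0,-1,0.05,0],[1,0,-1,0.05,0],[1,0,-1,0.05,0],[1,0,-1,0.05,0],[1,0,-1,0.05,0],[1,0,-1,0,0],[1,0,-0.7,0,0]]
  ]
}}

```text
clock: 36.97
position: [0.5014, 0.0987, 0.2628]
ee_rot: [0.041, 0.707, -0.042, 0.705]
ft_force: [0.7, 0.0, -0.7]
grip_width: 0.211
```

{"op": "arm_command", "data": {
  "moves": [
    [[1,0,0,0,0],[1,0,0,0,0]]
  ]
}}

```text
clock: 37.13
position: [0.5017, 0.1003, 0.2633]
ee_rot: [0.041, 0.706, -0.042, 0.705]
ft_force: [-0.4, 0.5, -1.4]
grip_width: 0.212
```

```bash
python3 -c "
from h import *
st(); go(.5023,.1018,.1235,83.5)
save('wrist','w22')"
```

```text
t37.13 p [0.5017 0.1003 0.2633] yaw(y axis)83.3 tilt0.1 F [-0.4  0.5 -1.4] w0.212 j [ 0.74  0.3  -1.17  1.77  0.29  1.27  0.95]
delta units tool xyz [5.59 0.07 0.02] world mm [   0.6    1.5 -139.8]
turn deg -0.2 (or 179.8)
```

View pics/w22.png

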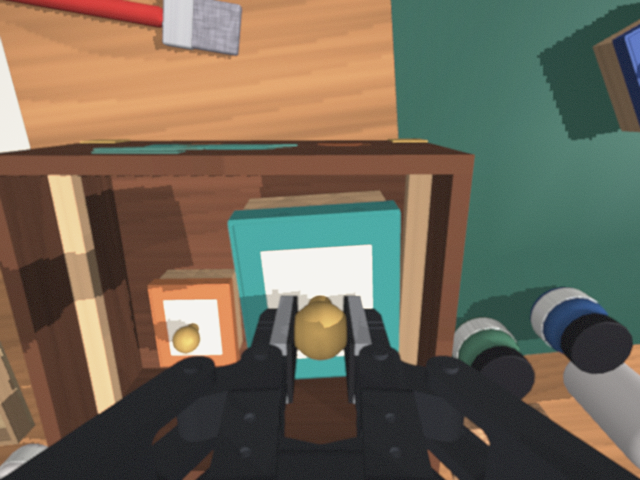

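{"op": "arm_command", "data": {
  "moves": [
    [[1,0.5,0,0,0],[1,0.8,0,0,0],[1,0.8,0,0,0],[1,0.8,0,0,0],[1,0.8,0,0,0],[1,0.7,0,0,0],[1,0.5,0,0,0],[1,0.4,0,0,0],[1,0.15,0,0,0],[1,0.05,0,0,0],[1,0,0,0,0],[1,0,0,0,0]]
  ]
}}

```text
clock: 38.18
position: [0.5025, 0.1019, 0.1279]
ee_rot: [0.04, 0.706, -0.04, 0.706]
ft_force: [-0.4, 0.7, -1.3]
grip_width: 0.213
```

```bash
python3 -c "
from h import *
st(); go(.5023,.1018,.1235,83.5)"
```

```text
t38.18 p [0.5025 0.1019 0.1279] yaw(y axis)83.5 tilt0.1 F [-0.4  0.7 -1.3] w0.213 j [ 0.6   0.48 -1.04  1.9   0.48  1.04  0.8 ]
delta units tool xyz [ 0.17 -0.01 -0.01] world mm [-0.2 -0.1 -4.4]
turn deg -0.0 (or 180.0)
```

{"op": "arm_command", "data": {
  "moves": [
    [[1,0.14,0,0,0],[1,0.04,0,0,0],[1,0,0,0,0],[0.55,0,0,0,0],[0.55,0,0,0,0],[0.55,0,0,0,0],[0.55,-0.3,0,0,0],[0.55,-0.8,0,0,0],[0.55,-1,0,0,0],[0.55,-1,0,0,0],[0.55,-1,0,0,0],[0.55,-1,0,0,0]]
  ]
}}

```text
clock: 39.18
position: [0.5019, 0.1019, 0.2518]
ee_rot: [0.04, 0.706, -0.04, 0.706]
ft_force: [-0.2, 0.9, -0.5]
grip_width: 0.45
```

```bash
python3 -c "
from h import *
st(); go(.4215,.362,.26,117);save('wrist','w23');
manip.camera('top')
for k in [4]:
  for c in ['top']:
    for x in manip.pinpoint('box%d_knob'%k,c):
        if x['confidence']>.4: print(k,x['pixel'],x['confidence'],atz(c,x['pixel'],.055))
"
```

```text
t39.18 p [0.5019 0.1019 0.2518] yaw(y axis)83.5 tilt0.0 F [-0.2  0.9 -0.5] w0.450 j [ 0.73  0.32 -1.17  1.78  0.31  1.25  0.94]
delta units tool xyz [-0.33  9.97 -4.37] world mm [-80.4 260.1   8.2]
turn deg -33.5 (or 146.5)
4 [285.4, 189.1] 0.98 [0.4262 0.3632 0.055 ]
4 [216.6, 118.5] 0.95 [0.585  0.5191 0.055 ]
4 [351.2, 193.7] 0.89 [0.2903 0.3533 0.055 ]
4 [326.2, 132.7] 0.82 [0.3472 0.4806 0.055 ]
```

View pics/w23.png

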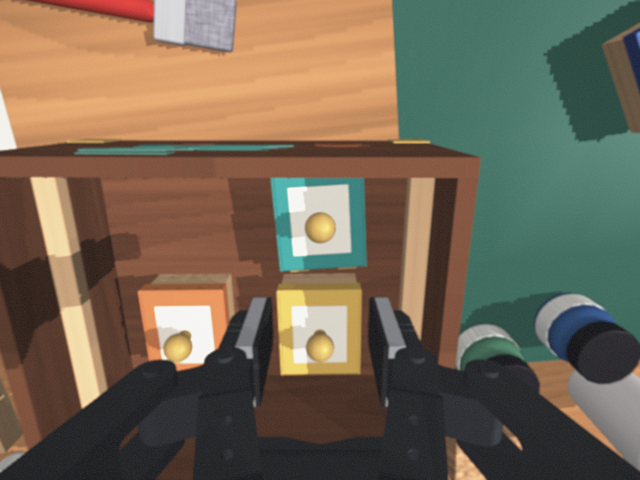

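{"op": "arm_command", "data": {
  "moves": [
    [[0,0,0.9,-0.4,0],[0,0,0.9,-0.4,0],[0,0,0.9,-0.4,0],[0,0,0.9,-0.4,0],[0,0,0.9,-0.4,0],[0,0,0.9,-0.4,0],[0,0,0.9,-0.4,0],[0,0,0.9,-0.4,0],[0,0,0.9,-0.4,0],[0,0,0.9,-0.4,0],[0,0,0.9,-0.4,0]]
  ]
}}

```text
clock: 40.25
position: [0.4202, 0.3609, 0.2493]
ee_rot: [0.04, 0.706, -0.04, 0.706]
ft_force: [0.1, -0.3, 0.3]
grip_width: 1.0
```

{"op": "arm_command", "data": {
  "moves": [
    [[0,0,0,0,-6],[0,0,0,0,-6],[0,0,0,0,-6],[0,0,0,0,-6],[0,0,0,0,-6],[0,0,0,0,-3.5],[0,0,0,0,0],[0,0,0,0,0]]
  ]
}}

```text
clock: 40.92
position: [0.4207, 0.3599, 0.2495]
ee_rot: [-0.164, 0.688, 0.164, 0.687]
ft_force: [0.7, -0.6, -0.1]
grip_width: 1.002
```

```bash
python3 -c "
from h import *
st(); save('wrist','w24'); go(.4225,.362,.16,117)
for k in [4]:
    for x in manip.pinpoint('box%d_knob'%k,'wrist'):
        if x['confidence']>.4: print(k,x['pixel'],x['confidence'],atz('wrist',x['pixel'],.055))
"
```

```text
t40.92 p [0.4207 0.3599 0.2495] yaw(y axis)116.9 tilt0.1 F [ 0.7 -0.6 -0.1] w1.002 j [ 0.2   0.51 -1.26  1.68  0.5   1.33  0.88]
delta units tool xyz [3.59 0.04 0.1 ] world mm [  1.8   2.  -89.7]
turn deg -0.1 (or 179.9)
4 [211.1, 526.2] 0.93 [0.3447 0.4798 0.055 ]
4 [40.4, 418.5] 0.89 [0.2872 0.3583 0.055 ]
4 [229.5, 321.7] 0.83 [0.4201 0.3602 0.055 ]
```

View pics/w24.png

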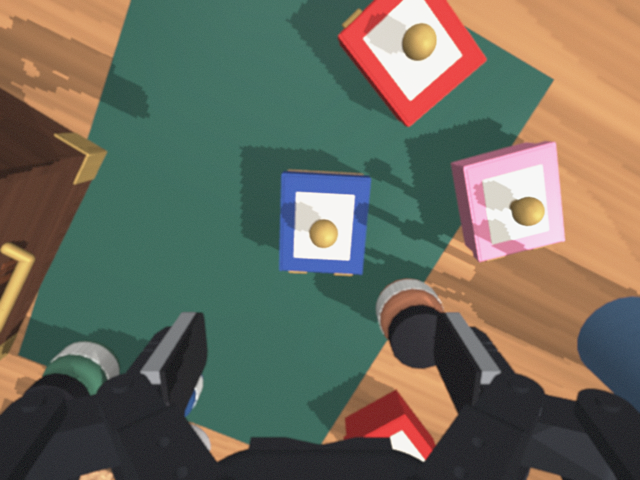

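{"op": "arm_command", "data": {
  "moves": [
    [[0,0.6,0.02,0.03,0],[0,0.8,0,0,0],[0,0.8,0,0,0],[0,0.8,0,0,0],[0,0.8,0,0,0],[0,0.8,0,0,0],[0,0.35,0,0,0],[0,0.15,0,0,0],[0,0,0,0,0],[0,0,0,0,0]]
  ]
}}

```text
clock: 41.85
position: [0.4214, 0.3613, 0.1233]
ee_rot: [-0.165, 0.687, 0.165, 0.688]
ft_force: [0.4, 0.2, 0.1]
grip_width: 0.999
```

```bash
python3 -c "
from h import *
st(); save('wrist','w25'); 
for k in [4]:
    for x in manip.pinpoint('box%d_knob'%k,'wrist'):
        if x['confidence']>.3: print(k,x['pixel'],x['confidence'],atz('wrist',x['pixel'],.055)); go(*atz('wrist',x['pixel'],.055)[:2],.1135,117)
"
```

```text
t41.85 p [0.4214 0.3613 0.1233] yaw(y axis)117.0 tilt0.0 F [0.4 0.2 0.1] w0.999 j [ 0.1   0.65 -1.13  1.8   0.65  1.13  0.79]
4 [323.1, 324.7] 0.85 [0.4224 0.3629 0.055 ]
delta units tool xyz [0.41 0.04 0.05] world mm [  0.7   1.6 -10.2]
turn deg -0.0 (or 180.0)
```

View pics/w25.png

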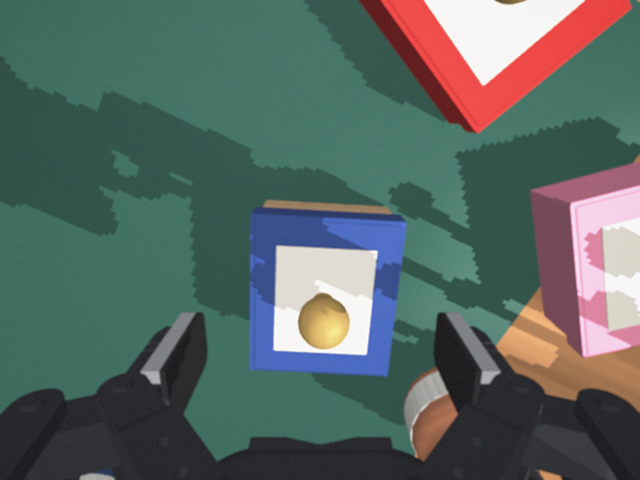

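```bash
python3 -c "
from h import *
for rc in [[385,408],[385,445],[460,412]]: print(atz('wrist',rc,.02))
p,M,o=tool()
for s in (-1,1): print('finger',p+M[:,1]*.057*s)"
```

```text
[0.4528 0.4281 0.02  ]
[0.4439 0.4454 0.02  ]
[0.4949 0.4559 0.02  ]
finger [0.4475 0.3105 0.1236]
finger [0.3958 0.4121 0.1237]
```

{"op": "arm_command", "data": {
  "moves": [
    [[0,0.37,0.03,0.03,0],[0,0,0,0,0],[1,0,0,0,0],[1,0,0,0,0],[1,0,0,0,0],[1,0,0,0,0],[1,0,0,0,0],[1,0,0,0,0],[1,0,0,0,0]]
  ]
}}

```text
clock: 42.7
position: [0.4216, 0.362, 0.1136]
ee_rot: [-0.165, 0.687, 0.165, 0.688]
ft_force: [-0.6, -0.2, 1.7]
grip_width: 0.208
```

{"op": "arm_command", "data": {
  "moves": [
    [[1,0.03,0,0,0],[1,0.03,0,0,0],[1,0,0,0,0]]
  ]
}}

```text
clock: 42.95
position: [0.4214, 0.3625, 0.113]
ee_rot: [-0.165, 0.687, 0.165, 0.688]
ft_force: [-4.2, -1.1, 12.3]
grip_width: 0.211
```

{"op": "arm_command", "data": {
  "moves": [
    [[1,0.03,0,0,0],[1,0,0,0,0]]
  ]
}}

```text
clock: 43.12
position: [0.4214, 0.3626, 0.1128]
ee_rot: [-0.165, 0.687, 0.165, 0.688]
ft_force: [-6.3, -4.6, 20.1]
grip_width: 0.215
```

{"op": "arm_command", "data": {
  "moves": [
    [[1,0.03,0,0,0],[1,0,0,0,0]]
  ]
}}

```text
clock: 43.28
position: [0.4213, 0.3627, 0.1126]
ee_rot: [-0.165, 0.687, 0.165, 0.688]
ft_force: [-8.3, -8.1, 29.2]
grip_width: 0.211
```

{"op": "arm_command", "data": {
  "moves": [
    [[1,-0.12,0,0,0],[1,-0.2,0,0,0],[1,-0.3,0,0,0],[1,-0.4,0,0,0],[1,0,0,0,0],[1,0,0,0,0]]
  ]
}}

```text
clock: 43.78
position: [0.4219, 0.362, 0.1365]
ee_rot: [-0.165, 0.687, 0.165, 0.688]
ft_force: [-0.4, -0.4, -1.6]
grip_width: 0.208
```

```bash
python3 -c "
from h import *
st(); save('wrist','w26'); save('side','s26',(200,200,480,420),2.6)"
```

```text
t43.78 p [0.4219 0.362  0.1365] yaw(y axis)117.0 tilt0.1 F [-0.4 -0.4 -1.6] w0.208 j [ 0.11  0.63 -1.15  1.78  0.63  1.15  0.8 ]
```

View pics/w26.png

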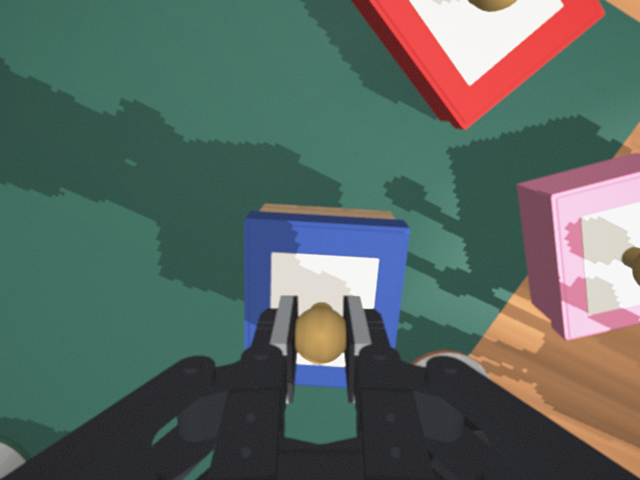

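View pics/s26.png

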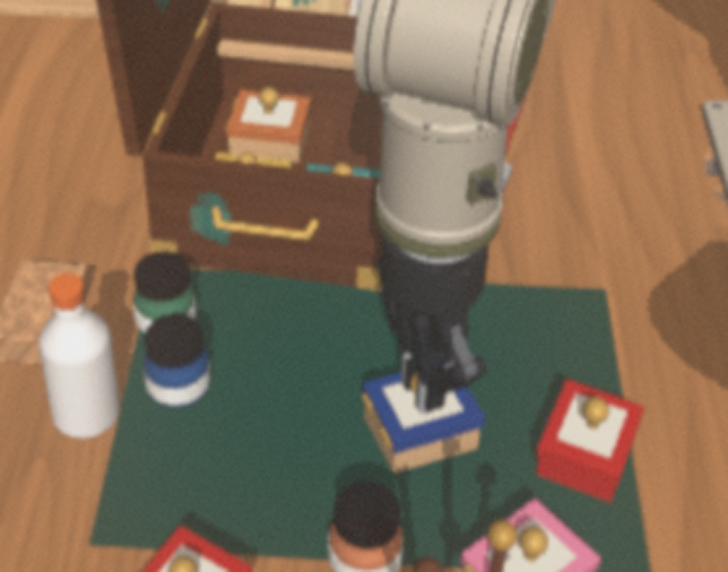

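{"op": "arm_command", "data": {
  "moves": [
    [[1,-0.6,0,0,6],[1,-0.9,0,0,6],[1,-0.9,0,0,6],[1,-0.9,0,0,6],[1,-0.9,0,0,6],[1,-0.8,0,0,5],[1,-0.2,0,0,0],[1,0,0,0,0]]
  ]
}}

```text
clock: 44.55
position: [0.4219, 0.3622, 0.2667]
ee_rot: [0.049, 0.705, -0.048, 0.706]
ft_force: [0.5, -0.2, -2.4]
grip_width: 0.209
```

```bash
python3 -c "
from h import *
st(); go(.4903,-.0035,.26,83.5)"
```

```text
t44.55 p [0.4219 0.3622 0.2667] yaw(y axis)82.1 tilt0.1 F [ 0.5 -0.2 -2.4] w0.209 j [ 0.13  0.42 -1.14  1.66  0.4   1.32  0.35]
delta units tool xyz [  0.27 -14.12   4.72] world mm [  68.4 -365.7   -6.7]
turn deg -1.4 (or 178.6)
```

{"op": "arm_command", "data": {
  "moves": [
    [[1,0,-0.6,0.2,0],[1,0,-0.96,0.32,0],[1,0,-0.96,0.32,0],[1,0,-0.96,0.32,0],[1,0,-0.96,0.32,0],[1,0,-0.96,0.32,0],[1,0,-0.96,0.32,0],[1,0,-0.96,0.32,0],[1,0,-0.96,0.32,0],[1,0,-0.96,0.32,0],[1,0,-0.96,0.32,0],[1,0,-0.96,0.32,0]]
  ]
}}

```text
clock: 45.55
position: [0.4742, 0.0709, 0.2643]
ee_rot: [0.048, 0.706, -0.049, 0.705]
ft_force: [0.8, -0.4, -1.1]
grip_width: 0.21
```

{"op": "arm_command", "data": {
  "moves": [
    [[1,0,-0.96,0.32,0],[1,0,-0.96,0.32,0],[1,0,-0.9,0.3,0],[1,0,0,0,0],[1,0,0,0,0]]
  ]
}}

```text
clock: 45.97
position: [0.4878, -0.002, 0.2643]
ee_rot: [0.05, 0.706, -0.049, 0.705]
ft_force: [-0.3, 1.3, -1.8]
grip_width: 0.209
```

```bash
python3 -c "
from h import *
st(); go(.4903,-.0035,.1256,83.5)
save('wrist','w27')"
```

```text
t45.97 p [ 0.4878 -0.002   0.2643] yaw(y axis)82.0 tilt0.1 F [-0.3  1.3 -1.8] w0.209 j [ 0.96  0.2  -1.14  1.82  0.19  1.24  1.2 ]
delta units tool xyz [ 5.55 -0.05  0.12] world mm [   2.5   -1.5 -138.7]
turn deg -1.5 (or 178.5)
```

View pics/w27.png

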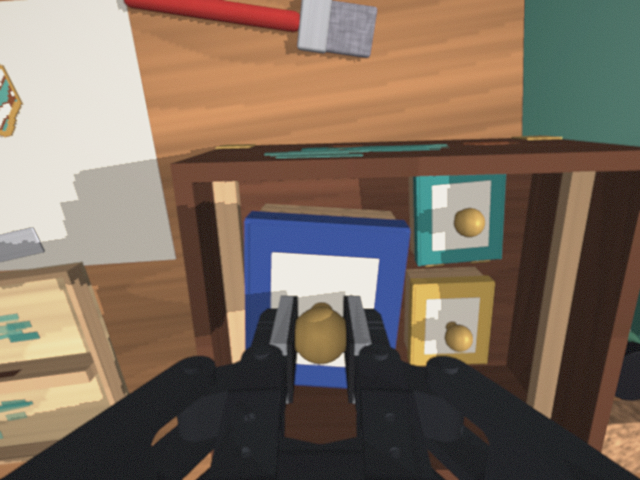

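{"op": "arm_command", "data": {
  "moves": [
    [[1,0.5,-0.1,0.1,0],[1,0.8,0,0,0],[1,0.8,0,0,0],[1,0.8,0,0,0],[1,0.8,0,0,0],[1,0.7,0,0,0],[1,0.5,0,0,0],[1,0.35,0,0,0],[1,0.1,0,0,0],[1,0,0,0,0],[1,0,0,0,0]]
  ]
}}

```text
clock: 46.93
position: [0.4908, -0.003, 0.1327]
ee_rot: [0.049, 0.705, -0.049, 0.706]
ft_force: [0.7, 0.5, -0.7]
grip_width: 0.208
```

```bash
python3 -c "
from h import *
st(); go(.4903,-.0035,.1256,83.5)"
```

```text
t46.93 p [ 0.4908 -0.003   0.1327] yaw(y axis)82.0 tilt0.0 F [ 0.7  0.5 -0.7] w0.208 j [ 0.81  0.4  -1.03  1.95  0.4   1.01  1.03]
delta units tool xyz [ 0.28 -0.02 -0.02] world mm [-0.5 -0.5 -7.1]
turn deg -1.5 (or 178.5)
```

{"op": "arm_command", "data": {
  "moves": [
    [[1,0.2,0,0,0],[1,0.05,0,0,0],[1,0,0,0,0]]
  ]
}}

```text
clock: 47.18
position: [0.4907, -0.0034, 0.1261]
ee_rot: [0.049, 0.705, -0.05, 0.706]
ft_force: [0.2, -0.5, -0.2]
grip_width: 0.209
```

{"op": "arm_command", "data": {
  "moves": [
    [[1,0.04,0,0,0],[1,0,0,0,0],[0.55,0,0,0,0],[0.55,0,0,0,0],[0.55,0,0,0,0],[0.55,-0.3,0,0,0],[0.55,-0.8,0,0,0],[0.55,-1,0,0,0],[0.55,-1,0,0,0],[0.55,-1,0,0,0],[0.55,-1,0,0,0],[0.55,-1,0,0,0]]
  ]
}}

```text
clock: 48.18
position: [0.4902, -0.0029, 0.2791]
ee_rot: [0.049, 0.705, -0.049, 0.705]
ft_force: [0.7, -0.1, 0.1]
grip_width: 0.45
```

```bash
python3 -c "
from h import *
st(); go(.6007,-.3357,.28,0);save('top','t28'); save('wrist','w28');save('side','s28')"
```

```text
t48.18 p [ 0.4902 -0.0029  0.2791] yaw(y axis)82.0 tilt0.0 F [ 0.7 -0.1  0.1] w0.450 j [ 0.97  0.19 -1.15  1.8   0.18  1.27  1.21]
delta units tool xyz [ -0.03 -12.57   6.23] world mm [ 110.5 -332.8    0.9]
turn deg 82.0 (or -98.0)
```

View pics/w28.png

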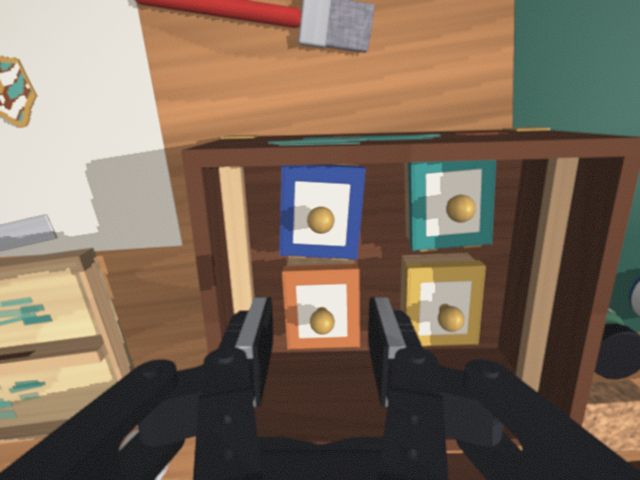

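View pics/t28.png

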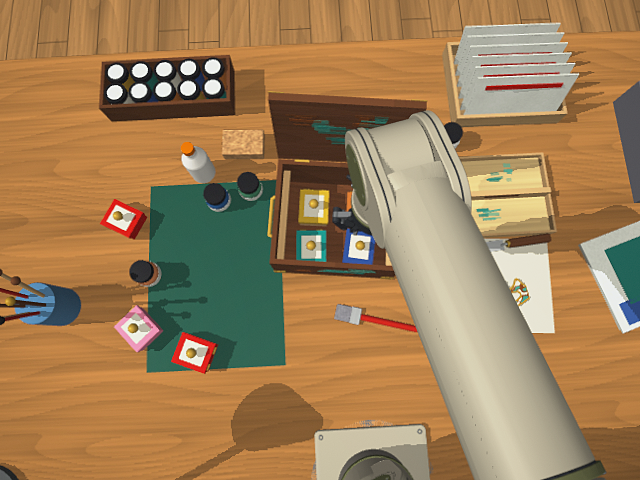

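View pics/s28.png

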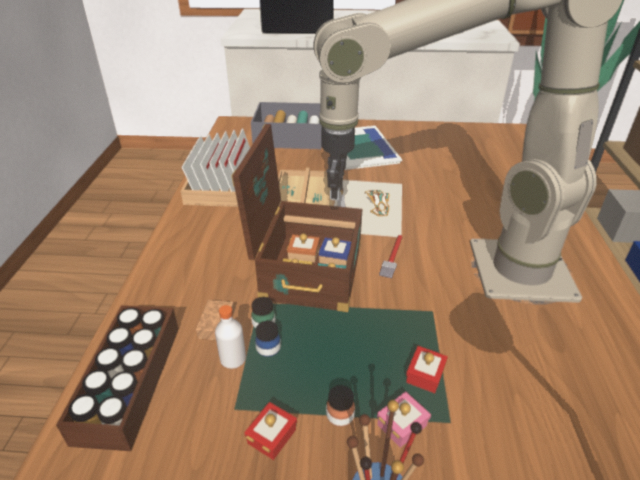

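{"op": "arm_command", "data": {
  "moves": [
    [[0,0,-0.97,0.48,0],[0,0,-0.97,0.48,0],[0,0,-0.97,0.48,0],[0,0,-0.97,0.48,0],[0,0,-0.97,0.48,0],[0,0,-0.97,0.48,0],[0,0,-0.97,0.48,0],[0,0,-0.97,0.48,0],[0,0,-0.97,0.48,0],[0,0,-0.97,0.48,0],[0,0,-0.97,0.48,0],[0,0,-0.97,0.48,0]]
  ]
}}

```text
clock: 49.33
position: [0.5924, -0.3126, 0.2761]
ee_rot: [0.049, 0.706, -0.049, 0.705]
ft_force: [0.8, 0.0, 0.5]
grip_width: 1.001
```

{"op": "arm_command", "data": {
  "moves": [
    [[0,0,-0.9,0.4,7],[0,0,0,0,7],[0,0,0,0,7],[0,0,0,0,7],[0,0,0,0,7],[0,0,0,0,7],[0,0,0,0,7],[0,0,0,0,7],[0,0,0,0,7],[0,0,0,0,7],[0,0,0,0,7],[0,0,0,0,5]]
  ]
}}

```text
clock: 50.33
position: [0.5989, -0.3348, 0.2761]
ee_rot: [-0.501, -0.499, 0.502, -0.498]
ft_force: [0.2, 0.3, 0.5]
grip_width: 1.004
```

```bash
python3 -c "
from h import *
st(); save('wrist','w29'); go(.6007,-.3357,.18,0)"
```

```text
t50.33 p [ 0.5989 -0.3348  0.2761] yaw(y axis)-0.4 tilt0.1 F [0.2 0.3 0.5] w1.004 j [ 0.86  0.56 -0.63  1.29  0.32  1.4   0.24]
delta units tool xyz [3.85 0.07 0.04] world mm [  1.7  -0.9 -96.2]
turn deg -0.6 (or 179.4)
```

View pics/w29.png

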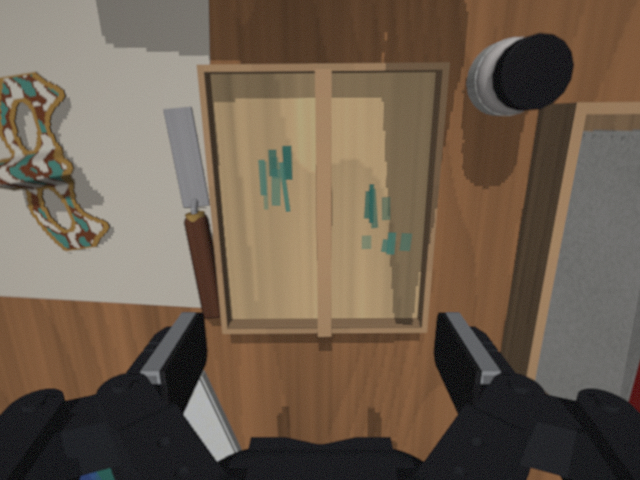

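{"op": "arm_command", "data": {
  "moves": [
    [[0,0.6,0.07,0.04,-0.5],[0,1,0,0,0],[0,1,0,0,0],[0,1,0,0,0],[0,1,0,0,0],[0,1,0,0,0],[0,0.9,0,0,0],[0,0.6,0,0,0],[0,0.3,0,0,0],[0,0.1,0,0,0],[0,0,0,0,0],[0,0,0,0,0]]
  ]
}}

```text
clock: 51.38
position: [0.6016, -0.3363, 0.0911]
ee_rot: [0.498, 0.502, -0.497, 0.503]
ft_force: [1.1, -0.5, -0.4]
grip_width: 1.0
```

```bash
python3 -c "
from h import *
st(); go(.6007,-.3357,.0835,0)"
```

```text
t51.38 p [ 0.6016 -0.3363  0.0911] yaw(y axis)0.5 tilt0.1 F [ 1.1 -0.5 -0.4] w1.000 j [ 0.84  0.72 -0.58  1.45  0.42  1.09  0.19]
delta units tool xyz [ 0.3  -0.04 -0.03] world mm [-0.9  0.6 -7.6]
turn deg 0.5 (or -179.5)
```

{"op": "arm_command", "data": {
  "moves": [
    [[0,0.28,-0.03,-0.02,0.5],[0,0,0,0,0],[1,0,0,0,0],[1,0,0,0,0],[1,0,0,0,0],[1,0,0,0,0],[1,0,0,0,0],[1,0,0,0,0],[1,0,0,0,0]]
  ],
  "force": 60
}}

```text
clock: 52.13
position: [0.6004, -0.3358, 0.0833]
ee_rot: [0.5, 0.5, -0.5, 0.5]
ft_force: [-0.4, 1.1, 1.9]
grip_width: 0.132
```

```bash
python3 -c "
from h import *
st()"
```

```text
t52.13 p [ 0.6004 -0.3358  0.0833] yaw(y axis)-0.0 tilt0.0 F [-0.4  1.1  1.9] w0.132 j [ 0.84  0.73 -0.57  1.46  0.42  1.08  0.18]
```

{"op": "arm_command", "data": {
  "moves": [
    [[1,-0.2,0,0,0],[1,-0.5,0,0,0],[1,-0.9,0,0,0],[1,-0.9,0,0,0],[1,-0.9,0,0,0],[1,-0.9,0,0,0],[1,-0.9,0,0,0],[1,-0.8,0,0,0],[1,-0.4,0,0,0],[1,0,0,0,0],[1,0,0,0,0]]
  ]
}}

```text
clock: 53.05
position: [0.6001, -0.3356, 0.2428]
ee_rot: [-0.5, -0.5, 0.5, -0.5]
ft_force: [0.2, 1.4, -4.1]
grip_width: 0.125
```

```bash
python3 -c "
from h import *
st(); save('side','s30');go(.5355,-.2161,.245,-6.5);go(.5468,.0457,.245,-6.5)"
```

```text
t53.05 p [ 0.6001 -0.3356  0.2428] yaw(y axis)-0.0 tilt0.0 F [ 0.2  1.4 -4.1] w0.125 j [ 0.86  0.58 -0.63  1.33  0.34  1.34  0.24]
delta units tool xyz [-0.12 -2.57 -4.78] world mm [-64.2 119.4   3.3]
turn deg 6.5 (or -173.5)
delta units tool xyz [ -0.12  -2.12 -15.25] world mm [-52.9 381.2   3.3]
turn deg 6.5 (or -173.5)
```

View pics/s30.png

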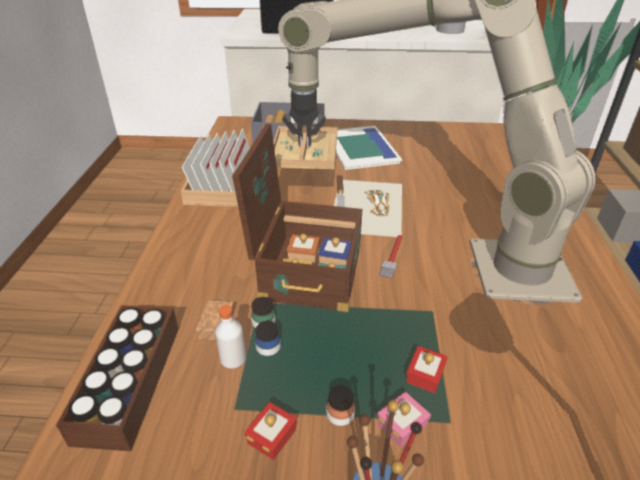

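{"op": "arm_command", "data": {
  "moves": [
    [[1,0,-0.45,-0.6,1],[1,0,-0.45,-0.6,1],[1,0,-0.45,-0.6,1],[1,0,-0.45,-0.6,1],[1,0,-0.45,-0.6,1],[1,0,-0.45,-0.6,1],[1,0,-0.2,-0.7,0.5],[1,0,0,-0.5,0],[1,0,0,0,0]]
  ]
}}

```text
clock: 53.85
position: [0.5352, -0.2092, 0.2422]
ee_rot: [0.527, 0.473, -0.526, 0.471]
ft_force: [0.5, 0.2, -2.9]
grip_width: 0.132
```

```bash
python3 -c "
from h import *
st(); go(.5468,.0457,.245,-6.5)"
```

```text
t53.85 p [ 0.5352 -0.2092  0.2422] yaw(y axis)-6.3 tilt0.1 F [ 0.5  0.2 -2.9] w0.132 j [ 0.87  0.34 -0.69  1.65  0.23  1.23  0.01]
delta units tool xyz [ -0.1   -0.65 -10.19] world mm [ 11.6 254.9   2.8]
turn deg 0.2 (or -179.8)
```

{"op": "arm_command", "data": {
  "moves": [
    [[1,0,-0.06,-0.5,0],[1,0,-0.06,-0.95,0.2],[1,0,-0.06,-0.95,0],[1,0,-0.06,-0.95,0],[1,0,-0.06,-0.95,0],[1,0,-0.06,-0.95,0],[1,0,-0.06,-0.95,0],[1,0,-0.06,-0.95,0],[1,0,-0.06,-0.95,0],[1,0,-0.06,-0.95,0],[1,0,-0.06,-0.9,0],[1,0,0,-0.2,0]]
  ]
}}

```text
clock: 54.85
position: [0.548, 0.046, 0.2428]
ee_rot: [0.528, 0.472, -0.527, 0.47]
ft_force: [0.4, 0.1, -2.2]
grip_width: 0.128
```

{"op": "arm_command", "data": {
  "moves": [
    [[1,0,0,0,0],[1,0,0,0,0],[1,0,0,0,0]]
  ]
}}

```text
clock: 55.1
position: [0.5484, 0.0399, 0.2426]
ee_rot: [-0.529, -0.469, 0.529, -0.469]
ft_force: [0.4, -0.9, -3.5]
grip_width: 0.127
```

```bash
python3 -c "
from h import *
st(); go(.5468,.0457,.1692,-6.6); save('wrist','w31')"
```

```text
t55.10 p [0.5484 0.0399 0.2426] yaw(y axis)-6.8 tilt0.0 F [ 0.4 -0.9 -3.5] w0.127 j [ 0.54  0.31 -0.82  1.71  0.24  1.22 -0.46]
delta units tool xyz [ 2.93 -0.09 -0.22] world mm [ -1.6   5.8 -73.4]
turn deg -0.2 (or 179.8)
```

View pics/w31.png

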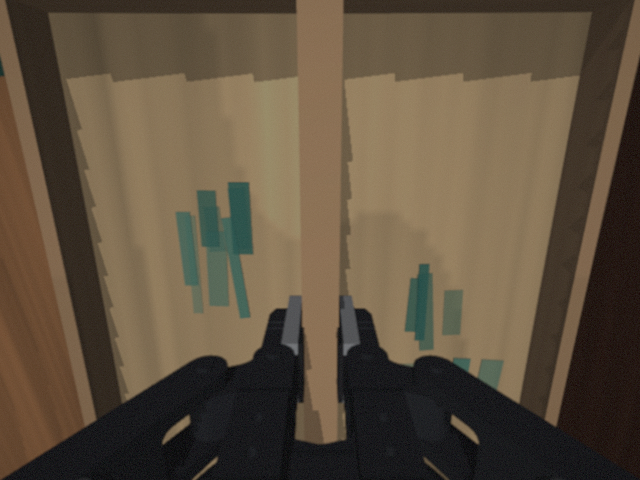

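{"op": "arm_command", "data": {
  "moves": [
    [[1,0,-0.08,-0.22,0],[1,0.3,0,0,0],[1,0.4,0,0,0],[1,0,0,0,0],[1,0,0,0,0]]
  ]
}}

```text
clock: 55.57
position: [0.5463, 0.0468, 0.2243]
ee_rot: [-0.528, -0.47, 0.529, -0.469]
ft_force: [-0.9, -1.2, -2.9]
grip_width: 0.128
```

```bash
python3 -c "
from h import *
st(); go(.5468,.0457,.1692,-6.6); save('side','s32')"
```

```text
t55.57 p [0.5463 0.0468 0.2243] yaw(y axis)-6.7 tilt0.1 F [-0.9 -1.2 -2.9] w0.128 j [ 0.53  0.33 -0.82  1.73  0.26  1.19 -0.48]
delta units tool xyz [2.21 0.03 0.04] world mm [  0.5  -1.1 -55.1]
turn deg -0.1 (or 179.9)
```

View pics/s32.png

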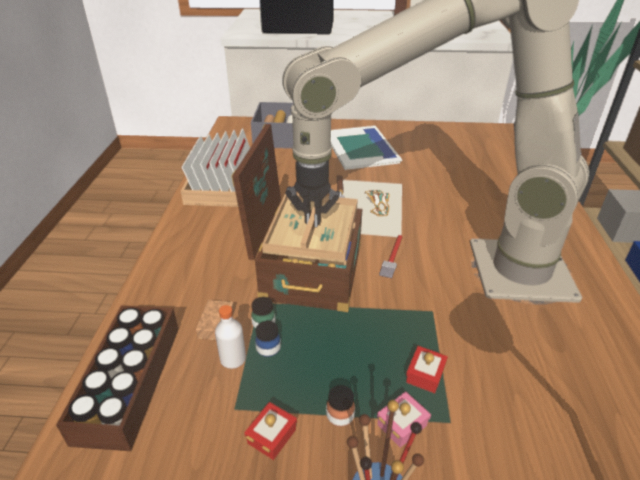

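Descend slowly.

{"op": "arm_command", "data": {
  "moves": [
    [[1,0.3,0,0,0],[1,0.4,0,0.02,0],[1,0.3,0,0,0],[1,0.2,0,0,0],[1,0.2,0,0,0],[1,0.1,0,0,0],[1,0,0,0,0]]
  ]
}}

```text
clock: 56.2
position: [0.5465, 0.0466, 0.1872]
ee_rot: [-0.528, -0.47, 0.529, -0.47]
ft_force: [0.8, -0.1, -2.2]
grip_width: 0.128
```

```bash
python3 -c "
from h import *
st(); go(.5468,.0457,.1692,-6.6)"
```

```text
t56.20 p [0.5465 0.0466 0.1872] yaw(y axis)-6.7 tilt0.1 F [ 0.8 -0.1 -2.2] w0.128 j [ 0.51  0.37 -0.8   1.77  0.29  1.12 -0.51]
delta units tool xyz [0.72 0.02 0.04] world mm [  0.3  -0.9 -18. ]
turn deg -0.1 (or 179.9)
```

{"op": "arm_command", "data": {
  "moves": [
    [[1,0.25,0,0.04,0],[1,0.2,0,0,0],[1,0.12,0,0,0],[1,0,0,0,0],[1,0,0,0,0]]
  ]
}}

```text
clock: 56.62
position: [0.5466, 0.0457, 0.1735]
ee_rot: [-0.528, -0.47, 0.528, -0.47]
ft_force: [0.4, 0.2, -1.7]
grip_width: 0.126
```

```bash
python3 -c "
from h import *
st(); go(.5468,.0457,.1692,-6.6)"
```

```text
t56.62 p [0.5466 0.0457 0.1735] yaw(y axis)-6.7 tilt0.0 F [ 0.4  0.2 -1.7] w0.126 j [ 0.5   0.39 -0.8   1.78  0.31  1.1  -0.51]
delta units tool xyz [ 0.17  0.01 -0.  ] world mm [ 0.2  0.  -4.3]
turn deg -0.1 (or 179.9)
```

{"op": "arm_command", "data": {
  "moves": [
    [[1,0.1,0,0,0],[1,0.06,0,0,0],[1,0,0,0,0],[1,0,0,0,0]]
  ]
}}

```text
clock: 56.95
position: [0.5466, 0.0457, 0.1696]
ee_rot: [-0.528, -0.47, 0.528, -0.47]
ft_force: [-0.2, -0.0, -2.4]
grip_width: 0.125
```

```bash
python3 -c "
from h import *
st(); go(.5468,.0457,.1692,-6.6)"
```

```text
t56.95 p [0.5466 0.0457 0.1696] yaw(y axis)-6.7 tilt0.0 F [-0.2 -0.  -2.4] w0.125 j [ 0.5   0.39 -0.79  1.79  0.31  1.09 -0.52]
delta units tool xyz [ 0.02  0.01 -0.  ] world mm [ 0.2  0.  -0.4]
turn deg -0.1 (or 179.9)
```

{"op": "arm_command", "data": {
  "moves": [
    [[1,0.04,0,0,0],[1,0,0,0,0],[0.4,0,0,0,0],[0,0,0,0,0],[0,0,0,0,0],[0,0,0,0,0],[0,-0.3,0,0,0],[0,-0.8,0,0,0],[0,-1,0,0,0],[0,-1,0,0,0],[0,-1,0,0,0],[0,-1,0,0,0]]
  ]
}}

```text
clock: 57.95
position: [0.5465, 0.0459, 0.298]
ee_rot: [0.528, 0.47, -0.528, 0.47]
ft_force: [0.5, 0.3, 0.4]
grip_width: 0.996
```

```bash
python3 -c "
from h import *
st(); save('wrist','w33');save('side','s33')
im=manip.camera('top');cv2.imwrite('pics/t33.png',im[:,:,::-1])
for c in ['top','side']:
  for n,z in [('mask',0),('palette_knife',0),('tray',.086)]:
    for x in manip.pinpoint(n,c):
        if x['confidence']>.4: print(c,n,np.round(x['pixel'],1),x['confidence'],atz(c,x['pixel'],z))
"
```

```text
t57.95 p [0.5465 0.0459 0.298 ] yaw(y axis)-6.7 tilt0.0 F [0.5 0.3 0.4] w0.996 j [ 0.55  0.26 -0.84  1.64  0.2   1.33 -0.43]
top palette_knife [245.5 509.5] 0.61 [ 0.4845 -0.3494  0.    ]
top palette_knife [148.5 244.5] 0.44 [0.752 0.248 0.   ]
top tray [218.2 336.1] 0.8 [0.5478 0.0457 0.086 ]
side mask [203.6 375. ] 0.75 [ 0.3757 -0.2896  0.    ]
side mask [268.8 311.6] 0.51 [0.5497 0.0384 0.    ]
side mask [192.  340.5] 0.45 [ 0.4859 -0.3516  0.    ]
side palette_knife [191.2 338.1] 0.72 [ 0.4938 -0.3561  0.    ]
side tray [241.  313.4] 0.59 [0.5451 0.0302 0.086 ]
```

View pics/w33.png

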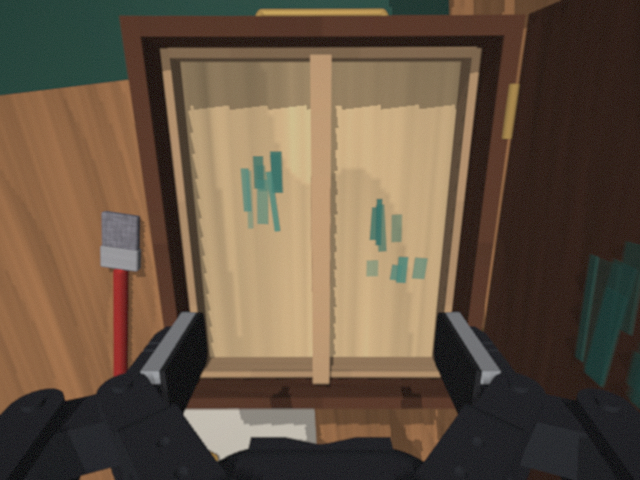

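View pics/t33.png

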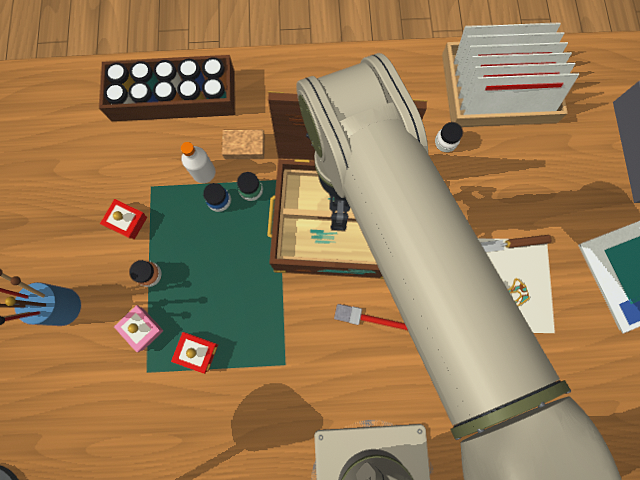

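View pics/s33.png

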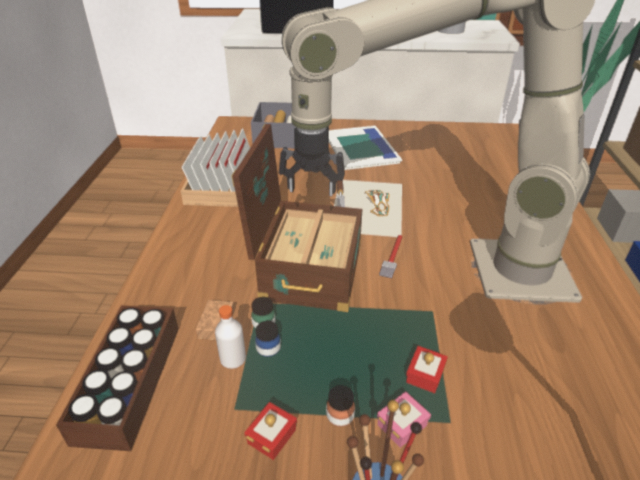

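```bash
python3 -c "
from h import *
go(.385,-.27,.28,85)"
```

```text
delta units tool xyz [ 0.62 -4.93 13.29] world mm [-161.3 -315.6  -15.3]
turn deg 88.3 (or -91.7)
```

{"op": "arm_command", "data": {
  "moves": [
    [[0,0,-0.35,0.95,0],[0,0,-0.35,0.95,0],[0,0,-0.35,0.95,0],[0,0,-0.35,0.95,0],[0,0,-0.35,0.95,0],[0,0,-0.35,0.95,0],[0,0,-0.35,0.95,0],[0,0,-0.35,0.95,0],[0,0,-0.35,0.95,0],[0,0,-0.35,0.95,0],[0,0,-0.35,0.95,0],[0,0,-0.35,0.95,0]]
  ]
}}

```text
clock: 59.4
position: [0.4082, -0.226, 0.2958]
ee_rot: [-0.528, -0.47, 0.528, -0.47]
ft_force: [0.9, -0.3, 0.1]
grip_width: 1.0
```

{"op": "arm_command", "data": {
  "moves": [
    [[0,0,-0.35,0.95,-7],[0,0,-0.35,0.95,-7],[0,0,0,0,-7],[0,0,0,0,-7],[0,0,0,0,-7],[0,0,0,0,-7],[0,0,0,0,-7],[0,0,0,0,-7],[0,0,0,0,-7],[0,0,0,0,-7],[0,0,0,0,-7],[0,0,0,0,-7]]
  ]
}}

```text
clock: 60.4
position: [0.3888, -0.2713, 0.2956]
ee_rot: [0.076, 0.703, -0.076, 0.703]
ft_force: [-0.8, -0.2, -0.8]
grip_width: 1.002
```

```bash
python3 -c "
from h import *
st(); save('wrist','w34');save('top','t34',(400,220,600,350),4)
c='wrist'
for n,z in [('mask',0),('palette_knife',0)]:
    for x in manip.pinpoint(n,c):
        if x['confidence']>.3: print(c,n,np.round(x['pixel'],1),x['confidence'],atz(c,x['pixel'],z))
"
```

```text
t60.40 p [ 0.3888 -0.2713  0.2956] yaw(y axis)77.7 tilt0.1 F [-0.8 -0.2 -0.8] w1.002 j [ 1.09  0.04 -0.59  1.83  0.02  1.28  1.86]
wrist mask [184.4 287.7] 0.9 [ 0.3679 -0.2977  0.    ]
wrist palette_knife [306.5 270. ] 0.64 [ 0.4865 -0.3469  0.    ]
wrist palette_knife [187.5 286.1] 0.57 [ 0.3704 -0.2999  0.    ]
```

View pics/w34.png

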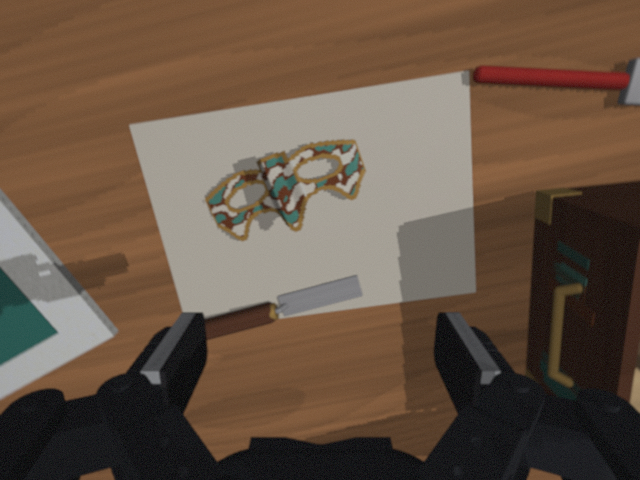

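View pics/t34.png

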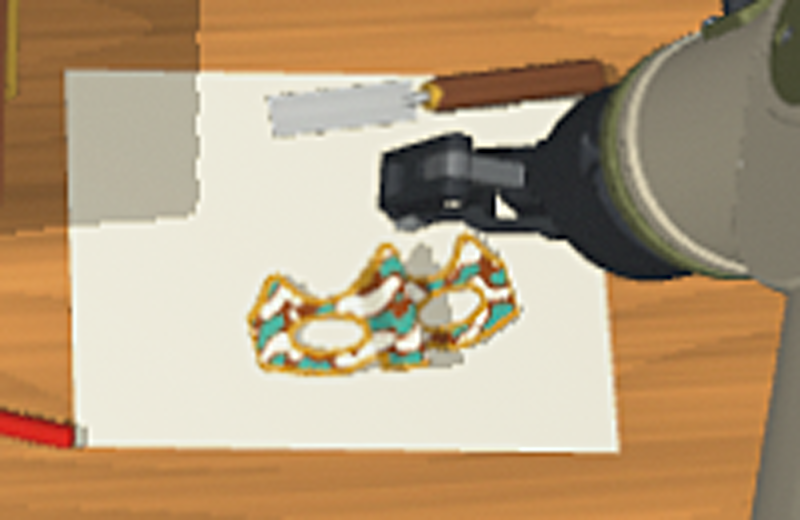

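```bash
python3 - <<'E'
from h import *
manip.camera('wrist')
for n,z in [('mask',.008),('palette_knife',.008)]:
    r=manip.regions_of(n,'wrist')[0]; print(n,r['confidence'],r['rect'])
    ys,xs=np.nonzero(r['mask']); w=np.array([atz('wrist',[a,b],z)[:2] for a,b in zip(ys[::3],xs[::3])])
    (c,s,a)=cv2.minAreaRect((w*1000).astype(np.float32)); print('rect',np.array(c)/1000,s,a)
    u,sv,vt=np.linalg.svd(w-w.mean(0)); print('pca yaw',np.degrees(np.arctan2(vt[0,1],vt[0,0])),w.mean(0))
E
```

```text
mask 0.81 [205.2, 140.1, 368.5, 243.2]
rect [ 0.3741 -0.2988] (74.89520263671875, 147.63876342773438) 7.108647346496582
pca yaw -81.27055429278745 [ 0.3681 -0.2983]
palette_knife 0.65 [202.5, 274.5, 362.3, 335.7]
rect [ 0.4867 -0.3346] (26.998334884643555, 169.18716430664062) 5.934220790863037
pca yaw -84.10509705353638 [ 0.4864 -0.3324]
```

{"op": "arm_command", "data": {
  "moves": [
    [[0,0,0,0,-7],[0,0,0,0,-7],[0,0,0,0,-6],[0,0,0,0,0]]
  ]
}}

```text
clock: 61.08
position: [0.389, -0.2715, 0.2961]
ee_rot: [-0.046, 0.706, 0.046, 0.706]
ft_force: [0.5, -0.3, -0.5]
grip_width: 1.0
```

```bash
python3 -c "
from h import *
st(); go(.372,-.2985,.15,98)"
```

```text
t61.08 p [ 0.389  -0.2715  0.2961] yaw(y axis)97.5 tilt0.0 F [ 0.5 -0.3 -0.5] w1.000 j [ 1.1   0.04 -0.59  1.83  0.02  1.28  2.2 ]
delta units tool xyz [ 5.85 -0.98 -0.81] world mm [ -17.   -27.  -146.1]
turn deg -0.5 (or 179.5)
```

{"op": "arm_command", "data": {
  "moves": [
    [[0,0.6,-0.33,-0.27,0],[0,0.8,-0.33,-0.27,0],[0,0.8,-0.33,-0.27,0],[0,0.8,0,0,0],[0,0.8,0,0,0],[0,0.8,0,0,0],[0,0.8,0,0,0],[0,0.4,0,0,0],[0,0,0,0,0],[0,0,0,0,0]]
  ]
}}

```text
clock: 61.92
position: [0.3721, -0.2986, 0.1514]
ee_rot: [-0.044, 0.706, 0.044, 0.706]
ft_force: [-0.2, 0.0, 0.4]
grip_width: 0.998
```

```bash
python3 -c "
from h import *
st(); go(.372,-.2985,.088,98); save('wrist','w35')"
```

```text
t61.92 p [ 0.3721 -0.2986  0.1514] yaw(y axis)97.2 tilt0.0 F [-0.2  0.   0.4] w0.998 j [ 1.1   0.21 -0.56  1.99  0.13  0.98  2.17]
delta units tool xyz [ 2.54  0.   -0.  ] world mm [ -0.1   0.1 -63.4]
turn deg -0.8 (or 179.2)
```

View pics/w35.png

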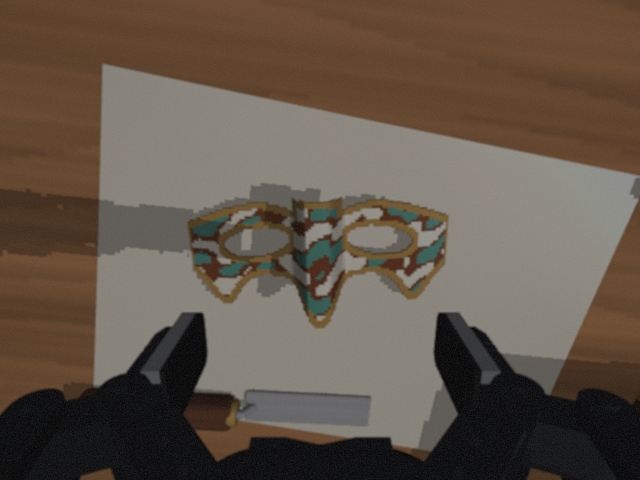

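```bash
python3 -c "
from h import *
print(atz('wrist',[200,317],.034),atz('wrist',[275,318],.034),atz('wrist',[325,318],.0))
w=[atz('wrist',rc,.005) for rc in ([222,190],[216,447],[300,228],[297,415])];print(np.round(w,4))"
```

```text
[ 0.3355 -0.3057  0.034 ] [ 0.3746 -0.3004  0.034 ] [ 0.4231 -0.2945  0.    ]
[[ 0.3635 -0.3754  0.005 ]
 [ 0.3416 -0.2309  0.005 ]
 [ 0.41   -0.3513  0.005 ]
 [ 0.3937 -0.2388  0.005 ]]
```

{"op": "arm_command", "data": {
  "moves": [
    [[0,0.6,-0.04,-0.1,0],[0,0.7,0,0,0],[0,0.6,0,0,0],[0,0.35,0,0,0],[0,0.15,0,0,0],[0,0,0,0,0],[0,0,0,0,0]]
  ]
}}

```text
clock: 62.55
position: [0.3702, -0.3002, 0.0921]
ee_rot: [-0.045, 0.705, 0.045, 0.706]
ft_force: [-0.3, -0.4, 1.3]
grip_width: 1.002
```

```bash
python3 -c "
from h import *
st(); go(.369,-.299,.089,98); save('wrist','w36')"
```

```text
t62.55 p [ 0.3702 -0.3002  0.0921] yaw(y axis)97.3 tilt0.1 F [-0.3 -0.4  1.3] w1.002 j [ 1.07  0.3  -0.54  2.03  0.2   0.86  2.12]
delta units tool xyz [ 0.12  0.06 -0.04] world mm [-1.2  1.2 -3.1]
turn deg -0.7 (or 179.3)
```

View pics/w36.png

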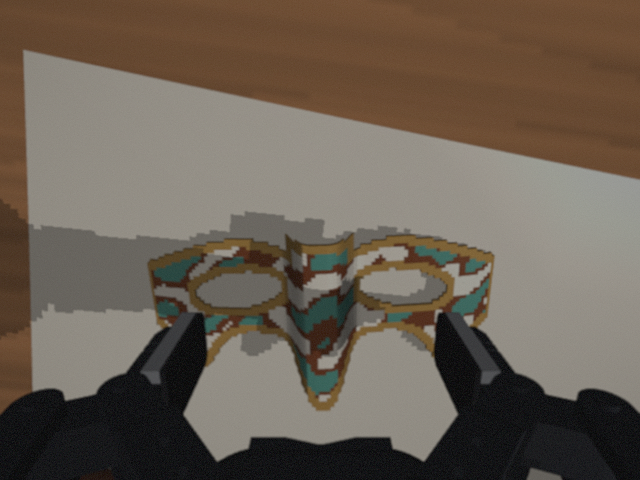

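{"op": "arm_command", "data": {
  "moves": [
    [[0,0.09,0,-0.06,0],[0,0,0,0,0],[1,0,0,0,0],[1,0,0,0,0],[1,0,0,0,0],[1,0,0,0,0],[1,0,0,0,0],[1,0,0,0,0],[1,0,0,0,0]]
  ],
  "force": 45
}}

```text
clock: 63.35
position: [0.3683, -0.3002, 0.0891]
ee_rot: [-0.045, 0.706, 0.045, 0.706]
ft_force: [-0.7, -0.8, 4.2]
grip_width: 0.224
```

```bash
python3 -c "
from h import *
st()"
```

```text
t63.35 p [ 0.3683 -0.3002  0.0891] yaw(y axis)97.3 tilt0.0 F [-0.7 -0.8  4.2] w0.224 j [ 1.08  0.3  -0.54  2.04  0.21  0.85  2.12]
```

{"op": "arm_command", "data": {
  "moves": [
    [[1,-0.2,0,0,0],[1,-0.4,0,0,0],[1,-0.7,0,0,0],[1,-0.7,0,0,0],[1,0,0,0,0],[1,0,0,0,0]]
  ]
}}

```text
clock: 63.85
position: [0.3686, -0.3005, 0.1401]
ee_rot: [-0.046, 0.705, 0.044, 0.706]
ft_force: [0.6, 0.2, -1.6]
grip_width: 0.221
```

```bash
python3 -c "
from h import *
st();save('wrist','w37');save('side','s37',(300,120,440,240),5)"
```

```text
t63.85 p [ 0.3686 -0.3005  0.1401] yaw(y axis)97.3 tilt0.1 F [ 0.6  0.2 -1.6] w0.221 j [ 1.1   0.22 -0.56  2.    0.14  0.95  2.17]
```

View pics/w37.png

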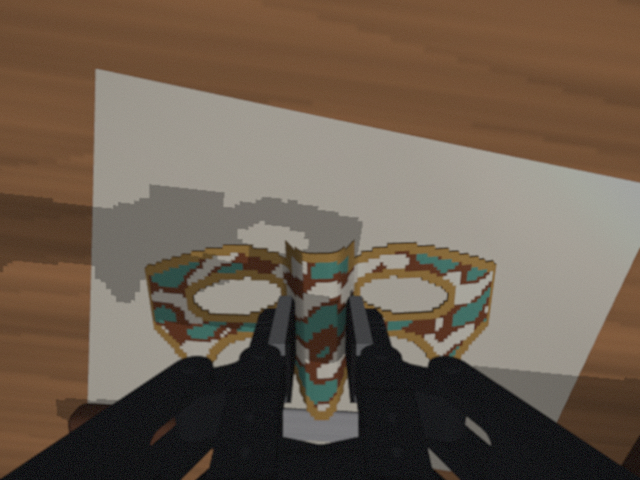

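View pics/s37.png

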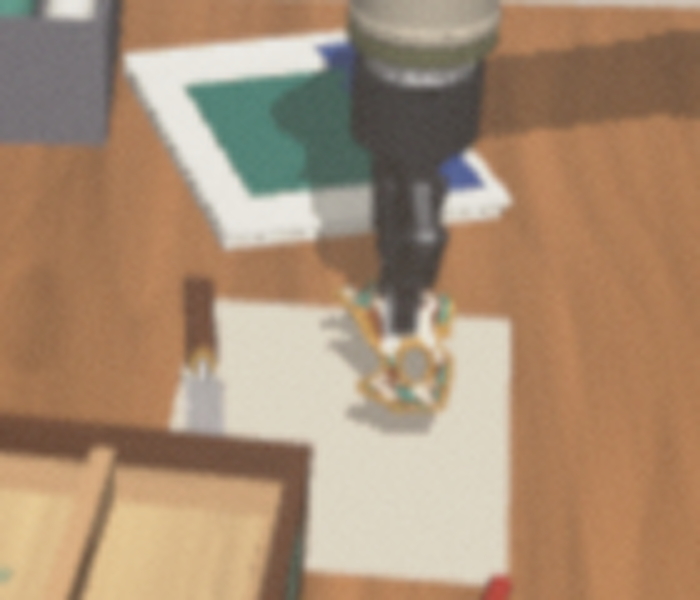

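{"op": "arm_command", "data": {
  "moves": [
    [[1,-0.6,0,0,3.5],[1,-0.9,0,0,3.5],[1,-0.9,0,0,3.5],[1,-0.9,0,0,3.4],[1,-0.9,0,0,0],[1,-0.7,0,0,0],[1,0,0,0,0]]
  ]
}}

```text
clock: 64.53
position: [0.3691, -0.3006, 0.264]
ee_rot: [0.04, 0.705, -0.042, 0.707]
ft_force: [0.2, 0.1, -1.1]
grip_width: 0.217
```

```bash
python3 -c "
from h import *
st(); go(.5903,.0407,.26,83.4)"
```

```text
t64.53 p [ 0.3691 -0.3006  0.264 ] yaw(y axis)83.4 tilt0.2 F [ 0.2  0.1 -1.1] w0.217 j [ 1.12  0.06 -0.54  1.87  0.04  1.21  2.02]
delta units tool xyz [ 0.15 14.58  7.22] world mm [221.2 341.3  -4. ]
turn deg -0.0 (or 180.0)
```

{"op": "arm_command", "data": {
  "moves": [
    [[1,0,0.6,0.3,0],[1,0,0.95,0.47,0],[1,0,0.95,0.47,0],[1,0,0.95,0.47,0],[1,0,0.95,0.47,0],[1,0,0.95,0.47,0],[1,0,0.95,0.47,0],[1,0,0.95,0.47,0],[1,0,0.95,0.47,0],[1,0,0.95,0.47,0],[1,0,0.95,0.47,0],[1,0,0.95,0.47,0]]
  ]
}}

```text
clock: 65.53
position: [0.5359, -0.0403, 0.2597]
ee_rot: [0.041, 0.707, -0.041, 0.705]
ft_force: [0.0, 0.2, -0.9]
grip_width: 0.222
```

{"op": "arm_command", "data": {
  "moves": [
    [[1,0,0.95,0.47,0],[1,0,0.95,0.47,0],[1,0,0.95,0.47,0],[1,0,0.5,0.25,0],[1,0,0,0,0],[1,0,0,0,0],[1,0,0,0,0]]
  ]
}}

```text
clock: 66.12
position: [0.5862, 0.0361, 0.2601]
ee_rot: [0.041, 0.707, -0.041, 0.705]
ft_force: [-0.1, -0.9, -1.4]
grip_width: 0.221
```

```bash
python3 -c "
from h import *
st(); go(.5903,.0407,.181,83.4); save('wrist','w38')"
```

```text
t66.12 p [0.5862 0.0361 0.2601] yaw(y axis)83.4 tilt0.1 F [-0.1 -0.9 -1.4] w0.221 j [ 0.5   0.38 -0.8   1.59  0.28  1.29  1.11]
delta units tool xyz [3.17 0.2  0.15] world mm [  4.1   4.6 -79.1]
turn deg -0.0 (or 180.0)
```

View pics/w38.png

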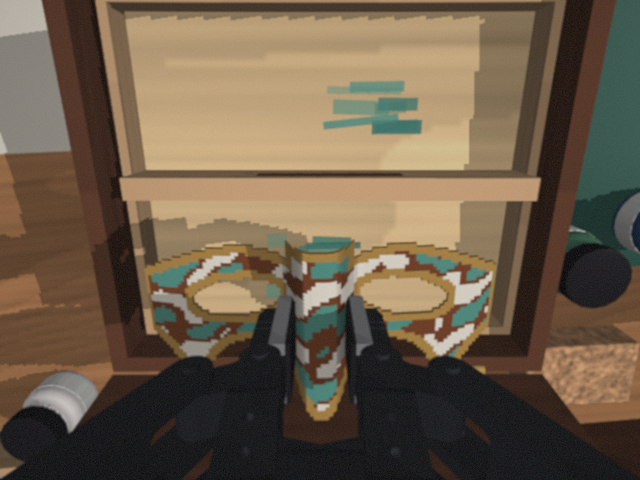

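{"op": "arm_command", "data": {
  "moves": [
    [[1,0.3,0.1,0.07,0],[1,0.5,0.1,0.06,0],[1,0.6,0,0,0],[1,0.5,0,0,0],[1,0.3,0,0,0],[1,0.2,0,0,0],[1,0.1,0,0,0],[1,0,0,0,0],[1,0,0,0,0]]
  ]
}}

```text
clock: 66.92
position: [0.5907, 0.0416, 0.1993]
ee_rot: [0.041, 0.706, -0.041, 0.706]
ft_force: [-0.2, 0.7, -0.8]
grip_width: 0.22
```

```bash
python3 -c "
from h import *
st(); go(.5903,.0407,.181,83.4); save('wrist','w39')"
```

```text
t66.92 p [0.5907 0.0416 0.1993] yaw(y axis)83.4 tilt0.0 F [-0.2  0.7 -0.8] w0.220 j [ 0.47  0.45 -0.77  1.65  0.34  1.18  1.07]
delta units tool xyz [ 0.73 -0.04 -0.01] world mm [ -0.4  -0.9 -18.3]
turn deg -0.0 (or 180.0)
```

View pics/w39.png

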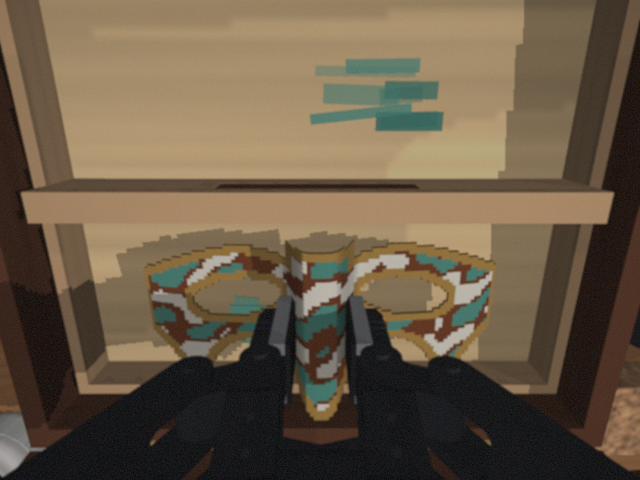

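```bash
python3 -c "
from h import *
p,M,o=tool()
u=p[2]-.0891
for n,rc,z in [('tip',[417,322],u+.029),('tip25',[417,322],u+.02),('crestback',[243,320],u+.034),('wingback',[247,240],u+.012),('wingbackR',[245,405],u+.012),('left',[268,147],u+.01),('right',[268,494],u+.01),('divider near edge',[222,320],.124),('backwall inner',[363,320],.110)]:
    q=atz('wrist',rc,z); print(n,np.round((M.T@(q-p))*1000,1))
"
```

```text
tip [60.1  0.2 39.5]
tip25 [69.1  0.3 47.6]
crestback [ 55.1  -0.6 -36.3]
wingback [ 77.1 -32.1 -27.4]
wingbackR [ 77.1  32.9 -28.2]
left [ 79.1 -70.8 -17.7]
right [ 79.1  70.1 -17.7]
divider near edge [ 75.5  -0.6 -38. ]
backwall inner [89.5 -0.5 34.8]
```

{"op": "arm_command", "data": {
  "moves": [
    [[1,0.2,-0.03,0.13,0],[1,0.25,0,0,0],[1,0.15,0,0,0],[1,0.05,0,0,0],[1,0,0,0,0],[1,0,0,0,0]]
  ]
}}

```text
clock: 67.47
position: [0.5936, 0.0405, 0.1826]
ee_rot: [0.041, 0.706, -0.041, 0.706]
ft_force: [-0.2, 0.1, -0.4]
grip_width: 0.218
```

```bash
python3 -c "
from h import *
st(); go(.594,.0403,.1802,83.4)"
```

```text
t67.47 p [0.5936 0.0405 0.1826] yaw(y axis)83.4 tilt0.0 F [-0.2  0.1 -0.4] w0.218 j [ 0.46  0.47 -0.76  1.65  0.35  1.16  1.06]
delta units tool xyz [ 0.09 -0.01  0.02] world mm [ 0.4 -0.2 -2.4]
turn deg -0.0 (or 180.0)
```

{"op": "arm_command", "data": {
  "moves": [
    [[1,0.08,0,0,0],[1,0,0,0,0],[0.5,0,0,0,0],[0.4,0,0,0,0],[0.4,0,0,0,0],[0.4,0,0,0,0],[0.4,-0.3,0,0,0],[0.3,-0.8,0,0,0],[0,-1,0,0,0],[0,-1,0,0,0],[0,-0.8,0,0,0],[0,0,0,0,0]]
  ]
}}

```text
clock: 68.47
position: [0.595, 0.0412, 0.2833]
ee_rot: [0.041, 0.704, -0.04, 0.708]
ft_force: [0.0, -1.1, 1.1]
grip_width: 1.003
```

```bash
python3 -c "
from h import *
st(); save('wrist','w40'); go(.49,-.30,.26,5)"
```

```text
t68.47 p [0.595  0.0412 0.2833] yaw(y axis)83.4 tilt0.4 F [ 0.  -1.1  1.1] w1.003 j [ 0.49  0.38 -0.8   1.54  0.28  1.33  1.11]
delta units tool xyz [  0.82 -14.03  -2.59] world mm [-104.5 -340.9  -21. ]
turn deg 78.4 (or -101.6)
```

View pics/w40.png

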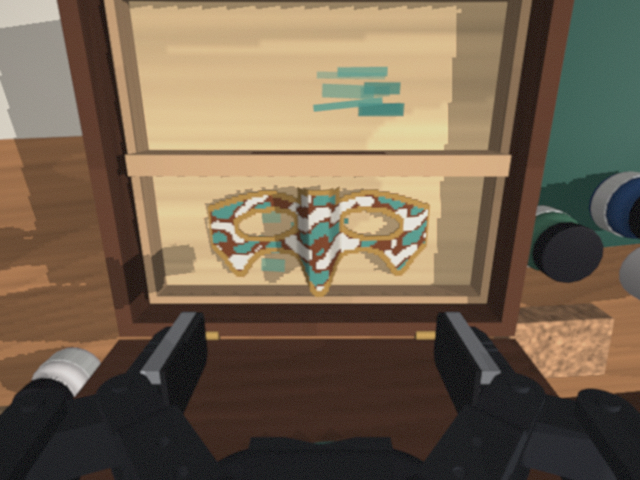

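{"op": "arm_command", "data": {
  "moves": [
    [[0,0,-0.5,-0.1,0],[0,0,-0.98,-0.18,0],[0,0,-0.98,-0.18,0],[0,0,-0.98,-0.18,0],[0,0,-0.98,-0.18,0],[0,0,-0.98,-0.18,0],[0,0,-0.98,-0.18,0],[0,0,-0.98,-0.18,0],[0,0,-0.98,-0.18,0],[0,0,-0.98,-0.18,0],[0,0,-0.98,-0.18,0],[0,0,-0.98,-0.18,0]]
  ]
}}

```text
clock: 69.52
position: [0.5078, -0.2356, 0.2771]
ee_rot: [0.041, 0.707, -0.041, 0.705]
ft_force: [-0.2, 0.7, 0.1]
grip_width: 0.996
```

{"op": "arm_command", "data": {
  "moves": [
    [[0,0,-0.98,-0.18,7],[0,0,-0.98,-0.18,7],[0,0,0,0,7],[0,0,0,0,7],[0,0,0,0,7],[0,0,0,0,7],[0,0,0,0,7],[0,0,0,0,7],[0,0,0,0,7],[0,0,0,0,7],[0,0,0,0,7],[0,0,0,0,0]]
  ]
}}

```text
clock: 70.52
position: [0.4909, -0.2809, 0.2771]
ee_rot: [0.473, 0.526, -0.473, 0.525]
ft_force: [0.8, -0.4, -0.1]
grip_width: 1.002
```

```bash
python3 -c "
from h import *
st(); save('wrist','w41'); go(.4897,-.3838,.15,6)
save('top','t41')
for c in ['wrist','top']:
    for x in manip.pinpoint('palette_knife',c):
        if x['confidence']>.3: print(c,np.round(x['pixel'],1),x['confidence'],atz(c,x['pixel'],0))
"
```

```text
t70.52 p [ 0.4909 -0.2809  0.2771] yaw(y axis)6.0 tilt0.1 F [ 0.8 -0.4 -0.1] w1.002 j [ 0.86  0.26 -0.49  1.64  0.13  1.28  0.45]
delta units tool xyz [ 5.09 -0.51  4.09] world mm [  -1.4 -103.1 -127.2]
turn deg 0.5 (or -179.5)
wrist [272. 309.] 0.97 [ 0.4889 -0.3472  0.    ]
top [244.5 511.1] 0.75 [ 0.4866 -0.3534  0.    ]
top [164.1 338.3] 0.49 [0.7007 0.0278 0.    ]
```

View pics/w41.png

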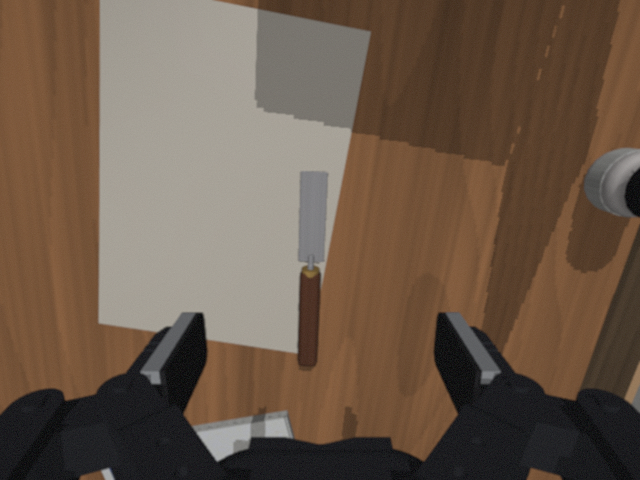

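```bash
python3 -c "
from h import *
a=atz('wrist',[270,310],.014);b=atz('wrist',[363,307.5],.016);t=atz('wrist',[172,314],.003)
print(a,b,t); d=(t-b)[:2]; print(np.degrees(np.arctan2(d[1],d[0])),np.linalg.norm(d))
d=d/np.linalg.norm(d); g=b[:2]+d*.060; print('grip',g,'origin',b[:2]+d*.095); go(g[0],g[1],.15,np.degrees(np.arctan2(d[1],d[0]))-90)
"
```

```text
[ 0.4895 -0.3394  0.014 ] [ 0.4976 -0.4365  0.016 ] [ 0.4833 -0.2521  0.003 ]
94.42654055371096 0.18499875646573052
grip [ 0.493  -0.3767] origin [ 0.4903 -0.3418]
delta units tool xyz [ 5.11 -0.38  3.83] world mm [   1.3  -96.2 -127.7]
turn deg 2.2 (or -177.8)
```

{"op": "arm_command", "data": {
  "moves": [
    [[0,0.5,-0.05,0.6,1.5],[0,0.7,-0.05,0.7,0],[0,0.8,-0.05,0.7,0],[0,0.8,-0.05,0.7,0],[0,0.8,-0.05,0.7,0],[0,0.8,-0.05,0.5,0],[0,0.8,0,0,0],[0,0.8,0,0,0],[0,0.6,0,0,0],[0,0.2,0,0,0],[0,0,0,0,0],[0,0,0,0,0]]
  ]
}}

```text
clock: 71.72
position: [0.4935, -0.3782, 0.1087]
ee_rot: [0.478, 0.521, -0.478, 0.521]
ft_force: [-0.8, 0.4, 0.3]
grip_width: 1.001
```

```bash
python3 -c "
from h import *
st(); save('wrist','w42'); go(.4928,-.3775,.079,4.5)"
```

```text
t71.72 p [ 0.4935 -0.3782  0.1087] yaw(y axis)5.0 tilt0.0 F [-0.8  0.4  0.3] w1.001 j [ 0.89  0.53 -0.4   1.65  0.24  1.01  0.5 ]
delta units tool xyz [ 1.21 -0.04 -0.04] world mm [ -1.    0.9 -30.3]
turn deg 0.4 (or -179.6)
```

View pics/w42.png

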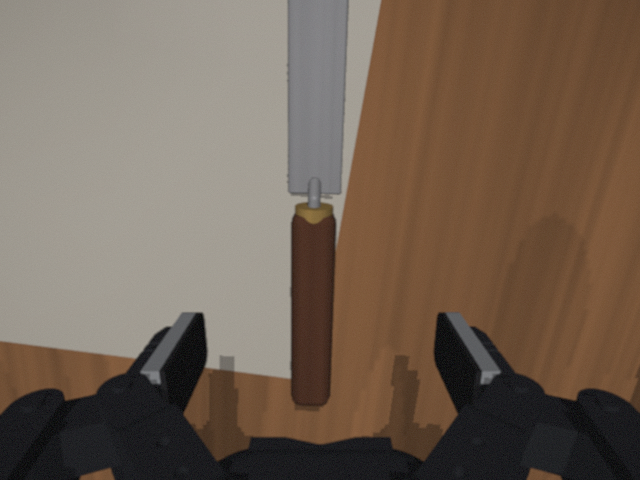

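{"op": "arm_command", "data": {
  "moves": [
    [[0,0.6,-0.1,0,0],[0,0.4,0,0,0],[0,0.22,0,0,0],[0,0,0,0,0],[1,0,0,0,0],[1,0,0,0,0],[1,0,0,0,0],[1,0,0,0,0],[1,0,0,0,0],[1,0,0,0,0],[1,0,0,0,0]]
  ],
  "force": 45
}}

```text
clock: 72.68
position: [0.4912, -0.3784, 0.0782]
ee_rot: [0.478, 0.521, -0.478, 0.521]
ft_force: [-0.6, 0.5, 4.3]
grip_width: 0.221
```

```bash
python3 -c "
from h import *
st()"
```

```text
t72.68 p [ 0.4912 -0.3784  0.0782] yaw(y axis)4.9 tilt0.1 F [-0.6  0.5  4.3] w0.221 j [ 0.89  0.57 -0.39  1.67  0.25  0.95  0.49]
```

{"op": "arm_command", "data": {
  "moves": [
    [[1,-0.2,0,0,0],[1,-0.4,0,0,0],[1,-0.7,0,0,0],[1,-0.9,0,0,2],[1,-0.9,0,0,2],[1,-0.9,0,0,2],[1,-0.9,0,0,2],[1,-0.9,0,0,2],[1,-0.7,0,0,1],[1,-0.4,0,0,0],[1,0,0,0,0]]
  ]
}}

```text
clock: 73.6
position: [0.4916, -0.3786, 0.2531]
ee_rot: [0.526, 0.471, -0.526, 0.474]
ft_force: [0.7, 0.3, -0.9]
grip_width: 0.214
```

```bash
python3 -c "
from h import *
st();save('wrist','w43');go(.4949,.0163,.25,-6.5)"
```

```text
t73.60 p [ 0.4916 -0.3786  0.2531] yaw(y axis)-6.1 tilt0.2 F [ 0.7  0.3 -0.9] w0.214 j [ 0.89  0.38 -0.4   1.53  0.15  1.26  0.37]
delta units tool xyz [  0.03  -1.51 -15.71] world mm [  3.8 394.6  -1.1]
turn deg 0.4 (or -179.6)
```

View pics/w43.png

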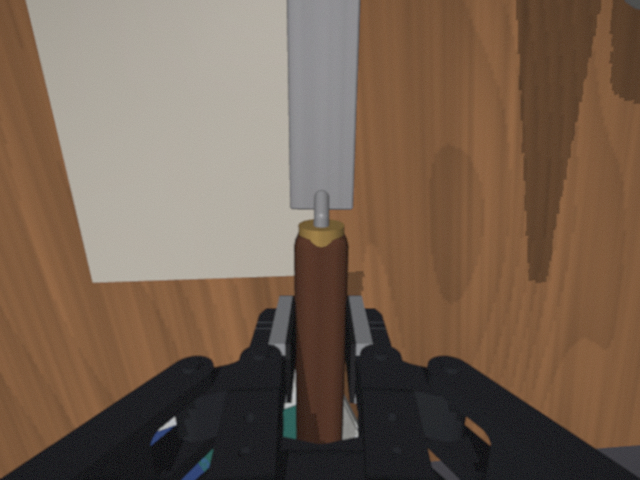

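{"op": "arm_command", "data": {
  "moves": [
    [[1,0,-0.05,-0.6,0],[1,0,-0.09,-0.97,0],[1,0,-0.09,-0.97,0],[1,0,-0.09,-0.97,0],[1,0,-0.09,-0.97,0],[1,0,-0.09,-0.97,0],[1,0,-0.09,-0.97,0],[1,0,-0.09,-0.97,0],[1,0,-0.09,-0.97,0],[1,0,-0.09,-0.97,0],[1,0,-0.09,-0.97,0],[1,0,-0.09,-0.97,0]]
  ]
}}

```text
clock: 74.65
position: [0.4939, -0.0935, 0.2487]
ee_rot: [-0.525, -0.474, 0.526, -0.472]
ft_force: [-0.8, -0.3, -1.1]
grip_width: 0.218
```

{"op": "arm_command", "data": {
  "moves": [
    [[1,0,-0.09,-0.97,0.4],[1,0,-0.09,-0.97,0],[1,0,-0.09,-0.97,0],[1,0,-0.09,-0.97,0],[1,0,-0.09,-0.5,0],[1,0,0,0,0],[1,0,0,0,0],[1,0,0,0,0]]
  ]
}}

```text
clock: 75.32
position: [0.4955, 0.0139, 0.2493]
ee_rot: [-0.527, -0.471, 0.528, -0.47]
ft_force: [-0.1, -0.2, -0.4]
grip_width: 0.221
```

```bash
python3 -c "
from h import *
st();save('wrist','w44');go(.4949,.0163,.1697,-6.5)"
```

```text
t75.32 p [0.4955 0.0139 0.2493] yaw(y axis)-6.5 tilt0.1 F [-0.1 -0.2 -0.4] w0.221 j [ 0.51  0.14 -0.67  1.84  0.1   1.2  -0.31]
delta units tool xyz [ 3.19 -0.04 -0.1 ] world mm [ -0.8   2.6 -79.8]
turn deg -0.1 (or 179.9)
```

View pics/w44.png

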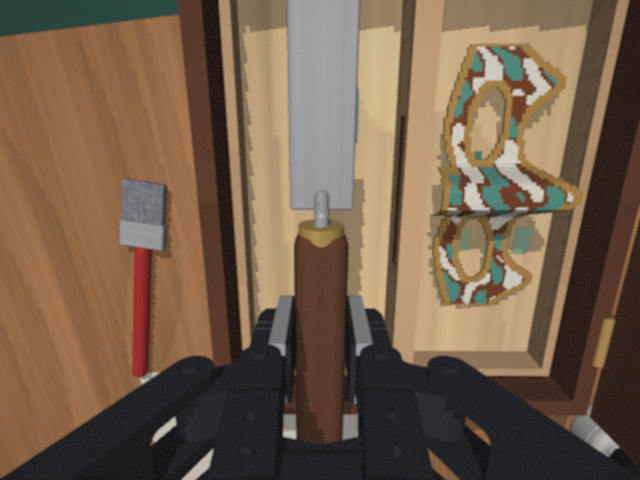

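{"op": "arm_command", "data": {
  "moves": [
    [[1,0.4,-0.03,-0.1,0],[1,0.6,0,0,0],[1,0.6,0,0,0],[1,0.6,0,0,0],[1,0.4,0,0,0],[1,0.2,0,0,0],[1,0,0,0,0],[1,0,0,0,0]]
  ]
}}

```text
clock: 76.03
position: [0.4957, 0.0172, 0.1803]
ee_rot: [0.528, 0.471, -0.528, 0.471]
ft_force: [0.7, 0.1, -0.9]
grip_width: 0.22
```

```bash
python3 -c "
from h import *
st();go(.4949,.0163,.1697,-6.5)"
```

```text
t76.03 p [0.4957 0.0172 0.1803] yaw(y axis)-6.5 tilt0.0 F [ 0.7  0.1 -0.9] w0.220 j [ 0.48  0.22 -0.66  1.91  0.16  1.06 -0.36]
delta units tool xyz [ 0.42 -0.03  0.04] world mm [ -0.8  -0.9 -10.6]
turn deg -0.0 (or 180.0)
```

{"op": "arm_command", "data": {
  "moves": [
    [[1,0.25,-0.02,0.03,0],[1,0.13,0,0,0],[1,0,0,0,0],[1,0,0,0,0]]
  ]
}}

```text
clock: 76.37
position: [0.495, 0.0166, 0.1706]
ee_rot: [-0.528, -0.471, 0.528, -0.471]
ft_force: [-0.2, 0.0, -0.2]
grip_width: 0.222
```

```bash
python3 -c "
from h import *
st();go(.4949,.0163,.1697,-6.5)"
```

```text
t76.37 p [0.495  0.0166 0.1706] yaw(y axis)-6.5 tilt0.0 F [-0.2  0.  -0.2] w0.222 j [ 0.48  0.24 -0.66  1.92  0.17  1.04 -0.37]
delta units tool xyz [ 0.04 -0.    0.01] world mm [-0.1 -0.3 -0.9]
turn deg -0.0 (or 180.0)
```

{"op": "arm_command", "data": {
  "moves": [
    [[1,0.04,0,0,0],[1,0,0,0,0],[0.55,0,0,0,0],[0.55,0,0,0,0],[0.55,0,0,0,0],[0.55,0,0,0,0],[0.55,-0.3,0,0,0],[0.55,-0.8,0,0,0],[0.55,-1,0,0,0],[0.55,-1,0,0,0],[0.55,-1,0,0,0],[0.55,-1,0,0,0]]
  ]
}}

```text
clock: 77.37
position: [0.4948, 0.0168, 0.2991]
ee_rot: [0.528, 0.471, -0.527, 0.471]
ft_force: [0.6, -0.3, 0.8]
grip_width: 0.453
```

```bash
python3 -c "
from h import *
st(); save('wrist','w45'); save('side','s45')
manip.camera('top')
for c in ['side','top']:
  for x in manip.pinpoint('lid_edge',c)[:1]: print(c,x)
"
```

```text
t77.37 p [0.4948 0.0168 0.2991] yaw(y axis)-6.5 tilt0.0 F [ 0.6 -0.3  0.8] w0.453 j [ 0.52  0.1  -0.68  1.77  0.06  1.29 -0.29]
side {'pixel': [144.6, 252.6], 'confidence': 0.85}
top {'pixel': [98.4, 345.0], 'confidence': 0.8}
```

View pics/w45.png

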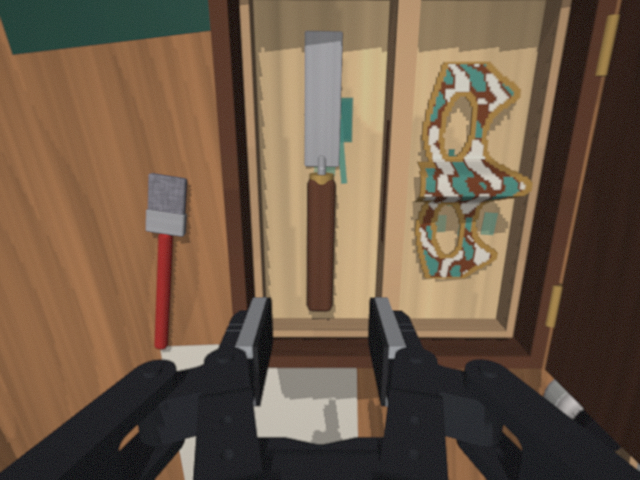

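View pics/s45.png

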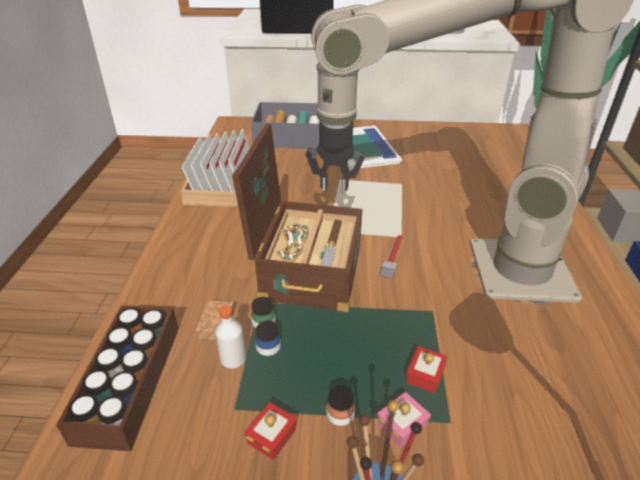

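```bash
python3 -c "
from h import *
go(.4948,.0168,.445,-6.5);go(.755,.0197,.445,-6.5)"
```

```text
delta units tool xyz [-5.92 -0.   -0.01] world mm [  0.    0.2 148. ]
turn deg -0.0 (or 180.0)
delta units tool xyz [-5.92 10.33 -1.3 ] world mm [260.2   3.1 148. ]
turn deg -0.0 (or 180.0)
```

{"op": "arm_command", "data": {
  "moves": [
    [[1,-0.6,0,0,0],[1,-0.9,0,0,0],[1,-0.9,0,0,0],[1,-0.9,0,0,0],[1,-0.9,0,0,0],[1,-0.9,0,0,0],[1,-0.8,0,0,0],[1,0,0,0,0],[1,0,0,0,0]]
  ]
}}

```text
clock: 78.37
position: [0.4951, 0.0167, 0.4444]
ee_rot: [0.528, 0.471, -0.528, 0.471]
ft_force: [0.9, 0.2, -0.1]
grip_width: -0.001
```

```bash
python3 -c "
from h import *
st();go(.755,.0197,.445,-6.5)"
```

```text
t78.37 p [0.4951 0.0167 0.4444] yaw(y axis)-6.5 tilt0.0 F [ 0.9  0.2 -0.1] w-0.001 j [ 0.52  0.05 -0.67  1.52  0.03  1.59 -0.26]
delta units tool xyz [-0.03 10.31 -1.3 ] world mm [259.9   3.    0.6]
turn deg 0.0 (or -180.0)
```

{"op": "arm_command", "data": {
  "moves": [
    [[1,0,0.5,-0.12,0],[1,0,0.9,-0.12,0],[1,0,0.9,-0.12,0],[1,0,0.9,-0.12,0],[1,0,0.9,-0.12,0],[1,0,0.9,-0.12,0],[1,0,0.9,-0.12,0],[1,0,0.9,-0.12,0],[1,0,0.9,-0.12,0],[1,0,0.9,-0.12,0],[1,0,0.9,-0.1,0],[1,0,0.9,0,0]]
  ]
}}

```text
clock: 79.37
position: [0.7579, 0.0202, 0.442]
ee_rot: [-0.526, -0.472, 0.528, -0.471]
ft_force: [0.8, -0.5, 1.2]
grip_width: 0.001
```

{"op": "arm_command", "data": {
  "moves": [
    [[1,0,0,0,0],[1,0,0,0,0]]
  ]
}}

```text
clock: 79.53
position: [0.7578, 0.0202, 0.4406]
ee_rot: [-0.526, -0.472, 0.529, -0.47]
ft_force: [-0.4, 0.4, -0.3]
grip_width: -0.002
```

```bash
python3 -c "
from h import *
st();go(.755,.0197,.37,-6.5);save('side','s46')"
```

```text
t79.53 p [0.7578 0.0202 0.4406] yaw(y axis)-6.4 tilt0.3 F [-0.4  0.4 -0.3] w-0.002 j [ 0.14  0.72 -0.6   0.66  0.39  1.83 -0.34]
delta units tool xyz [ 2.82 -0.1   0.03] world mm [ -2.8  -0.5 -70.6]
turn deg 0.1 (or -179.9)
```

View pics/s46.png

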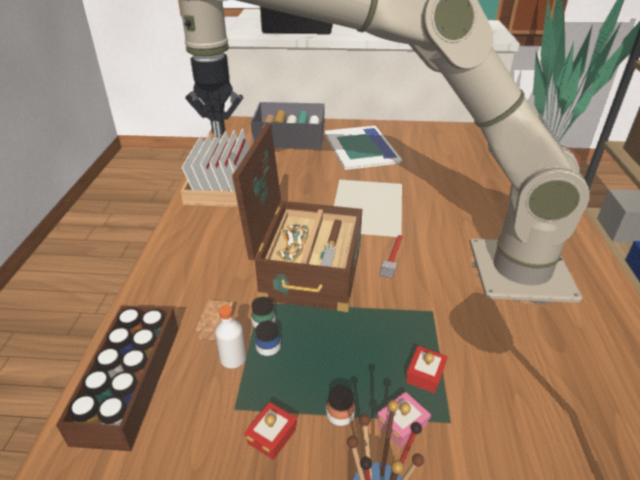

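{"op": "arm_command", "data": {
  "moves": [
    [[1,0.4,0,0,0],[1,0.8,0,0,0],[1,0.8,0,0,0],[1,0.6,0,0,0],[1,0.2,0,0,0],[1,0,0,0,0],[1,0,0,0,0]]
  ]
}}

```text
clock: 80.17
position: [0.7566, 0.0193, 0.3759]
ee_rot: [0.528, 0.47, -0.527, 0.471]
ft_force: [-0.1, -0.0, 0.8]
grip_width: -0.001
```

{"op": "arm_command", "data": {
  "moves": [
    [[1,0,-0.4,0,0],[1,0,-0.4,0,0],[1,0,-0.4,0,0],[1,0,-0.3,0,0],[1,0,-0.3,0,0],[1,0,-0.2,0,0],[1,0,0,0,0]]
  ]
}}

```text
clock: 80.75
position: [0.7069, 0.0254, 0.3768]
ee_rot: [0.528, 0.47, -0.527, 0.472]
ft_force: [-0.6, 0.2, 1.6]
grip_width: -0.001
```

```bash
python3 -c "
from h import *
st();save('side','s47',(180,60,340,260),3)
manip.camera('top')
print(tri([(c,manip.pinpoint('lid_edge',c)[0]['pixel']) for c in ['side','top']]))"
```

```text
t80.75 p [0.7069 0.0254 0.3768] yaw(y axis)-6.5 tilt0.2 F [-0.6  0.2  1.6] w-0.001 j [ 0.27  0.57 -0.65  1.05  0.33  1.61 -0.39]
[0.6825 0.0326 0.3389]
```

View pics/s47.png

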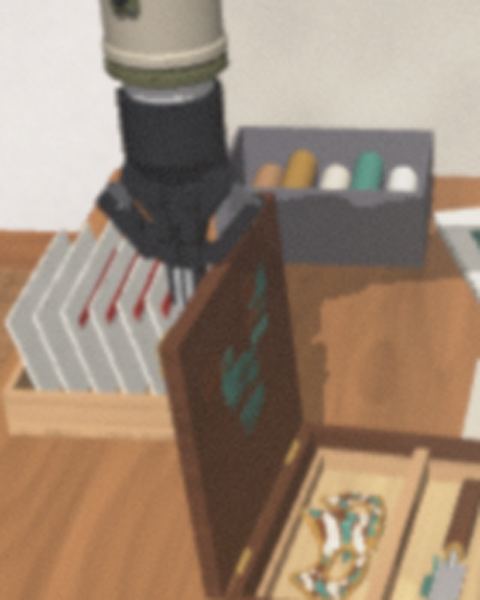

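{"op": "arm_command", "data": {
  "moves": [
    [[1,0,0.6,0,0],[1,0,0.8,0,0],[1,0,0.4,0,-7],[1,0,0,0,-7],[1,0,0,0,-7],[1,0,0,0,-7],[1,0,0,0,-7],[1,0,0,0,-7],[1,0,0,0,-7],[1,0,0,0,-7],[1,0,0,0,-7],[1,0,0,0,-7]]
  ]
}}

```text
clock: 81.95
position: [0.7524, 0.0199, 0.3743]
ee_rot: [0.16, 0.689, -0.16, 0.689]
ft_force: [-0.4, -0.9, 0.4]
grip_width: 0.002
```

{"op": "arm_command", "data": {
  "moves": [
    [[1,0,0,0,-7],[1,0,0,0,-7],[1,0,0,0,-6],[1,0,0,0,0]]
  ]
}}

```text
clock: 82.28
position: [0.7524, 0.0198, 0.3742]
ee_rot: [0.039, 0.706, -0.038, 0.706]
ft_force: [0.6, 0.7, -0.2]
grip_width: 0.005
```

```bash
python3 -c "
from h import *
st();go(.705,.0257,.365,83.5)"
```

```text
t82.28 p [0.7524 0.0198 0.3742] yaw(y axis)83.8 tilt0.0 F [ 0.6  0.7 -0.2] w0.005 j [ 0.3   0.74 -0.85  0.87  0.54  1.71  1.15]
delta units tool xyz [ 0.37  0.03 -1.91] world mm [-47.4   5.9  -9.2]
turn deg 0.3 (or -179.7)
```

{"op": "arm_command", "data": {
  "moves": [
    [[1,0.17,0,-0.3,0],[1,0,0,-0.5,0],[1,0,0,-0.5,0],[1,0,0,-0.4,0],[1,0,0,-0.3,0],[1,0,0,-0.3,0],[1,0,0,-0.3,0],[1,0,0,-0.28,0],[1,0.02,0,-0.4,0],[1,0.02,0,-0.45,0],[1,0.02,0,-0.45,0],[1,0.02,0,-0.45,0]]
  ]
}}

```text
clock: 83.28
position: [0.637, 0.0329, 0.3683]
ee_rot: [0.041, 0.706, -0.041, 0.706]
ft_force: [4.3, -1.2, -1.0]
grip_width: 0.004
```

```bash
python3 -c "
from h import *
st();save('side','s48')
p,M,o=tool(); ex=np.array([.9936,-.1132]); d=p[:2]-np.array([.6553,.031]); print('u',d@ex,'lat',d@np.array([.1132,.9936]))"
```

```text
t83.28 p [0.637  0.0329 0.3683] yaw(y axis)83.3 tilt0.1 F [ 4.3 -1.2 -1. ] w0.004 j [ 0.52  0.49 -0.95  1.28  0.39  1.56  1.08]
u -0.020004398698688825 lat 0.000371047020021715
```

View pics/s48.png

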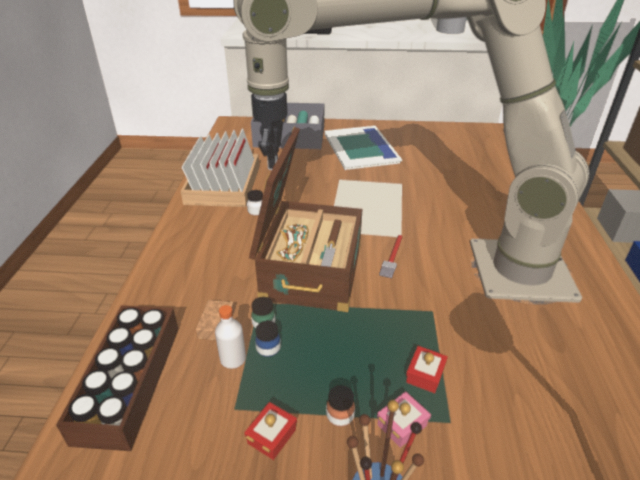

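Works as planned; continue along the arc.

{"op": "arm_command", "data": {
  "moves": [
    [[1,0.12,0,-0.42,0],[1,0.12,0,-0.42,0],[1,0.14,0,-0.42,0],[1,0.14,0,-0.42,0],[1,0.22,0,-0.38,0],[1,0.24,0,-0.38,0],[1,0.25,0,-0.38,0],[1,0.25,0,-0.38,0],[1,0.33,0,-0.3,0],[1,0.33,0,-0.3,0],[1,0.33,0,-0.3,0],[1,0.33,0,-0.3,0]]
  ]
}}

```text
clock: 84.33
position: [0.5279, 0.0457, 0.2985]
ee_rot: [0.041, 0.706, -0.041, 0.706]
ft_force: [2.5, 0.0, -0.6]
grip_width: 0.0
```

```bash
python3 -c "
from h import *
st();save('side','s49')
p,M,o=tool(); ex=np.array([.9936,-.1132]); d=p[:2]-np.array([.6553,.031]); print('u',d@ex,'lat',d@np.array([.1132,.9936]))"
```

```text
t84.33 p [0.5279 0.0457 0.2985] yaw(y axis)83.4 tilt0.1 F [ 2.5  0.  -0.6] w0.000 j [ 0.73  0.27 -1.03  1.68  0.23  1.33  1.11]
u -0.12978477706682795 lat 0.0002433788429057724
```

View pics/s49.png

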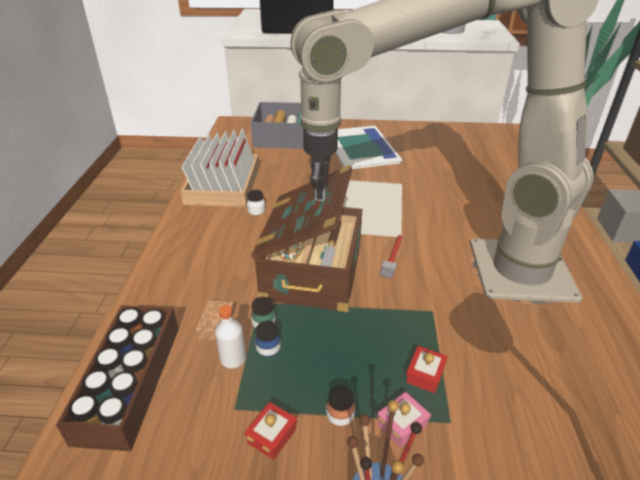

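{"op": "arm_command", "data": {
  "moves": [
    [[1,0.38,0,-0.2,0],[1,0.4,0,-0.2,0],[1,0.4,0,-0.2,0],[1,0.4,0,-0.2,0],[1,0.4,0,-0.1,0],[1,0.4,0,-0.1,0],[1,0.35,0,-0.1,0],[1,0.25,0,-0.05,0],[1,0.1,0,0,0],[1,0,0,0,0],[1,0,0,0,0]]
  ]
}}

```text
clock: 85.3
position: [0.4992, 0.0489, 0.2214]
ee_rot: [0.04, 0.706, -0.04, 0.706]
ft_force: [0.3, 0.2, -0.4]
grip_width: -0.003
```

```bash
python3 -c "
from h import *
st();save('side','s50',(220,130,400,330),3)"
```

```text
t85.30 p [0.4992 0.0489 0.2214] yaw(y axis)83.5 tilt0.0 F [ 0.3  0.2 -0.4] w-0.003 j [ 0.73  0.27 -1.03  1.85  0.25  1.17  1.08]
```

View pics/s50.png

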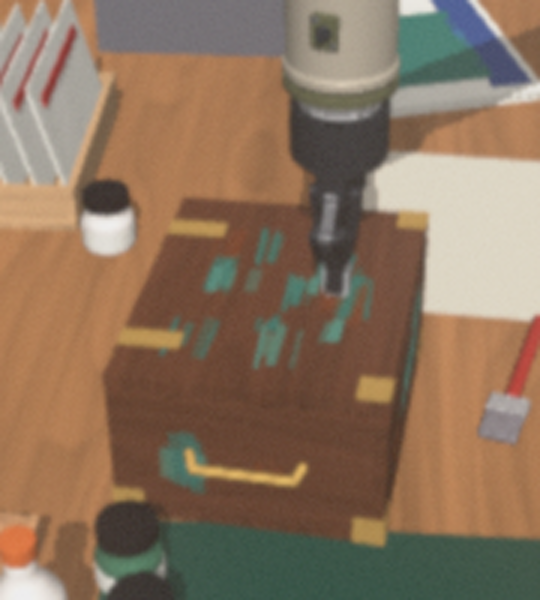

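{"op": "arm_command", "data": {
  "moves": [
    [[1,0.1,0,0,0],[1,0.06,0,0,0],[1,0,0,0,0],[1,0,0,0,0]]
  ]
}}

```text
clock: 85.68
position: [0.4992, 0.0488, 0.2174]
ee_rot: [0.04, 0.706, -0.04, 0.706]
ft_force: [-0.2, 0.3, -0.4]
grip_width: 0.003
```

{"op": "arm_command", "data": {
  "moves": [
    [[1,0.06,0,0,0],[1,0,0,0,0],[1,0,0,0,0]]
  ]
}}

```text
clock: 85.93
position: [0.4991, 0.0488, 0.2158]
ee_rot: [0.04, 0.706, -0.04, 0.706]
ft_force: [-0.4, 0.8, 0.1]
grip_width: 0.003
```

{"op": "arm_command", "data": {
  "moves": [
    [[1,0.05,0,0,0],[1,0,0,0,0],[1,0,0,0,0]]
  ]
}}

```text
clock: 86.18
position: [0.4992, 0.0488, 0.2147]
ee_rot: [0.04, 0.706, -0.04, 0.706]
ft_force: [-1.3, 0.1, 3.0]
grip_width: 0.002
```

{"op": "arm_command", "data": {
  "moves": [
    [[1,0.04,0,0,0],[1,0,0,0,0],[1,0,0,0,0]]
  ]
}}

```text
clock: 86.43
position: [0.4992, 0.0489, 0.2146]
ee_rot: [0.04, 0.706, -0.04, 0.706]
ft_force: [-7.0, -1.7, 15.7]
grip_width: 0.001
```

{"op": "arm_command", "data": {
  "moves": [
    [[1,-0.2,0,0,0],[1,-0.6,0,0,0],[1,-0.9,0,0,0],[1,-0.9,0,0,0],[1,-0.9,0,0,0],[1,-0.9,0,-0.6,0],[1,0,0,-0.9,0],[1,0,0,-0.9,0],[1,0,0,0,0],[1,0,0,0,0]]
  ]
}}

```text
clock: 87.27
position: [0.4391, 0.0555, 0.324]
ee_rot: [0.039, 0.705, -0.042, 0.707]
ft_force: [0.7, 1.0, -0.5]
grip_width: 0.001
```

```bash
python3 -c "
from h import *
st();save('side','s51',(160,130,460,450),1.8);save('wrist','w51');save('top','t51')
print(tri([(c,manip.pinpoint('lid_edge',c)[0]['pixel']) for c in ['side','top']]))"
```

```text
t87.27 p [0.4391 0.0555 0.324 ] yaw(y axis)83.5 tilt0.2 F [ 0.7  1.  -0.5] w0.001 j [ 0.9  -0.07 -1.06  1.84 -0.06  1.34  1.31]Traceback (most recent call last):
  File "<string>", line 4, in <module>
    print(tri([(c,manip.pinpoint('lid_edge',c)[0]['pixel']) for c in ['side','top']]))
                  ~~~~~~~~~~~~~~~~~~~~~~~~~~~~^^^
IndexError: list index out of range
```

View pics/s51.png

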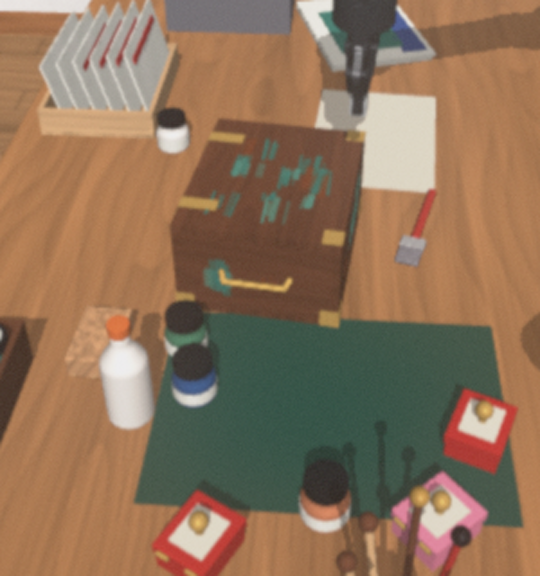

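View pics/t51.png

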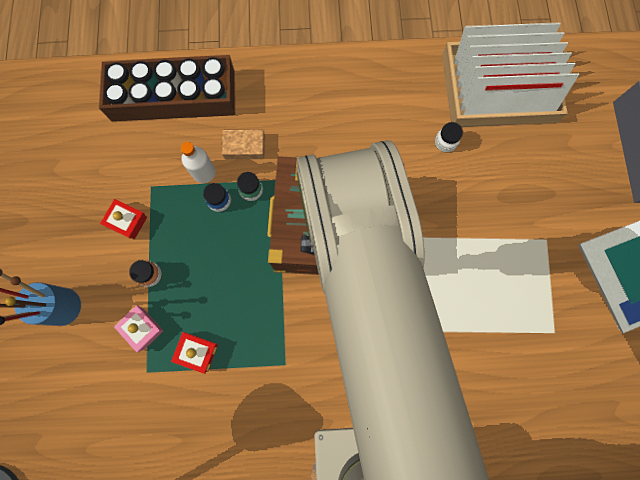

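```bash
python3 -c "
from h import *
print(manip.hand_in()); st()"
```

```text
the job is handed in; nothing more can be done
None
the job is handed in; nothing more can be done
```

The chest is packed, its lid is shut, and I handed the job in at about 87 s of the 210 s allowed. The hand-in gives no verdict.

**Order of work:** I lifted out the tray. I then pressed each of the four box lids down by the knob (20–53 N), lifted it by the knob and stood it in the bottom of the chest. After that I seated the tray on its ledges, laid the mask face up in the rear half and the palette knife flat in the front half, and pushed the lid down along its arc. I left the red and pink look-alikes alone.

**Checks that passed:**
- Every box came up whole with its lid closed when lifted by the knob.
- All four boxes stood upright in the wrist picture before the tray went in.
- The tray came back to its original height (0.169 m) and looked level in the pictures.
- The mask and knife were lying flat in the tray in the last picture before closing.
- Pressing on the lid met firm resistance at 0.142 m, its shut height.
- The arm was clear of everything at the end, and the jars, sanding block and bottle looked unmoved.

**Checks that failed or were less certain:**
- I pressed every lid instead of tugging first, so I can't say which, if any, had been loose.
- Pressing the orange box's lid reached about 53 N at the wrist, more than I meant. That is under the 120 N wrist limit and went through the fingers, not the gripper's body. I used smaller steps on the other three (20–29 N).
- My last attempt to locate the lid's edge by network failed, so "lid shut" rests on the contact height and the pictures.
- The knife had been knocked about 3 cm aside during the run, so I measured it again before picking it up.

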